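# Jar up the printed spacers

## Task

Put the funnel from its stand into the mouth of the jar, collect every black hex spacer from the build plate in the scoop with those already there, and pour the lot from the scoop through the funnel into the jar. Then put the funnel back in its stand and stand the scoop upright on the table, set the lid squarely in the jar, and only then press its white button fully down to lock it. Leave the other things on the bench where they are.

Things in the scene. Friction and masses are not known exactly. Their poses are not given: they have to be found in the camera images.
- P1: black printed hexagonal spacer, a prism 16 mm across the flats (18.5 mm across the corners) and 14 mm high, 10 g, with a small grey hole mark through it; origin at its centre, z along its hexagon axis, x square to one pair of flats (flats face 0, 60 and 120 deg from x). Starts standing on the build plate, if present
- P2: black printed hexagonal spacer, a prism 16 mm across the flats (18.5 mm across the corners) and 14 mm high, 10 g, with a small grey hole mark through it; origin at its centre, z along its hexagon axis, x square to one pair of flats (flats face 0, 60 and 120 deg from x). Starts standing on the build plate, if present
- P3: black printed hexagonal spacer, a prism 16 mm across the flats (18.5 mm across the corners) and 14 mm high, 10 g, with a small grey hole mark through it; origin at its centre, z along its hexagon axis, x square to one pair of flats (flats face 0, 60 and 120 deg from x). Starts standing on the build plate, if present
- P4: black printed hexagonal spacer, a prism 16 mm across the flats (18.5 mm across the corners) and 14 mm high, 10 g, with a small grey hole mark through it; origin at its centre, z along its hexagon axis, x square to one pair of flats (flats face 0, 60 and 120 deg from x). Starts standing on the build plate, if present
- S1: black printed hexagonal spacer, a prism 16 mm across the flats (18.5 mm across the corners) and 14 mm high, 10 g, with a small grey hole mark through it; origin at its centre, z along its hexagon axis, x square to one pair of flats (flats face 0, 60 and 120 deg from x). Starts in the scoop
- S2: black printed hexagonal spacer, a prism 16 mm across the flats (18.5 mm across the corners) and 14 mm high, 10 g, with a small grey hole mark through it; origin at its centre, z along its hexagon axis, x square to one pair of flats (flats face 0, 60 and 120 deg from x). Starts in the scoop
- S3: black printed hexagonal spacer, a prism 16 mm across the flats (18.5 mm across the corners) and 14 mm high, 10 g, with a small grey hole mark through it; origin at its centre, z along its hexagon axis, x square to one pair of flats (flats face 0, 60 and 120 deg from x). Starts in the scoop
- plate: gold textured printer build plate, 180 x 180 x 4 mm, lying fixed on the table; origin at the centre of its underside. A small brown L-shaped print, 30 x 22 mm and 26 mm above the table, is still stuck to its centre: leave it
- scoop: white scoop, 130 g, origin under the tray's middle, z up. Tray 76 mm wide (y; inside 68), 4 mm floor, inside x = -50 to 46, walls 40 high; pouring end at -x: floor ramps up 15 deg from x = -50 to an open-fronted lip at x = -75, z = 11. Behind, a vertical fin handle 12 thick (y), x = 50 to 95, z = 20 to 105: grip at x = 72, z = 90. Pieces slide out when it is tipped nose down 45 to 60 deg
- scoop_lip (a point): middle of the scoop's pouring lip (scoop x = -75, y = 0, z = 11 mm)
- jar: clear narrow round jar, fixed on a 90 x 90 x 8 mm steel foot; outside 66 mm, inside 56 mm diameter, inner floor at 13 mm and open rim at 88 mm above the table; origin at the centre of the underside, on the jar's axis, z up
- stand: grey funnel stand, a short open tube fixed on a 90 x 90 x 8 mm steel foot; outside 68 mm, inside 56 mm diameter, rim at 53 mm above the table; origin at the centre of the underside, on its axis, z up
- funnel: grey funnel, 110 g; origin at the centre of the spout's lower end, z up. Spout 48 mm outside, 42 inside, 30 long; cone to a 132 mm rim at z = 78. Four ribs, flat undersides at z = 25, rest on a rim: origin 63 mm above the table in the jar, 28 in the stand. Vertical fin handle on its -x side, 12 thick (y), x = -63 to -107, z = 50 to 90: grip at x = -88, z = 78
- lid: grey plug lid, 80 g; origin at the centre of the plug's underside, z up. Plug 52 mm across, 12 long (foot tapered to 42), disc 66 across z = 12 to 18, grip boss 32 across z = 18 to 38, and in its middle a white press button 22 across, top at z = 46 when up. Seated, the disc lies on the jar's rim, origin 76 mm above the table. Starts standing on its plug on the table
- lid_button (a joint): travel of the lid's press button, m: 0 is up (lid not locked), 0.006 is fully down (locked). Takes about 5 N to push and stays where it is left
- button_top (a point): middle of the top face of the lid's press button, where to push
- starknob: red eight-lobed printed knob, 50 mm wide and 28 mm high, on the table; leave it alone
- bracket: green flat printed bracket, 70 x 50 x 18 mm, on the table; leave it alone
- pen: blue pen, 135 mm long, on the table; leave it alone
- pencil: orange pencil, 160 mm long, on the table; leave it alone
- glue: white glue stick with orange cap, 29 mm diameter, 95 mm high, standing on the table; leave it alone
- spatula: spatula lying on the table, a print scraper; leave it alone
Mind the look-alikes: they are no part of the job. Leave any green look-alike of the funnel alone.

How it is judged:
By the outcome, as a careful person would: the job done as asked, in the order asked, and still so for the second after the job is handed in, with the robot touching nothing.
Of P1, P2, P3, P4 only 2 to 4 are there at a start; the rules pass over those that are not, and their reading is None.
At some moment in a run one of lid, P1, P2, P3, P4 may be knocked a few centimetres aside while the robot is not near it.
It also fails if it takes over 210 s, if anything falls off the work surface, if the arm or the gripper's body presses on something with over 40 N, if the wrist force passes 120 N, or if a joint passes its speed limit or range.

## Robot

A 7-joint arm with a two-finger parallel gripper is mounted at the origin on the work surface. World frame = base frame: x ahead of the robot, y to its left, z up, the work surface at z = 0. Lengths are in m, angles in degrees, forces in N, time in s.
With the tool pointing down it reaches from about 0.35 to 0.9 m from the base axis. Payload 19.9 kg.
Tool frame: the origin (TCP) lies at the very end of the fingers, on their centre line; the grasp point (between the pads) lies 19 mm behind it (grip_depth is the distance from the TCP to the grasp point, in m); y points along the fingers, z is the direction in which the jaws open and shut, and the axes are right-handed (so a half turn about y gives the same grasp; the last joint's range is limited). The gripper opens to 94 mm and grips with 3 to 60 N. Pads are 16 mm wide; open, the fingers measure 119 mm over their backs; the gripper's body (75 mm by 177 mm) begins 78 mm behind the grasp point.
Start: joints at [64.028, 23.915, -0.59, 92.452, 0.269, 63.638, -3.037], TCP at [0.25, -0.573, 0.205] pointing down, gripper open.
Joint ranges: [-161.28, 161.28], [-22.2, 115.67], [-73.04, 71.86], [3.21, 147.25], [-68.34, 248.33], [10.77, 114.83], [-161.83, 161.83]. Speed limits (degrees/s): [108.29, 108.29, 136.94, 136.94, 172.46, 172.46, 172.46].

## Interface

Orientations are given as [roll, pitch, yaw] about the fixed x, y, z axes, in that order (R = Rz(yaw) Ry(pitch) Rx(roll)).
In Python, from rig import state, read_camera, camera_params, job_done, grip_depth gives the robot as it stands.
- The arm moves only by the tool drive_tool, never from a script. Its argument "motion" is a list of rows, each a list of 2 entries, a list of its own where there are three numbers: the shift along the tool's x, y, z in units of 30 mm (1.0 is 30 mm), then the turn about the tool's y in units of 6 degrees (1.0 is 6 degrees). A call has 1 to 10 rows; each row shifts and turns the commanded pose from where the row before left it, along the tool's axes as they then stand; what a row does not reach is not made up. A row lasts 1/12 s, in which the tool goes at most 41.7 mm and 7.16 degrees, less where a joint would pass 70% of its speed; a pose out of reach is approached as far as the arm can. A call is refused whole if a number of a shift passes 1 or a number of a turn 1, either way. A call with a gripper value outside its range is refused whole. "grip" is the opening in per cent of the stroke, from 0 (shut) to 100 (fully open), set as the call begins (left out, the last holds). The fingers move at their own pace and stop on an object; "grip_force" is the grip in N (left out, the last holds). Time passes only in rows, so rows that do not move let the fingers close. It gives the time, the measured TCP pose, the force and the opening at its end, in the units of the state.
- state(): the state, without advancing time (a new reading comes with each control period).
- read_camera(name): name is "scene" or "side" or "wrist"; returns the picture (480x640x3 uint8, red, green, blue); there is no depth.
- camera_params(name): a dict with "fx", "fy", "cx", "cy" (pixels), "rvec" (rotation vector, rad) and "tvec" (3), from world to camera coordinates, as OpenCV has them. Camera axes: x right, y down, z forward; pixel columns grow to the right and rows downward; lengths in m; the calibration is good to about 2 mm. A picture is of the moment at which its call begins: read the wrist's pose just before it. camera_params takes no time and is no camera call; for the wrist camera it gives the pose at the moment of the call.
- job_done(): hands the job in, once; it reports no verdict.
The state is a dict: "t": time; "joints": joint angles; "dq": joint speeds; "effort": joint torques, N m; "tcp_pos": TCP position; "tcp_rot": TCP orientation; "wrist_force": force on the tool from outside, world axes, zero at the start; "moment": the same for the moment, N m; "finger_gap": finger opening in m.
Only numpy, scipy, OpenCV 4.12 (cv2) and the standard library are available. Lean on these libraries where they do the work, as an engineer would, in place of code of your own. Each camera call takes 0.05 s, during which the arm holds its last target.

## Working session

There is one attempt and no reset: what is moved stays moved. The work goes in short steps, Python scripts to look and compute and a tool call to move; the robot and the scene stay as the last step left them, time stands still between calls to the robot, and variables do not carry over. Pictures are saved under pics/ and viewed, and the job is handed in when it is done.

Besides the shell and the picture viewer there is one more tool, called after "Request:" in YAML: its name, and indented under it one key for each argument. drive_tool: Moves the arm, as the interface text tells. Its arguments: {"type":"object","properties":{"motion":{"type":"array"},"grip":{"type":"number"},"grip_force":{"type":"number"}},"required":["motion"]}

```bash
ls; mkdir -p pics; python3 - <<'E'
from rig import *
import cv2
print(state()); print(grip_depth)
for n in ["scene","side","wrist"]:
    im=read_camera(n); cv2.imwrite(f"pics/{n}0.png",im[:,:,::-1]); print(n,camera_params(n))
E
```

```text
pics
{'t': 0.0, 'joints': array([64.02672803, 23.94702472, -0.59055107, 92.48539904,  0.27042415,
       63.64098486, -3.03714831]), 'dq': array([ 0.10464647,  0.07945037,  0.12461423, -0.15327288, -0.02313644,
        0.03282513, -0.04883069]), 'effort': array([-1.04652569e-03, -8.51254892e+01,  6.37776274e-01, -4.25981998e+01,
       -4.89217462e-02,  1.85974594e-02,  7.61467800e-05]), 'tcp_pos': array([ 0.24999966, -0.57239248,  0.20483726]), 'tcp_rot': array([-9.00717989e+01, -6.27339092e-03, -1.56403782e+02]), 'wrist_force': array([-0.11626502, -0.61891946, -0.2643186 ]), 'moment': array([0.00134204, 0.03923554, 0.02448246]), 'finger_gap': 0.0936737656709632}
0.0188
scene {'fx': 465.40420759387376, 'fy': 465.40420759387376, 'cx': 328.0117827117204, 'cy': 241.4270250578172, 'rvec': array([ 2.36215236,  1.13709287, -0.31192217]), 'tvec': array([-0.31961627, -0.3034194 ,  1.26943188])}
side {'fx': 509.9691837156069, 'fy': 509.9691837156069, 'cx': 316.42577784850675, 'cy': 240.48480928868457, 'rvec': array([ 0.04064661, -2.71146659,  1.52255887]), 'tvec': array([0.50732017, 0.03031193, 1.29345362])}
wrist {'fx': 355.03910972130154, 'fy': 355.03910972130154, 'cx': 320.3657475272883, 'cy': 242.21182786141873, 'rvec': array([-2.45838341,  1.60776927,  0.19326935]), 'tvec': array([-0.6245154 , -0.02534872,  0.38983427])}
```

View pics/scene0.png

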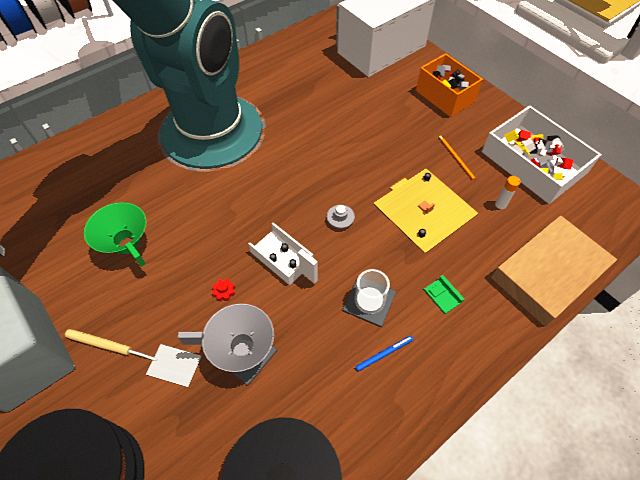

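View pics/side0.png

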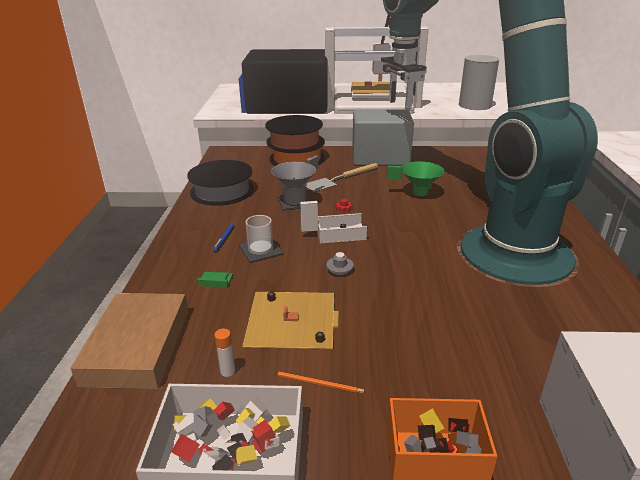

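View pics/wrist0.png

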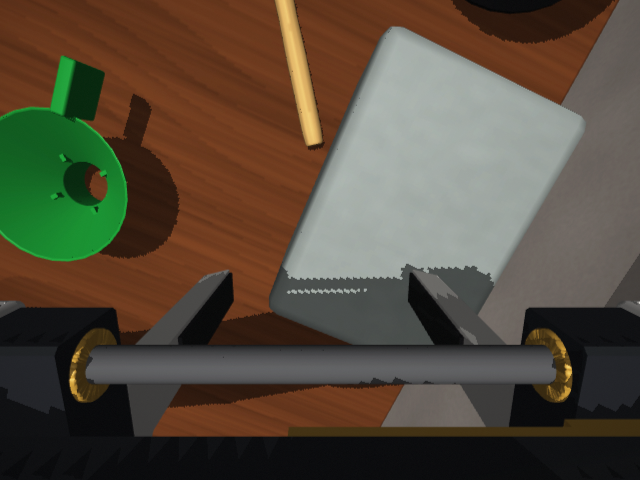

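```bash
cat > h.py <<'E'
from rig import *
import cv2, numpy as np
from scipy.spatial.transform import Rotation as Rn
def pose(p):
    R=cv2.Rodrigues(np.array(p['rvec'],float))[0]; t=np.array(p['tvec'],float)
    return R,t
def K(p): return np.array([[p['fx'],0,p['cx']],[0,p['fy'],p['cy']],[0,0,1.]])
def ray(p,uv):
    R,t=pose(p); d=R.T@np.linalg.solve(K(p),np.array([uv[0],uv[1],1.])); return -R.T@t,d/np.linalg.norm(d)
def onz(p,uv,z):
    o,d=ray(p,uv); return o+d*(z-o[2])/d[2]
def proj(p,X):
    R,t=pose(p); c=K(p)@(R@np.array(X,float)+t); return c[:2]/c[2]
def tri(obs):
    A=np.zeros((3,3));b=np.zeros(3)
    for p,uv in obs:
        o,d=ray(p,uv);M=np.eye(3)-np.outer(d,d);A+=M;b+=M@o
    return np.linalg.solve(A,b)
def shot(n,name=None):
    p=camera_params(n); im=read_camera(n)[:,:,::-1].copy()
    if name: cv2.imwrite(f'pics/{name}.png',im)
    return p,im
def crop(im,x0,y0,x1,y1,s,name):
    c=cv2.resize(im[y0:y1,x0:x1],None,fx=s,fy=s,interpolation=cv2.INTER_CUBIC); cv2.imwrite(f'pics/{name}.png',c)
def go(target_xyz,yaw=None,n=None):
    """print how far to go in tool axes and units"""
    s=state(); y=s['tcp_rot'][2]; R=Rn.from_euler('xyz',s['tcp_rot'],degrees=True).as_matrix()
    d=R.T@(np.array(target_xyz)-s['tcp_pos'])/0.03
    dy=0
    if yaw is not None: dy=-((yaw-y+180)%360-180)/6
    print('tcp',s['tcp_pos'].round(4),s['tcp_rot'].round(2),'shift units',d.round(2),'turn units',round(dy,2))
E
python3 - <<'E'
from h import *
ps,pd=camera_params('scene'),camera_params('side')
S=cv2.imread('pics/scene0.png');D=cv2.imread('pics/side0.png')
crop(S,170,190,420,400,3.1,'c1'); crop(S,360,150,500,260,5.5,'c2'); crop(D,170,150,400,370,2.7,'c3')
for n,p in(('scene',ps),('side',pd)): print(n,(-pose(p)[0].T@pose(p)[1]).round(3))
print('P',onz(ps,(427,177),.011),onz(ps,(422,233),.011),onz(pd,(320,337),.011),onz(pd,(271,296),.011))
print('lid',onz(ps,(341,211),.046)); print('jar',onz(ps,(373,280),.088)); print('funnel rim',onz(ps,(238,337),.106),'scoop',onz(ps,(285,255),.02))
for n,uv in dict(knob=(222,290),bracket=(444,293),glue=(510,195),gfunnel=(115,230)).items(): print(n,onz(ps,uv,.02).round(3))
E
```

```text
scene [ 0.917 -0.336  0.923]
side [0.455 1.107 0.706]
P [0.48829296 0.33845277 0.011     ] [0.60047406 0.20933219 0.011     ] [0.48751035 0.33742633 0.011     ] [0.60100149 0.20593195 0.011     ]
lid [0.45301386 0.08434324 0.046     ]
jar [0.64603663 0.00645267 0.088     ]
funnel rim [ 0.58536717 -0.27190052  0.106     ] scoop [ 0.45443614 -0.07840334  0.02      ]
knob [ 0.441 -0.235  0.02 ]
bracket [0.742 0.133 0.02 ]
glue [0.659 0.451 0.02 ]
gfunnel [ 0.157 -0.346  0.02 ]
```

View pics/c1.png

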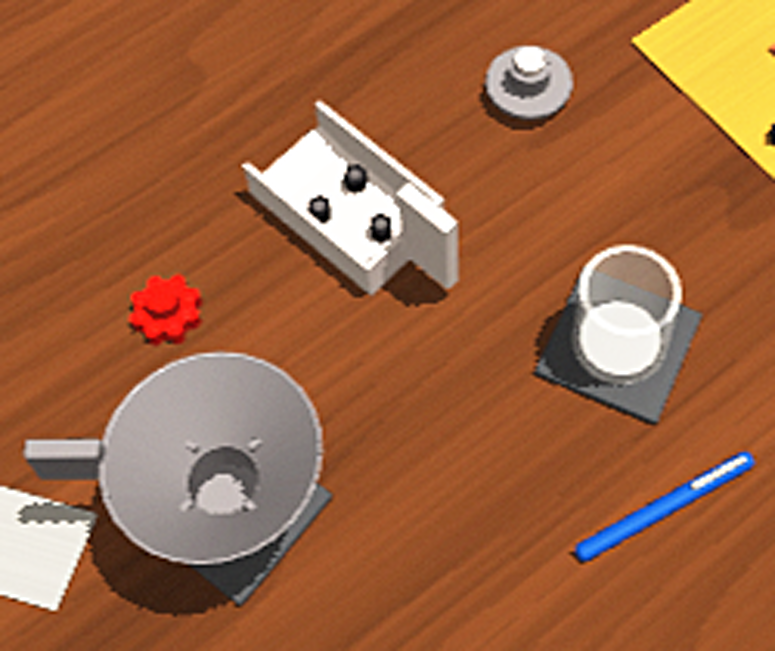

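View pics/c2.png

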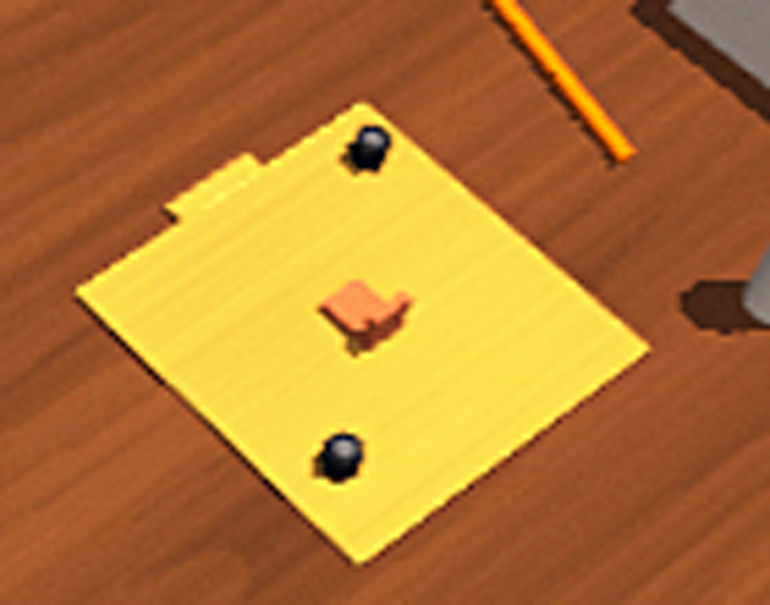

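View pics/c3.png

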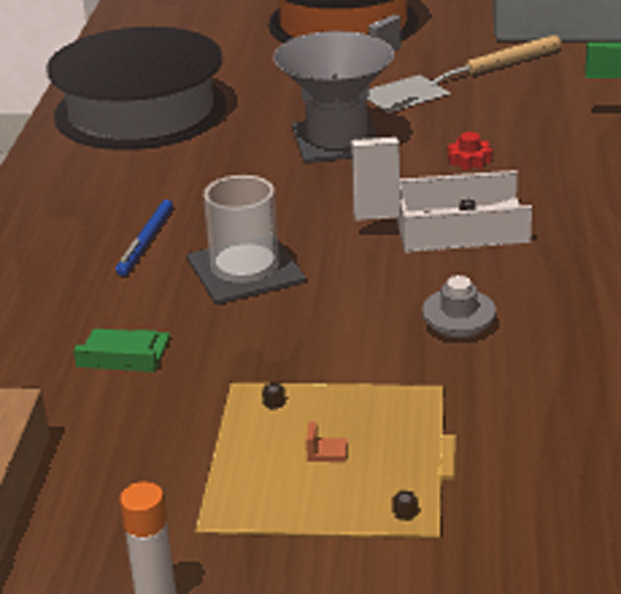

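```bash
python3 - <<'E'
from h import *
ps,pd=camera_params('scene'),camera_params('side')
pw=camera_params('wrist');R,t=pose(pw);s=state()
T=Rn.from_euler('xyz',s['tcp_rot'],degrees=True).as_matrix()
print('cam in tool',(T.T@(-R.T@t-s['tcp_pos'])).round(4),'view dir tool',(T.T@R[2]).round(3),'img x in tool',(T.T@R[0]).round(3))
a=lambda u,v:(u/3.1+170,v/3.1+190)
o=onz(ps,a(28,446),.118);i=onz(ps,a(103,446),.118);print('fin',o,i,np.degrees(np.arctan2(*(i-o)[1::-1])))
# funnel rim via triangulated left/right? use rim centre: ellipse in side view
b=lambda u,v:(u/2.7+170,v/2.7+150)
print('rim scene',onz(ps,a(211,457),.106),'side',onz(pd,b(334,63),.106))
print('jar rim scene',onz(ps,a(630,292),.088),'side',onz(pd,b(240,193),.088))
print('lid button',onz(ps,a(529,60),.046),onz(pd,b(460,285),.046))
# scoop fin top edges z=.105, tray rim corners z=.04
for nm,uv,z in (('fin top tray end',(405,190),.105),('fin top outer',(455,230),.105),('tray back right',(375,268),.04),('tray back left',(440,197),.04),('wall front left',(318,105),.04),('wall front right',(246,167),.04)): print(nm,onz(ps,a(*uv),z).round(4))
E
```

```text
cam in tool [-6.730e-02 -1.791e-01  1.000e-04] view dir tool [ 0.235  0.972 -0.   ] img x in tool [-0.  0.  1.]
fin [ 0.51900714 -0.35277061  0.118     ] [ 0.54617065 -0.31867663  0.118     ] 51.454813927472294
rim scene [ 0.58611471 -0.27224518  0.106     ] side [ 0.58147154 -0.24921611  0.106     ]
jar rim scene [6.53330084e-01 5.71164487e-04 8.80000000e-02] side [0.64971366 0.00430788 0.088     ]
lid button [0.44890713 0.08667145 0.046     ] [0.44672674 0.0921507  0.046     ]
fin top tray end [ 0.5107 -0.0725  0.105 ]
fin top outer [ 0.5548 -0.0653  0.105 ]
tray back right [ 0.5153 -0.1052  0.04  ]
tray back left [ 0.4984 -0.0357  0.04  ]
wall front left [ 0.3806 -0.0581  0.04  ]
wall front right [ 0.3924 -0.1293  0.04  ]
```

```bash
python3 - <<'E'
from h import *
go((.528,-.335,.23),-130)
E
```

```text
tcp [ 0.2501 -0.5725  0.205 ] [ -90.05   -0.   -156.41] shift units [-11.66  -0.83  -3.55] turn units -4.4
```

Request:
drive_tool:
  motion:
    - [[-0.8,-0.1,0],-0.5]
    - [[-0.8,-0.1,0],-0.5]
    - [[-0.9,-0.1,0],-0.5]
    - [[-0.9,-0.1,-0.1],-0.5]
    - [[-0.9,-0.1,0],-0.5]
    - [[-0.9,-0.1,0],-0.5]
    - [[-0.9,-0.1,0],-0.5]
    - [[-0.9,-0.1,0],-0.5]
    - [[-0.9,0,0],-0.4]
    - [[-0.9,0,0],0]
  grip: 50

```text
t: 0.98
tcp_pos: [0.4582, -0.4098, 0.2297]
tcp_rot: [-90.0, 0.0, -129.7]
wrist_force: [0.0, -0.3, 0.6]
finger_gap: 0.0469
```

```bash
python3 - <<'E'
from h import *
go((.528,-.335,.23),-130)
E
```

```text
tcp [ 0.4582 -0.4098  0.2297] [-8.9980e+01  2.0000e-02 -1.2967e+02] shift units [-3.4  -0.01  0.2 ] turn units 0.05
```

Request:
drive_tool:
  motion:
    - [[-0.8,0,0],0]
    - [[-0.7,0,0],0]
    - [[0,0,0],0]
    - [[0,0,0],0]

```text
t: 1.32
tcp_pos: [0.4867, -0.3754, 0.2295]
tcp_rot: [-90.0, 0.0, -129.8]
wrist_force: [-0.2, -1.2, 0.6]
finger_gap: 0.0468
```

```bash
python3 - <<'E'
from h import *
shot('wrist','w1')
E
```

```text
(no output)
```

View pics/w1.png

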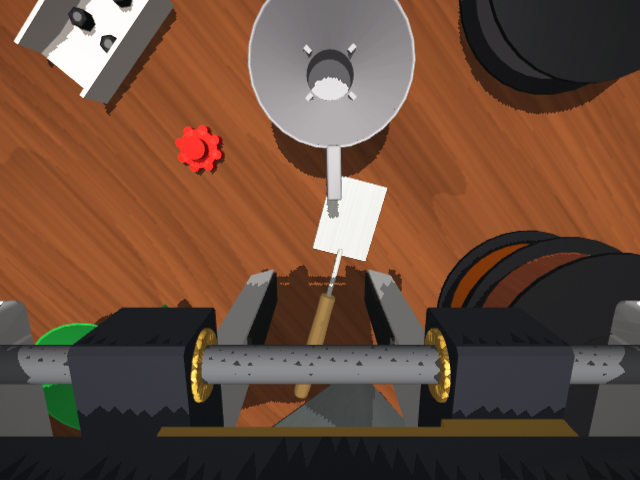

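```bash
python3 - <<'E'
from h import *
p=camera_params('wrist'); im=cv2.imread('pics/w1.png')
crop(im,290,130,380,220,6,'w1c')
g=onz(p,(333.5,147),.118);o=onz(p,(334,199),.118);print(g,o,np.degrees(np.arctan2(*(g-o)[1::-1])),np.linalg.norm(g-o))
# rim circle: points on outer rim edge left/right/bottom at z=.106
pts=[onz(p,q,.106)[:2] for q in ((249,60),(415,60),(331,147),(268,118),(394,118),(256,90),(407,90))]
A=np.array([[2*a,2*b,1] for a,b in pts]);c=np.linalg.lstsq(A,[a*a+b*b for a,b in pts],rcond=None)[0];print('rim c',c[:2],'r',np.sqrt(c[2]+c[0]**2+c[1]**2))
E
```

```text
[ 0.54131718 -0.32595612  0.118     ] [ 0.51557962 -0.35799055  0.118     ] 51.22040406069757 0.04109290329903865
rim c [ 0.58116251 -0.27581684] r 0.06436506076243223
```

View pics/w1c.png

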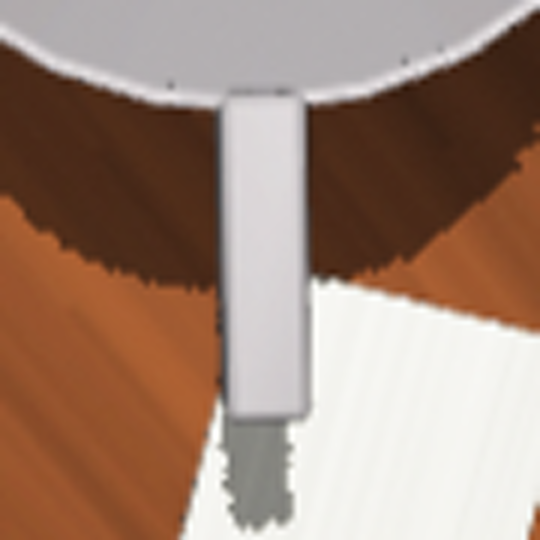

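```bash
python3 - <<'E'
from h import *
go((.527,-.3437,.087),-128.7)
E
```

```text
tcp [ 0.4857 -0.3767  0.2294] [ -90.01    0.   -129.88] shift units [-1.73  4.75  0.35] turn units -0.2
```

Request:
drive_tool:
  motion:
    - [[-0.6,0,0.1],-0.2]
    - [[-0.6,0,0.15],0]
    - [[-0.53,0,0.1],0]
    - [[0,0.8,0],0]
    - [[0,0.8,0],0]
    - [[0,0.8,0],0]
    - [[0,0.8,0],0]
    - [[0,0.5,0],0]
    - [[0,0,0],0]

```text
t: 2.12
tcp_pos: [0.5245, -0.3433, 0.1152]
tcp_rot: [-90.3, -0.0, -128.8]
wrist_force: [0.1, 0.1, -0.0]
finger_gap: 0.047
```

```bash
python3 - <<'E'
from h import *
go((.527,-.3437,.087),-128.7)
shot('wrist','w2')
E
```

```text
tcp [ 0.5245 -0.3433  0.1152] [-9.0270e+01 -3.0000e-02 -1.2881e+02] shift units [-0.04  0.94  0.08] turn units -0.02
```

View pics/w2.png

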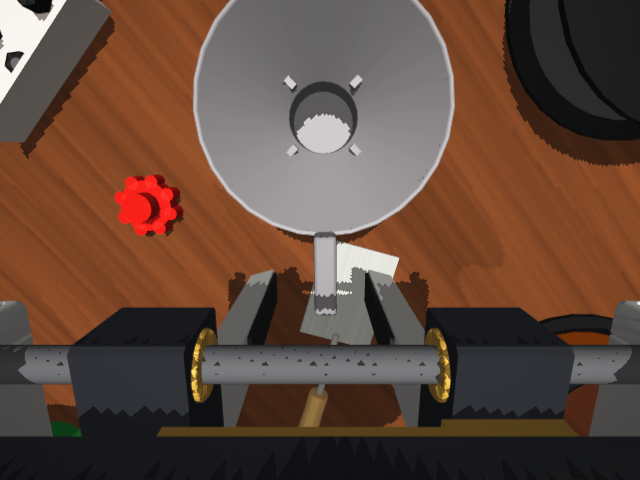

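Request:
drive_tool:
  motion:
    - [[-0.05,0.4,0.08],0]
    - [[0,0.5,0],0]
    - [[0,0,0],0]
    - [[0,0,0],0]

```text
t: 2.5
tcp_pos: [0.5291, -0.3443, 0.0917]
tcp_rot: [-90.0, -0.0, -128.8]
wrist_force: [0.2, -0.6, 0.0]
finger_gap: 0.0467
```

Request:
drive_tool:
  motion:
    - [[0,0,0],0]
    - [[0,0,0],0]
    - [[0,0,0],0]
    - [[0,0,0],0]
    - [[0,0,0],0]
    - [[0,0,0],0]
  grip: 0
  grip_force: 60

```text
t: 3.0
tcp_pos: [0.529, -0.3442, 0.0916]
tcp_rot: [-90.0, 0.0, -128.8]
wrist_force: [1.7, -1.0, 0.8]
finger_gap: 0.0113
```

Request:
drive_tool:
  motion:
    - [[0,-0.2,0],0]
    - [[0,-0.4,0],0]
    - [[0,-0.5,0],0]
    - [[0,-0.6,0],0]
    - [[0,-0.6,0],0]
    - [[0,-0.6,0],0]
    - [[0,-0.6,0],0]
    - [[0,-0.6,0],0]
    - [[0,-0.3,0],0]
    - [[0,0,0],0]

```text
t: 3.83
tcp_pos: [0.5298, -0.3446, 0.2262]
tcp_rot: [-89.8, 0.0, -128.8]
wrist_force: [0.5, -0.3, -1.5]
finger_gap: 0.0116
```

```bash
python3 - <<'E'
from h import *
shot('wrist','w3');shot('side','s3')
im=cv2.imread('pics/s3.png');crop(im,200,80,440,260,3.3,'s3c')
E
```

```text
(no output)
```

View pics/w3.png

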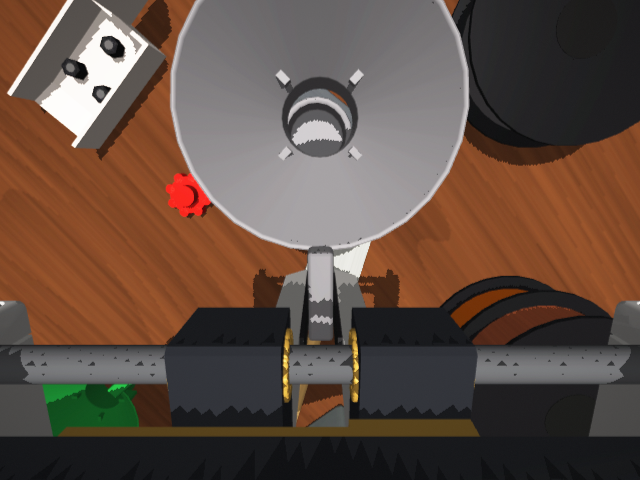

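View pics/s3c.png

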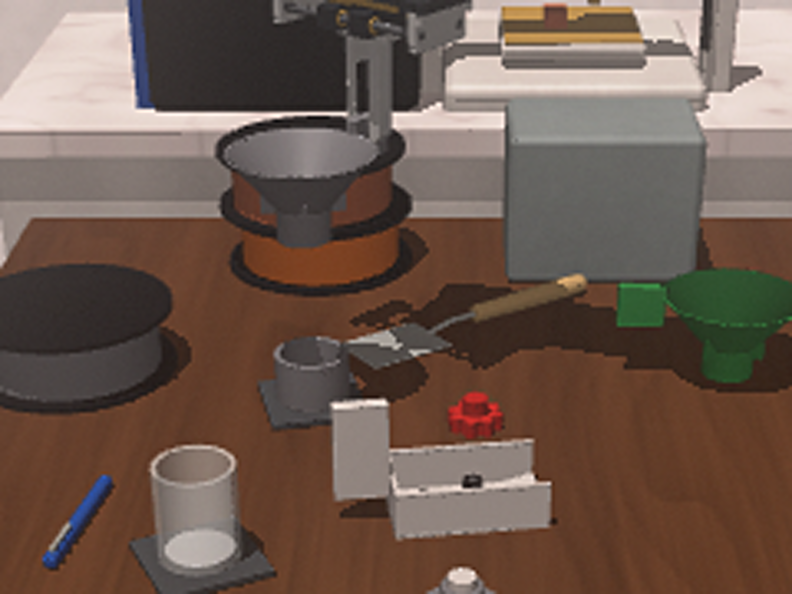

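```bash
python3 - <<'E'
from h import *
p=camera_params('wrist');s=state();T=Rn.from_euler('xyz',s['tcp_rot'],degrees=True).as_matrix()
im=cv2.imread('pics/w3.png')
zorg=s['tcp_pos'][2]-.0916+.028
ax=-T[:,0]; c=s['tcp_pos']+.0872*ax; c[2]=zorg
for r,z,col in((.066,.078,(0,0,255)),(.021,.030,(0,255,0)),(.021,0,(255,0,0))):
    for a in np.arange(0,360,6):
        u=proj(p,c+np.array([r*np.cos(np.radians(a)),r*np.sin(np.radians(a)),z]));
        cv2.circle(im,tuple(int(round(v)) for v in u),1,col,-1)
crop(im,150,0,490,270,2.3,'w3m')
ps,im=shot('scene','sc3'); crop(im,170,190,420,400,3.1,'sc3c')
E
```

```text
(no output)
```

View pics/w3m.png

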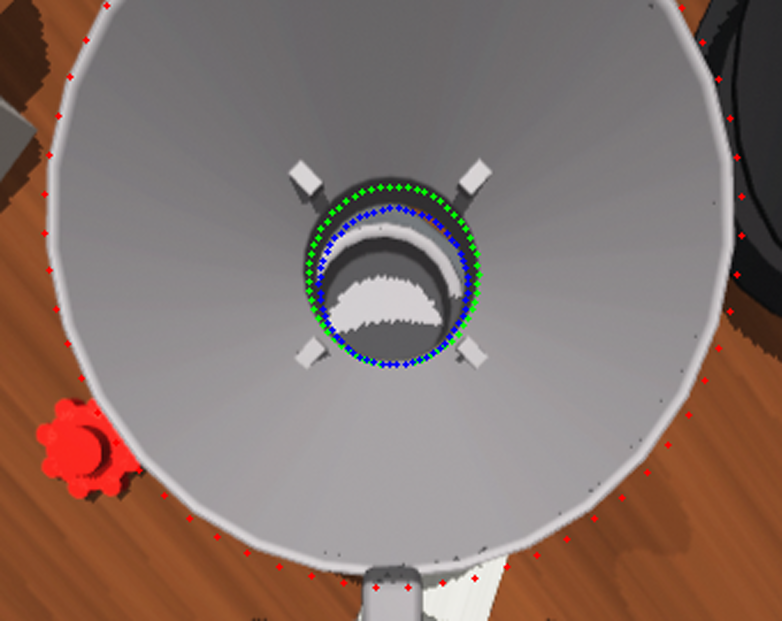

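View pics/sc3c.png

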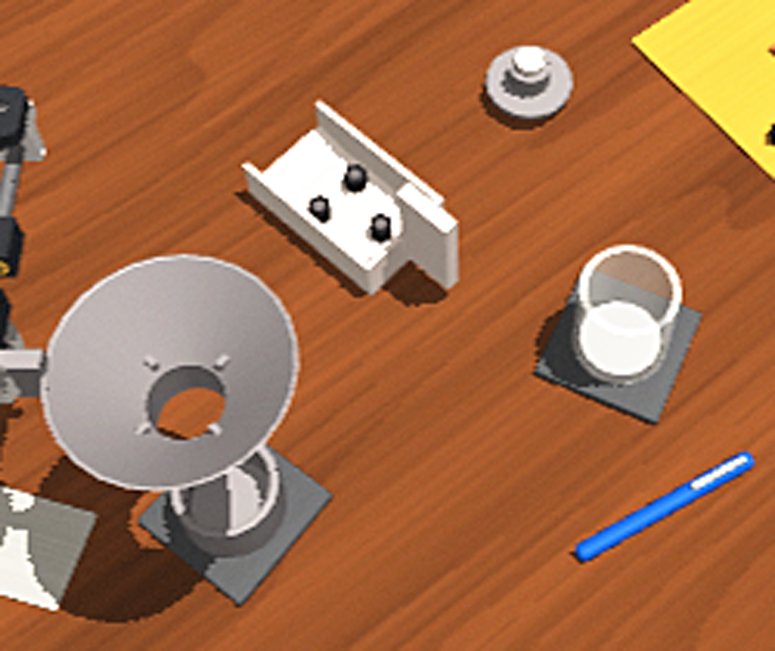

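```bash
python3 - <<'E'
from h import *
ps,pd=camera_params('scene'),camera_params('side')
S=cv2.imread('pics/sc3.png');D=cv2.imread('pics/s3.png')
crop(S,335,260,405,335,8,'j1');crop(D,235,205,290,265,9,'j2')
crop(S,210,320,285,390,8,'st1')
E
```

```text
(no output)
```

View pics/j1.png

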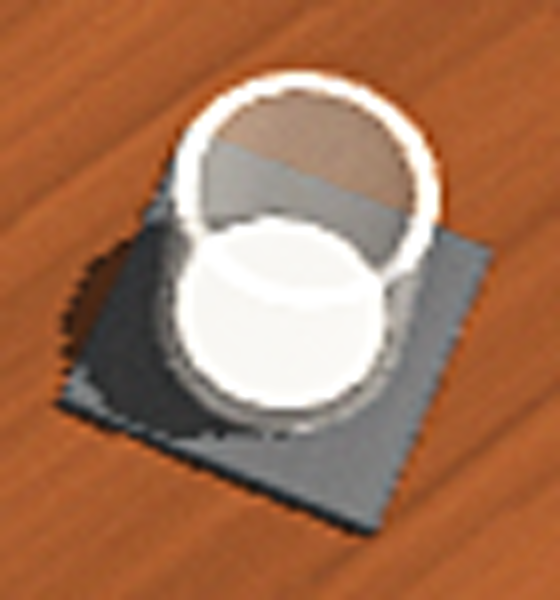

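View pics/j2.png

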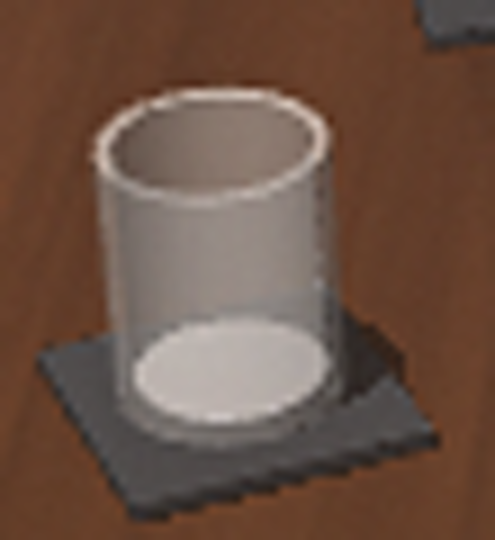

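View pics/st1.png

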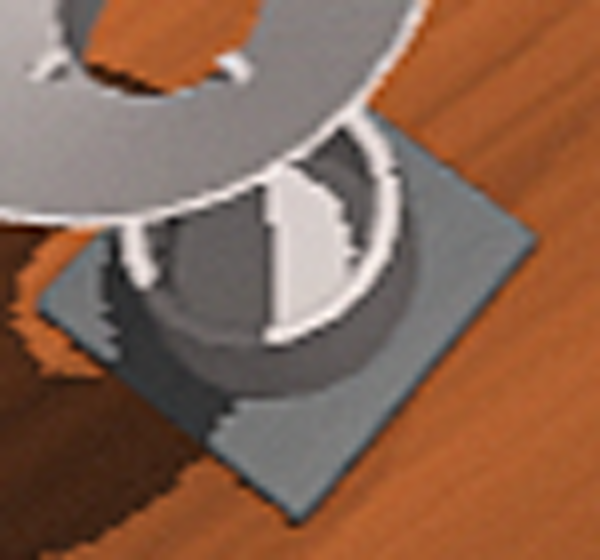

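```bash
python3 - <<'E'
from h import *
ps,pd=camera_params('scene'),camera_params('side')
q=lambda u,v,f,x,y:((u+.5)/f-.5+x,(v+.5)/f-.5+y)
j=lambda u,v:q(u,v,8,335,260); d=lambda u,v:q(u,v,9,235,205); st=lambda u,v:q(u,v,8,210,320)
print('scene rim',onz(ps,j(308,187),.088),'floor',onz(ps,j(279,312),.013),'foot',(onz(ps,j(60,400),.008)+onz(ps,j(490,250),.008))/2)
print('side rim',onz(pd,d(212,146),.088),'floor',onz(pd,d(232,372),.013),'foot',(onz(pd,d(38,357),.008)+onz(pd,d(437,437),.008))/2)
print('stand foot',(onz(ps,st(38,300),.008)+onz(ps,st(537,240),.008))/2)
E
```

```text
scene rim [0.65103438 0.00217626 0.088     ] floor [0.65019182 0.00168512 0.013     ] foot [0.65115485 0.0008981  0.008     ]
side rim [0.65214868 0.00074076 0.088     ] floor [ 0.65223138 -0.00100863  0.013     ] foot [0.65120028 0.0041348  0.008     ]
stand foot [ 0.58397852 -0.27087751  0.008     ]
```

Request:
drive_tool:
  motion:
    - [[-0.2,0,0],-0.3]
    - [[-0.4,0,0],-0.6]
    - [[-0.6,0,0],-0.7]
    - [[-0.7,0,0],-0.7]
    - [[-0.8,0,0],-0.7]
    - [[-0.8,0,0],-0.7]
    - [[-0.8,0,0],-0.7]
    - [[-0.6,0,0],-0.7]
    - [[-0.4,0,0],-0.5]
    - [[-0.2,0,0],0]

```text
t: 4.82
tcp_pos: [0.592, -0.1913, 0.2226]
tcp_rot: [-90.1, 0.1, -94.8]
wrist_force: [-1.5, 0.4, -1.0]
finger_gap: 0.0115
```

```bash
python3 - <<'E'
from h import *
go((.6434,-.085,.2),-95)
E
```

```text
tcp [ 0.592  -0.1913  0.2226] [-9.007e+01  7.000e-02 -9.482e+01] shift units [-3.67  0.76  1.41] turn units 0.03
```

Request:
drive_tool:
  motion:
    - [[-0.3,0,0.1],0]
    - [[-0.5,0,0.2],0]
    - [[-0.6,0,0.2],0]
    - [[-0.6,0.1,0.25],0]
    - [[-0.6,0.1,0.25],0]
    - [[-0.5,0.2,0.2],0]
    - [[-0.4,0.2,0.2],0]
    - [[-0.17,0.1,0],0]
    - [[0,0,0],0]
    - [[0,0,0],0]

```text
t: 5.65
tcp_pos: [0.6433, -0.0889, 0.2022]
tcp_rot: [-90.0, -0.0, -95.3]
wrist_force: [-0.3, 0.1, -1.4]
finger_gap: 0.0115
```

```bash
python3 - <<'E'
from h import *
go((.6434,-.085,.16),-95)
shot('wrist','w4')
S=shot('scene')[1];D=shot('side')[1]
crop(S,320,220,420,340,5,'a4');crop(D,215,150,305,270,5,'b4')
im=np.hstack([cv2.imread('pics/a4.png')[:600],cv2.resize(cv2.imread('pics/b4.png'),(300,600))[:, :]]);cv2.imwrite('pics/ab4.png',im)
E
```

```text
tcp [ 0.6433 -0.0889  0.2022] [-9.004e+01 -2.000e-02 -9.526e+01] shift units [-0.13  1.41 -0.01] turn units -0.04
```

View pics/w4.png

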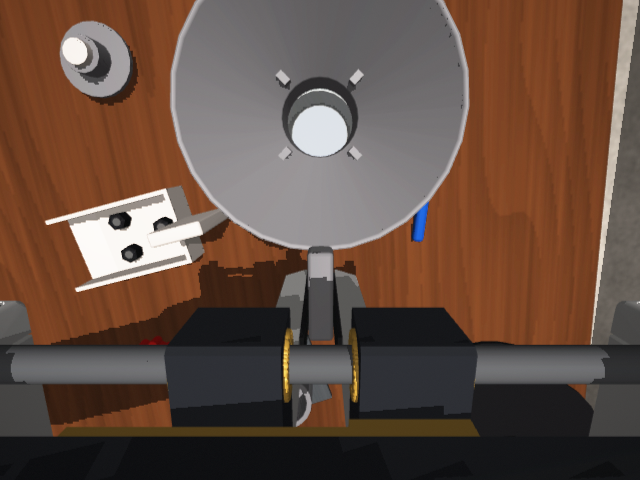

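View pics/ab4.png

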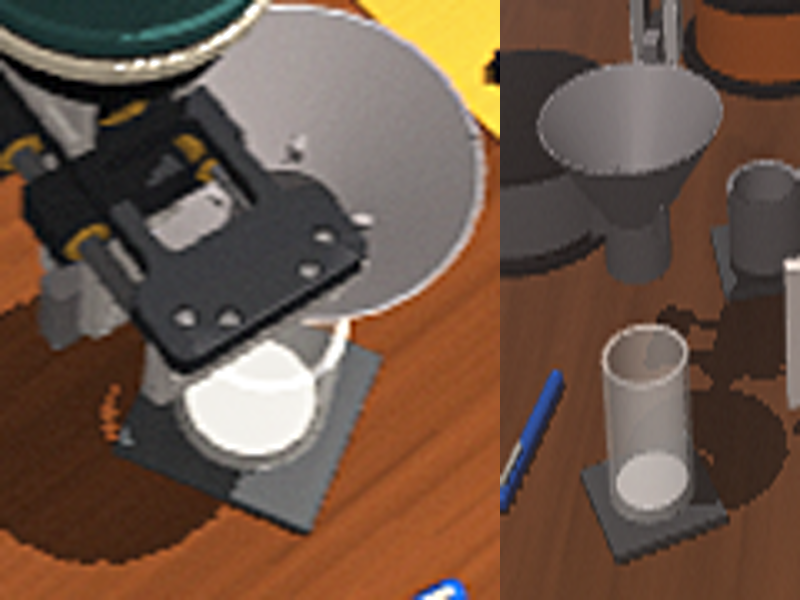

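```bash
python3 - <<'E'
from h import *
p=camera_params('wrist');im=cv2.imread('pics/w4.png')[80:165,285:355]
m=(im.min(2)>195).astype(np.uint8);n,l,st,c=cv2.connectedComponentsWithStats(m);k=1+st[1:,4].argmax()
print(st[k],c[k]+[285,80],onz(p,c[k]+[285,80],.013))
x,y,w,h=st[k][:4];print(onz(p,(285+x+w/2-.5,80+y+h/2-.5),.013))
crop(cv2.imread('pics/w4.png'),270,60,370,175,5,'w4c')
E
```

```text
[   7   26   55   51 2153] [319.34649327 131.05666512] [0.65041825 0.00234821 0.013     ]
[0.65008041 0.00243349 0.013     ]
```

View pics/w4c.png

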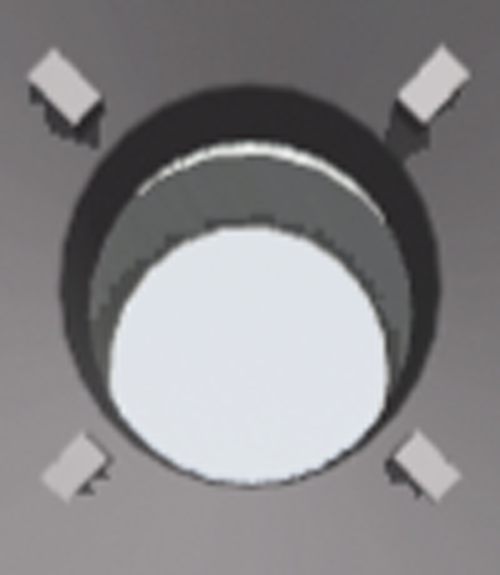

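Request:
drive_tool:
  motion:
    - [[-0.15,0.2,-0.03],0]
    - [[0,0.4,0],0]
    - [[0,0.5,0],0]
    - [[0,0.4,0],0]
    - [[0,0.2,0],0]
    - [[0,0,0],0]
    - [[0,0,0],0]

```text
t: 6.38
tcp_pos: [0.6429, -0.0835, 0.1509]
tcp_rot: [-90.0, 0.0, -95.2]
wrist_force: [-0.2, 1.3, -1.2]
finger_gap: 0.0115
```

```bash
python3 - <<'E'
from h import *
go((.6425,-.0844,.1266),-95)
D=shot('side')[1];S=shot('scene')[1]
crop(D,215,150,305,270,5,'b5');crop(S,320,220,420,340,5,'a5')
cv2.imwrite('pics/ab5.png',np.hstack([cv2.imread('pics/a5.png'),cv2.resize(cv2.imread('pics/b5.png'),None,fx=.6666,fy=1)[:, :300]]))
E
```

```text
tcp [ 0.6429 -0.0835  0.1509] [-9.004e+01  2.000e-02 -9.521e+01] shift units [ 0.03  0.81 -0.01] turn units -0.03
```

View pics/b5.png

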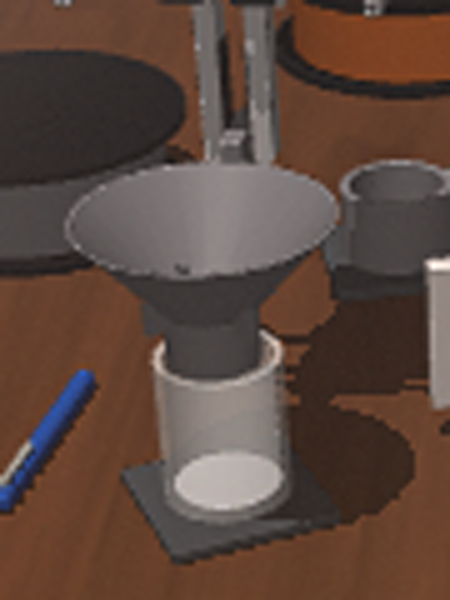

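Request:
drive_tool:
  motion:
    - [[0,0.2,0],0]
    - [[0,0.2,0],0]
    - [[0,0.2,0],0]
    - [[0,0.15,0],0]
    - [[0,0,0],0]
    - [[0,0,0],0]

```text
t: 6.98
tcp_pos: [0.6436, -0.0862, 0.1298]
tcp_rot: [-89.9, -0.1, -95.3]
wrist_force: [-3.0, -9.8, 9.6]
finger_gap: 0.0116
```

```bash
python3 - <<'E'
from h import *
go((.6425,-.0844,.1266),-95)
D=shot('side')[1]
crop(D,215,150,305,270,5,'b6');shot('wrist','w6')
E
```

```text
tcp [ 0.6436 -0.0862  0.1298] [-89.89  -0.14 -95.34] shift units [-0.06  0.11 -0.04] turn units -0.06
```

View pics/b6.png

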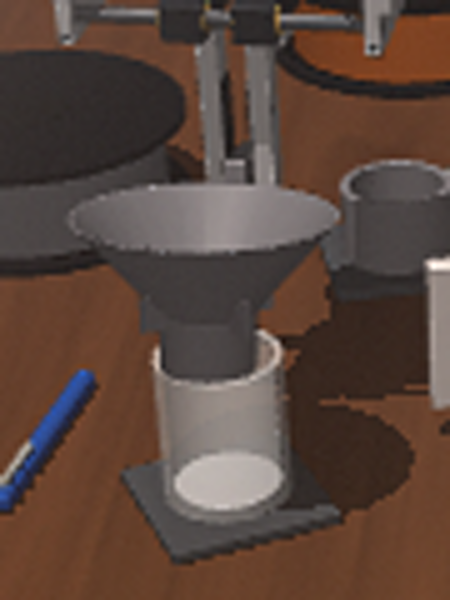

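Request:
drive_tool:
  motion:
    - [[0,-0.3,0],0]
    - [[0,-0.4,0],0]
    - [[0,-0.4,0],0]
    - [[0,0,0],0]
    - [[0,0,0],0]

```text
t: 7.5
tcp_pos: [0.6436, -0.0834, 0.1629]
tcp_rot: [-89.9, 0.0, -95.2]
wrist_force: [0.5, 0.3, -0.8]
finger_gap: 0.0117
```

```bash
python3 - <<'E'
from h import *
go((.6425,-.0844,.1266),-95)
D=shot('side')[1]
crop(D,215,150,305,270,5,'b7');shot('wrist','w7')
E
```

```text
tcp [ 0.6436 -0.0834  0.1629] [-89.91   0.   -95.19] shift units [ 0.04  1.21 -0.03] turn units -0.03
```

View pics/b7.png

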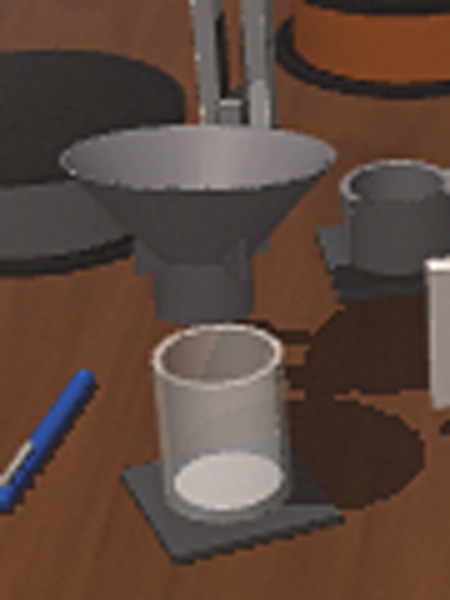

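View pics/w6.png

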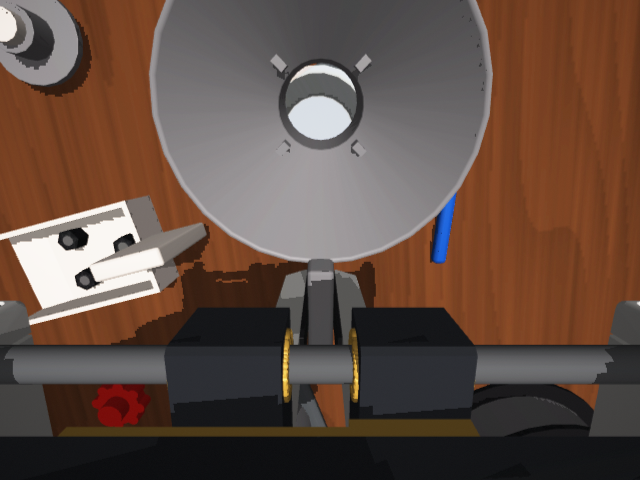

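View pics/w7.png

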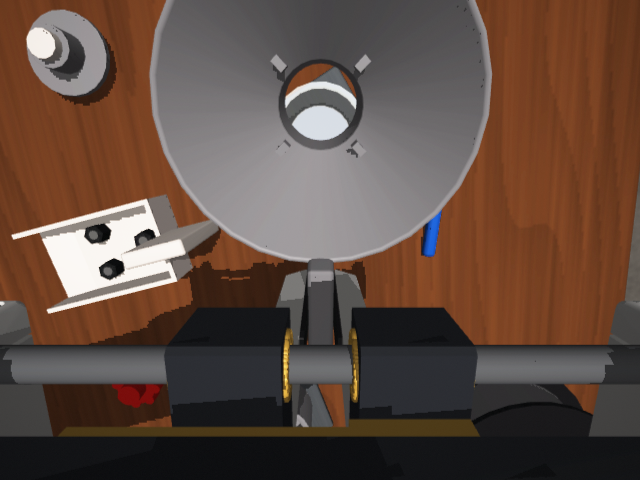

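```bash
python3 - <<'E'
from h import *
im=cv2.imread('pics/w7.png');crop(im,260,40,380,160,5,'w7c')
d,D=shot('side','sd7');crop(D,225,170,295,255,8,'d7')
S=shot('scene','sc7')[1];crop(S,320,210,430,340,5,'a7')
E
```

```text
(no output)
```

View pics/w7c.png

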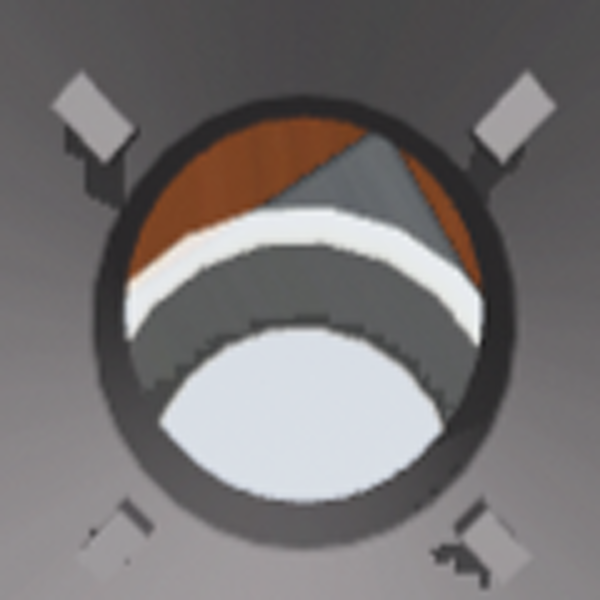

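View pics/d7.png

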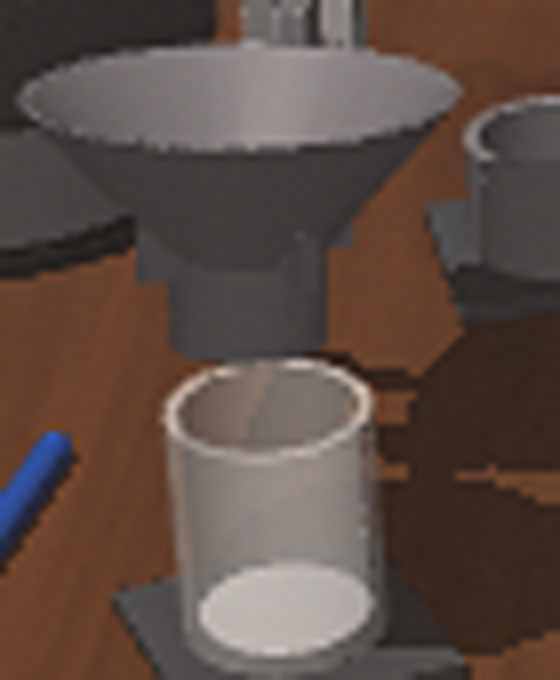

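View pics/a7.png

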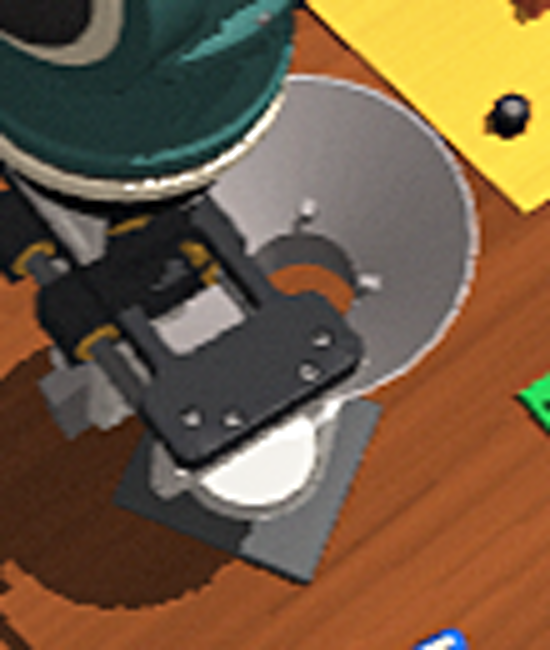

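```bash
python3 - <<'E'
from h import *
p=camera_params('wrist')
c=lambda u,v:((u+.5)/5-.5+260,(v+.5)/5-.5+40)
for uv,z in(((300,207),.088),((300,243),.088),((300,325),.013)): print(uv,onz(p,c(*uv),z))
# chord of floor/inner ring
for uv,z in(((125,300),.088),((483,300),.088)): print(uv,onz(p,c(*uv),z))
pd=camera_params('side')
d=lambda u,v:((u+.5)/8-.5+225,(v+.5)/8-.5+170)
s=state();T=Rn.from_euler('xyz',s['tcp_rot'],degrees=True).as_matrix();print(s['tcp_pos'],T[:,0])
# side: spout bottom corners; jar rim extremes
print('spout L/R side', [onz(pd,d(*q),.1).round(4) for q in ((170,345),(325,345))])
print('jar', [onz(pd,d(*q),.088).round(4) for q in ((165,410),(373,405))])
E
```

```text
(300, 207) [0.65230788 0.03194898 0.088     ]
(300, 243) [0.65190706 0.02754591 0.088     ]
(300, 325) [0.65156181 0.02744374 0.013     ]
(125, 300) [0.62801357 0.02260719 0.088     ]
(483, 300) [0.67556876 0.01828572 0.088     ]
[ 0.64278435 -0.083514    0.16137672] [-9.06524380e-02 -9.95882584e-01 -1.19451029e-04]
spout L/R side [array([ 0.6851, -0.0192,  0.1   ]), array([ 0.6361, -0.0197,  0.1   ])]
jar [array([0.6845, 0.0013, 0.088 ]), array([ 0.6197, -0.0027,  0.088 ])]
```

```bash
cat > ov.py <<'E'
from h import *
def overlay(img,p,s,tilt,out,box,f,L=.0868,zo=.0636):
    im=img.copy();T=Rn.from_euler('xyz',s['tcp_rot'],degrees=True).as_matrix()
    ax=-T[:,0];ax[2]=0;ax/=np.linalg.norm(ax);up=np.array([0,0,1.]);lat=np.cross(up,ax)
    g=s['tcp_pos']+[0,0,.0144+.0+0]  # pivot ~ pad overlap centre
    zp=.0636+.0144
    t=np.radians(tilt);a2=ax*np.cos(t)+up*np.sin(t);u2=-ax*np.sin(t)+up*np.cos(t)
    for r,z,col in((.0645,.078,(0,0,255)),(.021,.030,(0,255,0)),(.021,0,(255,0,0))):
        for a in np.arange(0,360,5):
            X=g+a2*(L+r*np.cos(np.radians(a)))+lat*r*np.sin(np.radians(a))+u2*(z-zp)
            u=proj(p,X);cv2.circle(im,tuple(int(round(v)) for v in u),0,col,-1)
    crop(im,*box,f,out)
    c=g+a2*L+u2*(-zp);print(tilt,'spout bottom centre',c.round(4));return c
E
python3 - <<'E'
from ov import *
p=camera_params('wrist');s=state();im=cv2.imread('pics/w7.png')
for t in(9,11,13): overlay(im,p,s,t,f'o{t}',(150,0,490,270),1.15)
cv2.imwrite('pics/oo.png',np.vstack([np.hstack([cv2.imread('pics/o9.png'),cv2.imread('pics/o11.png')]),np.hstack([cv2.imread('pics/o13.png')]*2)]))
E
```

```text
9 spout bottom centre [0.6517 0.014  0.1123]
11 spout bottom centre [0.6519 0.0162 0.1158]
13 spout bottom centre [0.652  0.0182 0.1193]
```

View pics/oo.png

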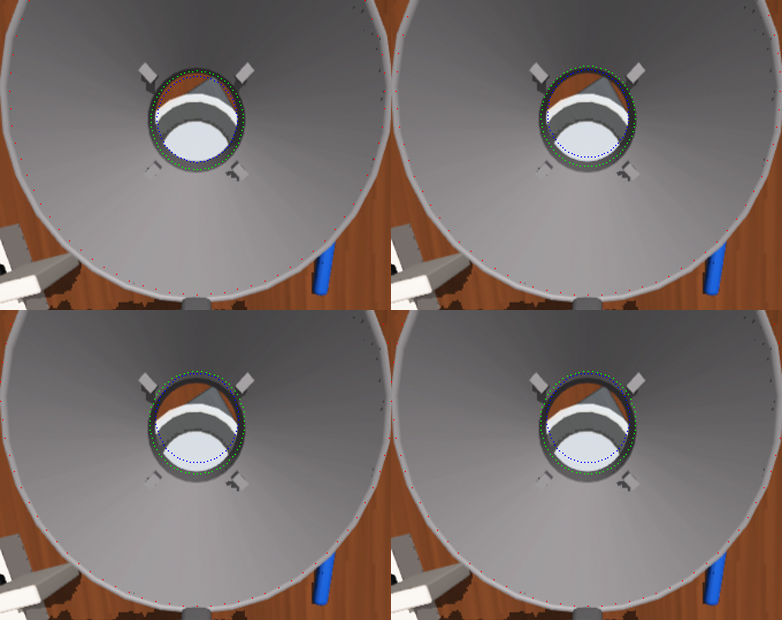

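Request:
drive_tool:
  motion:
    - [[0.23,0,-0.03],0]
    - [[0.23,0,-0.03],0]
    - [[0,0,0],0]
    - [[0,0.3,0],0]
    - [[0,0.3,0],0]
    - [[0,0.3,0],0]
    - [[0,0,0],0]
    - [[0,0,0],0]

```text
t: 8.37
tcp_pos: [0.6396, -0.0968, 0.134]
tcp_rot: [-90.1, 0.0, -95.2]
wrist_force: [0.3, 0.2, -0.4]
finger_gap: 0.0117
```

```bash
python3 - <<'E'
from ov import *
p=camera_params('wrist');s=state();im=shot('wrist','w8')[1];print(s['tcp_pos'])
overlay(im,p,s,10,'o8',(150,0,490,270),1.15)
D=shot('side')[1];crop(D,225,170,295,255,8,'d8');crop(im,260,30,380,150,5,'w8c')
E
```

```text
[ 0.63962161 -0.09681814  0.13395101]
10 spout bottom centre [0.6486 0.0018 0.0866]
```

View pics/d8.png

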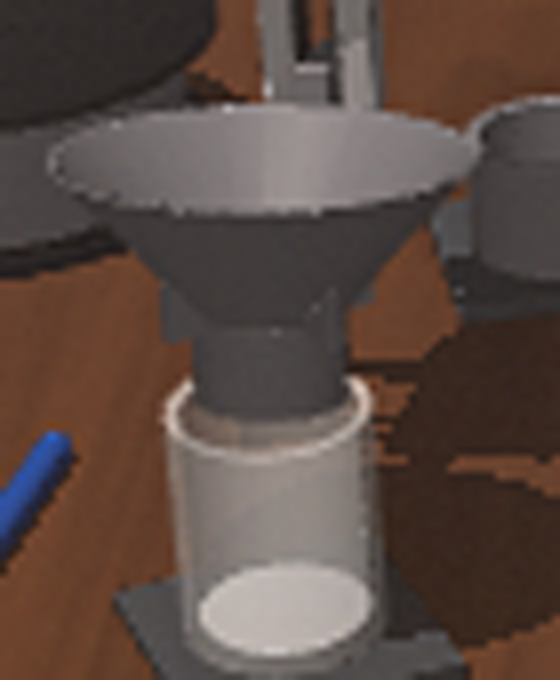

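View pics/w8c.png

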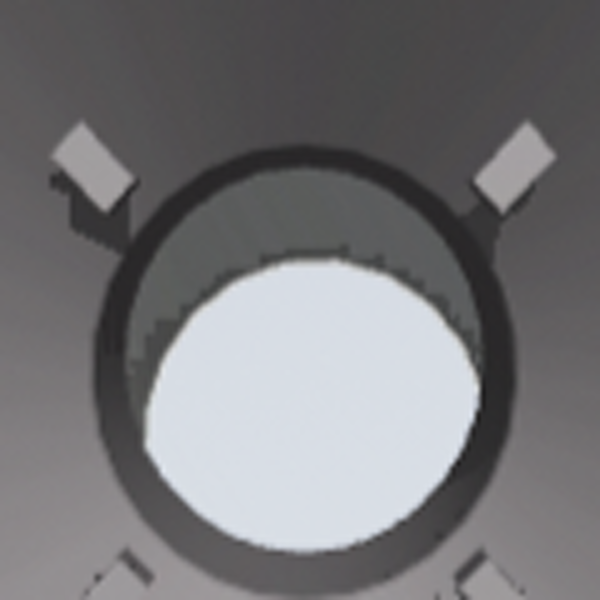

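Request:
drive_tool:
  motion:
    - [[0,0.1,0.03],0]
    - [[0,0.1,0],0]
    - [[0,0.1,0],0]
    - [[0,0,0],0]

```text
t: 8.8
tcp_pos: [0.6406, -0.0972, 0.1252]
tcp_rot: [-90.0, 0.0, -95.2]
wrist_force: [-0.2, -0.1, -1.3]
finger_gap: 0.0115
```

```bash
python3 - <<'E'
from ov import *
s=state();print(s['tcp_pos'],s['wrist_force'])
D=shot('side')[1];crop(D,225,170,295,255,8,'d9')
E
```

```text
[ 0.6406152  -0.09721953  0.1252309 ] [-0.20024695 -0.08345997 -1.3333603 ]
```

View pics/d9.png

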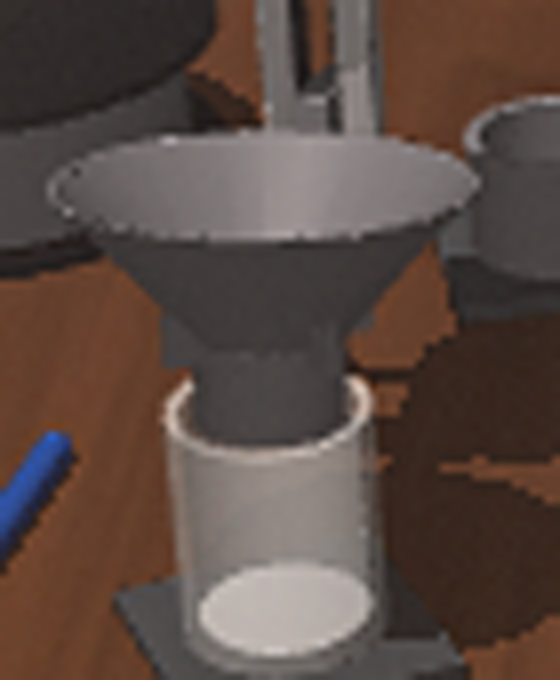

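Request:
drive_tool:
  motion:
    - [[0,0.1,0],0]
    - [[0,0.1,0],0]
    - [[0,0.1,0],0]
    - [[0,0,0],0]

```text
t: 9.18
tcp_pos: [0.6406, -0.0973, 0.1161]
tcp_rot: [-90.1, 0.0, -95.2]
wrist_force: [0.1, 0.0, -1.3]
finger_gap: 0.0115
```

```bash
python3 - <<'E'
from ov import *
s=state();print(s['tcp_pos'],s['wrist_force'])
D=shot('side')[1];crop(D,225,170,295,255,8,'d10')
E
```

```text
[ 0.64057092 -0.09725386  0.11614465] [ 0.0707699   0.01047499 -1.29090205]
```

View pics/d10.png

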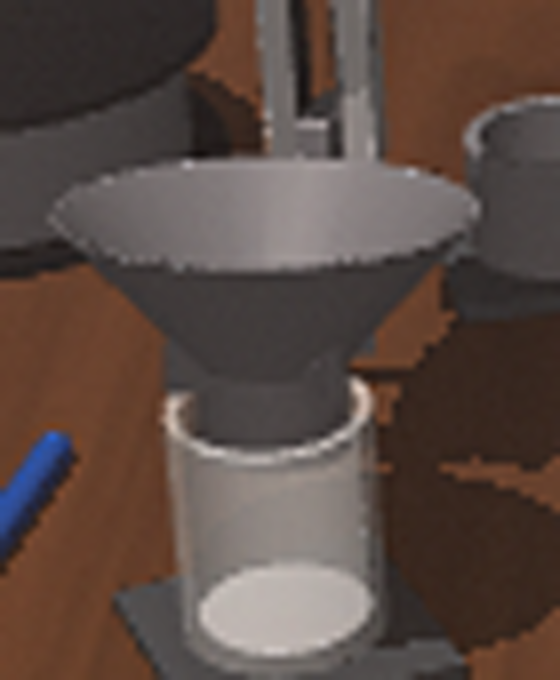

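Request:
drive_tool:
  motion:
    - [[0,0.07,0],0]
    - [[0,0.07,0],0]
    - [[0,0,0],0]

```text
t: 9.48
tcp_pos: [0.6409, -0.0971, 0.1124]
tcp_rot: [-90.0, 0.0, -95.2]
wrist_force: [0.2, 1.8, -1.5]
finger_gap: 0.0116
```

Request:
drive_tool:
  motion:
    - [[0,0,0],0]
    - [[0,0,0],0]
    - [[0,0,0],0]
    - [[0,0,0],0]
    - [[0,0,0],0]
  grip: 40

```text
t: 9.9
tcp_pos: [0.6409, -0.0973, 0.1128]
tcp_rot: [-90.0, 0.0, -95.2]
wrist_force: [0.3, -0.5, -0.3]
finger_gap: 0.037
```

```bash
python3 - <<'E'
from ov import *
s=state();print(s['tcp_pos'],s['wrist_force'])
D=shot('side')[1];crop(D,225,170,295,255,7,'d11');im=shot('wrist','w11')[1]
E
```

```text
[ 0.64094624 -0.09728432  0.11279852] [ 0.33023396 -0.53109282 -0.33379591]
```

View pics/d11.png

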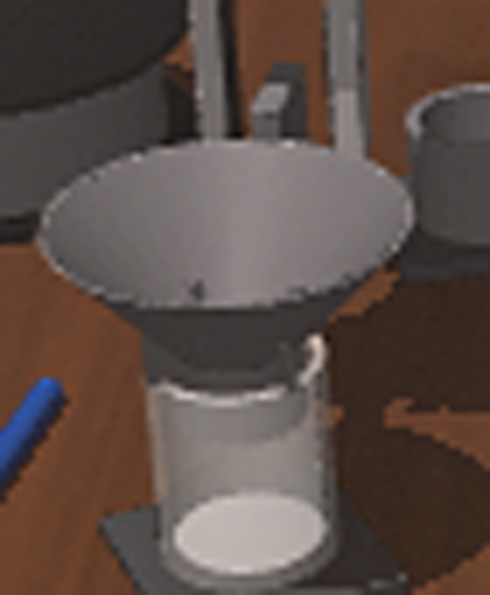

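View pics/w11.png

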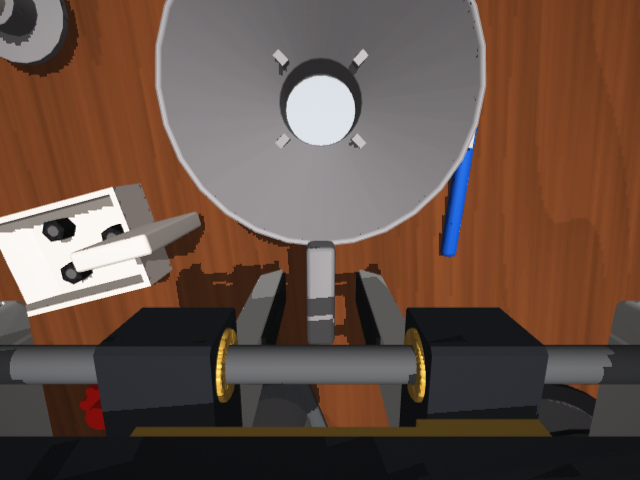

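Request:
drive_tool:
  motion:
    - [[0,-0.5,0],0]
    - [[0,-0.9,0],0]
    - [[0,-0.9,0],0]
    - [[0,-0.9,0],0]
    - [[-0.4,-0.9,0],0]
    - [[-0.8,-0.3,0],0]
    - [[-1,0,0],0]
    - [[-1,0,0],0]
    - [[-1,0,0],0]
    - [[-1,0,0],0]

```text
t: 10.83
tcp_pos: [0.655, 0.0594, 0.2449]
tcp_rot: [-90.0, -0.0, -95.2]
wrist_force: [1.3, -0.5, -0.5]
finger_gap: 0.0374
```

```bash
python3 - <<'E'
from h import *
go((.57,.2,.22),-95)
S=shot('scene','sc12')[1]
E
```

```text
tcp [0.655  0.0594 0.2449] [-89.99  -0.   -95.22] shift units [-4.41  0.83 -3.25] turn units -0.04
```

View pics/sc12.png

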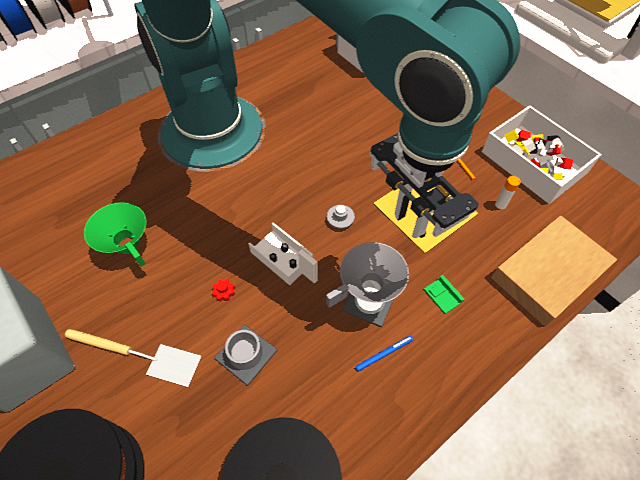

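Request:
drive_tool:
  motion:
    - [[-0.7,0.1,-0.5],0]
    - [[-0.8,0.1,-0.6],0]
    - [[-0.8,0.1,-0.6],0]
    - [[-0.8,0.1,-0.6],0]
    - [[-0.6,0.1,-0.5],0]
    - [[-0.4,0.1,-0.4],0]
    - [[0,0,0],0]
    - [[0,0,0],0]

```text
t: 11.55
tcp_pos: [0.5704, 0.1896, 0.2269]
tcp_rot: [-90.0, -0.0, -95.1]
wrist_force: [1.0, -0.5, 0.2]
finger_gap: 0.0376
```

```bash
python3 - <<'E'
from h import *
go((.57,.2,.22),-95)
shot('wrist','w13')
E
```

```text
tcp [0.5704 0.1896 0.2269] [-90.    -0.   -95.13] shift units [-0.34  0.23 -0.04] turn units -0.02
```

View pics/w13.png

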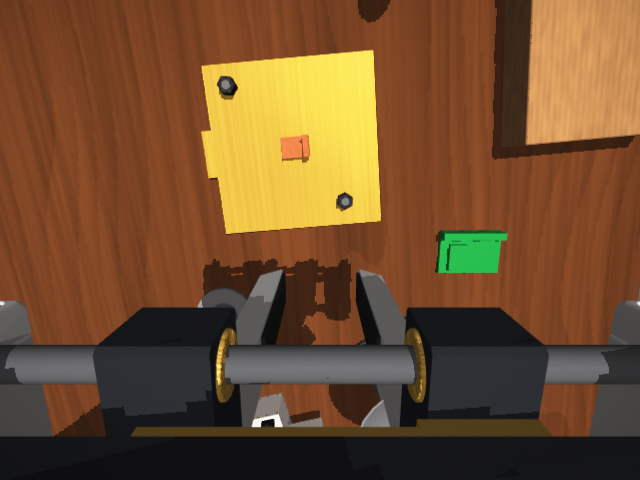

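```bash
cat > hexm.py <<'E'
from h import *
def hexes(im,p,ztop,roi,thr=70,show=None):
    x0,y0,x1,y1=roi;c=im[y0:y1,x0:x1]
    m=(c.max(2)<thr).astype(np.uint8);n,l,st,ce=cv2.connectedComponentsWithStats(m)
    for k in range(1,n):
        if st[k,4]>40: print('blob',ce[k]+[x0,y0],st[k],onz(p,ce[k]+[x0,y0],ztop-.007).round(4))
E
python3 - <<'E'
from hexm import *
p=camera_params('wrist');im=cv2.imread('pics/w13.png')
hexes(im,p,.018,(200,50,385,240))
a=cv2.resize(im[180:220,325:365],None,fx=10,fy=10,interpolation=cv2.INTER_CUBIC);b=cv2.resize(im[66:106,207:247],None,fx=10,fy=10,interpolation=cv2.INTER_CUBIC)
cv2.imwrite('pics/hx.png',np.hstack([a,b]))
E
```

```text
blob [227.44791667  86.07291667] [ 17  27  20  18 192] [0.4872 0.3353 0.011 ]
blob [343.88695652 200.36521739] [137 143  15  16 115] [0.5984 0.2064 0.011 ]
```

View pics/hx.png

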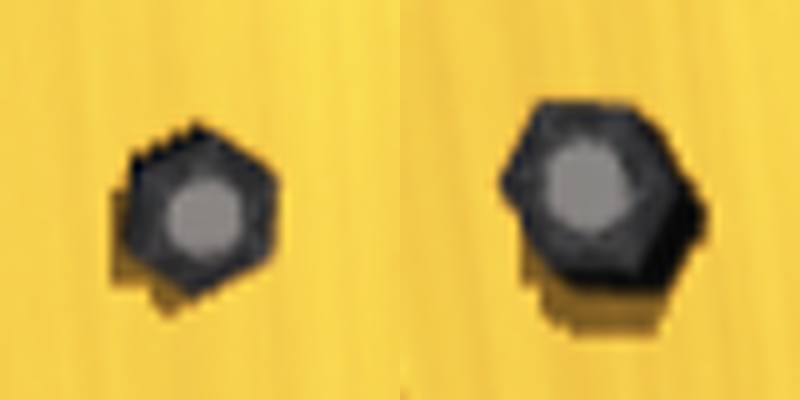

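```bash
python3 - <<'E'
from hexm import *
p=camera_params('wrist')
for uv in((344.8,201.),(225.2,83.8)): print(onz(p,uv,.018))
a=onz(p,(344.8,201.),.018)
go((a[0],a[1],.06),-95)
go((a[0],a[1],.0065),-95)
E
```

```text
[0.59894789 0.20650888 0.018     ]
[0.48688601 0.33621823 0.018     ]
tcp [0.571  0.1887 0.2269] [-8.998e+01 -2.000e-02 -9.522e+01] shift units [-0.68  5.56  0.87] turn units -0.04
tcp [0.571  0.1887 0.2269] [-8.998e+01 -2.000e-02 -9.522e+01] shift units [-0.68  7.35  0.87] turn units -0.04
```

Request:
drive_tool:
  motion:
    - [[-0.34,0.5,0.43],0]
    - [[-0.34,0.7,0.44],0]
    - [[0,0.8,0],0]
    - [[0,0.8,0],0]
    - [[0,0.8,0],0]
    - [[0,0.8,0],0]
    - [[0,0.6,0],0]
    - [[0,0.3,0],0]
    - [[0,0,0],0]
    - [[0,0,0],0]

```text
t: 12.43
tcp_pos: [0.599, 0.2068, 0.0682]
tcp_rot: [-90.0, 0.0, -95.3]
wrist_force: [0.2, 0.7, 0.2]
finger_gap: 0.0372
```

```bash
python3 - <<'E'
from hexm import *
go((.599,.2065,.0065),-95)
im=shot('wrist','w14')[1];crop(im,230,180,410,330,4,'w14c')
E
```

```text
tcp [0.599  0.2068 0.0682] [-90.     0.   -95.25] shift units [ 0.01  2.06 -0.  ] turn units -0.04
```

View pics/w14c.png

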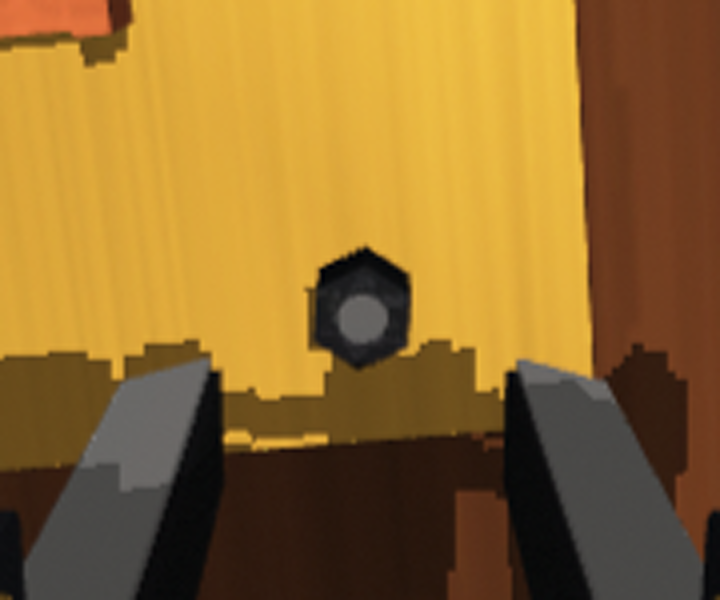

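Request:
drive_tool:
  motion:
    - [[0,0.4,0],0]
    - [[0,0.5,0],0]
    - [[0,0.5,0],0]
    - [[0,0.4,0],0]
    - [[0,0.2,0],0]
    - [[0,0.03,0],0]
    - [[0,0,0],0]

```text
t: 13.07
tcp_pos: [0.5982, 0.2074, 0.0064]
tcp_rot: [-90.0, -0.0, -95.2]
wrist_force: [0.5, 0.1, 0.0]
finger_gap: 0.0375
```

Request:
drive_tool:
  motion:
    - [[0,0,0],0]
    - [[0,0,0],0]
    - [[0,0,0],0]
    - [[0,0,0],0]
    - [[0,0,0],0]
  grip: 0
  grip_force: 20

```text
t: 13.48
tcp_pos: [0.5987, 0.2074, 0.0073]
tcp_rot: [-90.0, 0.0, -95.2]
wrist_force: [-0.5, -0.2, 3.7]
finger_gap: 0.0155
```

Request:
drive_tool:
  motion:
    - [[0,-0.4,0],0]
    - [[0,-0.8,0],0]
    - [[0,-0.8,0],0]
    - [[0,-0.9,0],0]
    - [[0.4,-0.8,-0.2],-0.4]
    - [[0.6,-0.3,-0.2],-0.5]
    - [[0.8,0,-0.2],-0.6]
    - [[0.9,0,-0.2],-0.6]
    - [[0.9,0,-0.1],-0.5]
    - [[0.9,0,-0.1],0]

```text
t: 14.32
tcp_pos: [0.5764, 0.0714, 0.1279]
tcp_rot: [-90.0, -0.0, -79.4]
wrist_force: [-0.0, -0.4, -0.1]
finger_gap: 0.0158
```

```bash
python3 - <<'E'
from h import *
ps=camera_params('scene');q=lambda u,v:((u+.5)/3.1-.5+170,(v+.5)/3.1-.5+190)
o=np.array([.459,-.0797]);c,s=np.cos(np.radians(11)),np.sin(np.radians(11))
for uv in((355,176),(320,208),(381,227)):
    d=onz(ps,q(*uv),.013)[:2]-o;print((c*d[0]+s*d[1]).round(4),(-s*d[0]+c*d[1]).round(4))
go((.45,-.08,.16),-79)
E
```

```text
-0.0242 0.0201
-0.0249 -0.0163
0.0194 0.0009
tcp [0.5764 0.0714 0.1279] [-8.997e+01 -2.000e-02 -7.937e+01] shift units [ 4.18 -1.07 -5.07] turn units -0.06
```

Request:
drive_tool:
  motion:
    - [[0.3,-0.2,-0.4],0]
    - [[0.5,-0.2,-0.5],0]
    - [[0.6,-0.2,-0.6],0]
    - [[0.6,-0.2,-0.6],0]
    - [[0.6,-0.1,-0.6],0]
    - [[0.5,0,-0.5],0]
    - [[0.4,0,-0.4],0]
    - [[0.2,0,-0.2],0]
    - [[0,0,0],0]
    - [[0,0,0],0]

```text
t: 15.15
tcp_pos: [0.4851, -0.0568, 0.1543]
tcp_rot: [-90.0, -0.0, -79.6]
wrist_force: [-0.1, 0.1, -0.8]
finger_gap: 0.016
```

```bash
python3 - <<'E'
from h import *
go((.4709,-.0988,.06),-79)
shot('wrist','w15');shot('scene','sc15')
E
```

```text
tcp [ 0.4851 -0.0568  0.1543] [-8.996e+01 -1.000e-02 -7.961e+01] shift units [ 1.29  3.14 -0.72] turn units -0.1
```

View pics/w15.png

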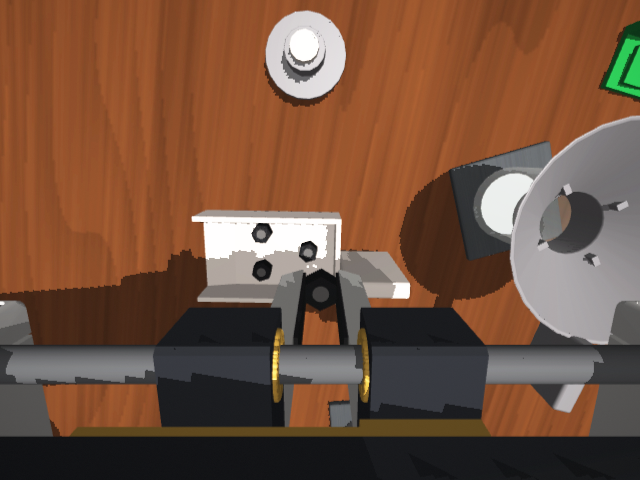

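```bash
python3 - <<'E'
from h import *
im=cv2.imread('pics/w15.png');crop(im,180,200,360,310,4.4,'w15c')
E
```

```text
(no output)
```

View pics/w15c.png

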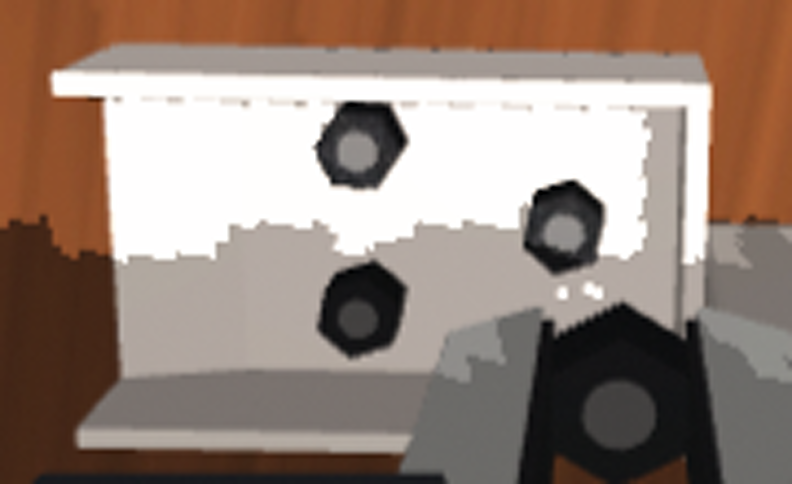

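```bash
python3 - <<'E'
from h import *
p=camera_params('wrist');q=lambda u,v:((u+.5)/4.4-.5+180,(v+.5)/4.4-.5+200)
FL,BL,FR=[onz(p,q(*a),.04)[:2] for a in((52,72),(710,82),(78,450))]
print(FL,BL,FR,np.linalg.norm(BL-FL),np.linalg.norm(FR-FL))
d=BL-FL;yaw=np.arctan2(d[1],d[0]);ex=d/np.linalg.norm(d);ey=np.array([-ex[1],ex[0]])
o1=BL-.05*ex-.038*ey;o2=(FL+FR)/2+.075*ex;print(np.degrees(yaw),o1,o2)
o=(o1+o2)/2
for n,l in dict(grip=(.072,0),d1=(.008,-.021),d2=(.008,.021)).items(): print(n,(o+l[0]*ex+l[1]*ey).round(4))
x=o+.008*ex-.021*ey
go((x[0],x[1],.026),np.degrees(yaw)-90)
E
```

```text
[ 0.37559782 -0.05672675] [ 0.49870454 -0.03585328] [ 0.38833553 -0.13251976] 0.12486379712687824 0.07685590140135133
9.623312193183237 [ 0.4557606  -0.08167705] [ 0.45591128 -0.08208552]
grip [ 0.5268 -0.0698]
d1 [ 0.4672 -0.1012]
d2 [ 0.4602 -0.0598]
tcp [ 0.4853 -0.0561  0.154 ] [-8.998e+01  2.000e-02 -7.953e+01] shift units [ 1.37  4.27 -0.87] turn units 0.14
```

Request:
drive_tool:
  motion:
    - [[0.4,0,-0.3],0.1]
    - [[0.5,0,-0.3],0]
    - [[0.47,0.2,-0.27],0]
    - [[0,0.6,0],0]
    - [[0,0.8,0],0]
    - [[0,0.8,0],0]
    - [[0,0.8,0],0]
    - [[0,0.6,0],0]
    - [[0,0.4,0],0]
    - [[0,0,0],0]

```text
t: 16.08
tcp_pos: [0.465, -0.1016, 0.0257]
tcp_rot: [-90.2, 0.1, -80.2]
wrist_force: [-0.5, 0.5, -0.9]
finger_gap: 0.0157
```

```bash
python3 - <<'E'
from h import *
go((.4672,-.1012,.026),-80.4)
shot('wrist','w16')
E
```

```text
tcp [ 0.465  -0.1016  0.0257] [-90.18   0.11 -80.16] shift units [ 0.   -0.01  0.08] turn units 0.04
```

View pics/w16.png

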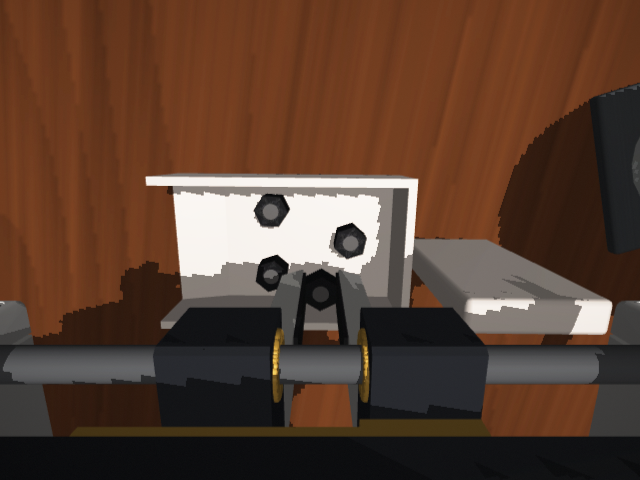

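Request:
drive_tool:
  motion:
    - [[0,0,0],0]
    - [[0,0,0],0]
    - [[0,0,0],0]
    - [[0,-0.4,0],0]
    - [[0,-0.7,0],0]
    - [[0,-0.8,0],0]
    - [[0,-0.9,0],0]
    - [[0,-0.9,0],0]
    - [[0,-0.7,0],0]
    - [[0,0,0],0]
  grip: 29

```text
t: 16.97
tcp_pos: [0.4681, -0.1026, 0.1643]
tcp_rot: [-89.7, -0.2, -80.2]
wrist_force: [0.2, -0.9, 0.9]
finger_gap: 0.0269
```

```bash
python3 - <<'E'
from h import *
go((.487,.336,.2),-80.4)
im=shot('wrist','w17')[1];crop(im,180,120,460,340,2.8,'w17c')
E
```

```text
tcp [ 0.4681 -0.1026  0.1643] [-89.69  -0.19 -80.21] shift units [-14.3   -1.22   3.11] turn units 0.03
```

View pics/w17c.png

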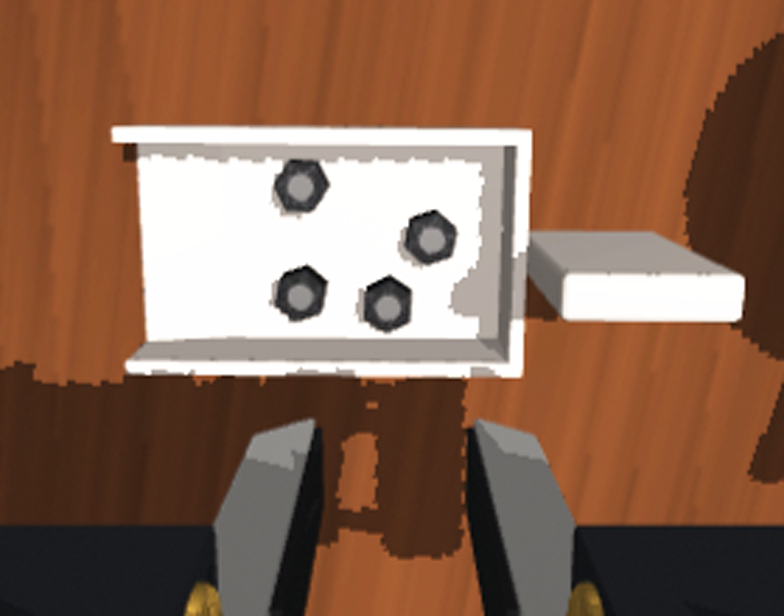

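Request:
drive_tool:
  motion:
    - [[-0.5,-0.1,0],-0.3]
    - [[-0.8,-0.1,0],-0.4]
    - [[-1,0,0.1],-0.4]
    - [[-1,0,0.2],-0.4]
    - [[-1,0,0.3],-0.5]
    - [[-1,0,0.3],-0.5]
    - [[-1,0,0.4],0]
    - [[-1,0,0.4],0]
    - [[-1,0,0.4],0]
    - [[-1,0,0.4],0]

```text
t: 17.85
tcp_pos: [0.439, 0.1909, 0.1655]
tcp_rot: [-90.0, 0.0, -65.0]
wrist_force: [0.8, -0.0, 0.4]
finger_gap: 0.0271
```

```bash
python3 - <<'E'
from h import *
go((.487,.31,.18),-65)
E
```

```text
tcp [0.439  0.1909 0.1655] [-9.005e+01  2.000e-02 -6.500e+01] shift units [-2.92 -0.48  3.13] turn units -0.0
```

Request:
drive_tool:
  motion:
    - [[-0.6,-0.1,0.5],0]
    - [[-0.8,0,0.7],0]
    - [[-0.7,0,0.7],0]
    - [[-0.5,0,0.7],0]
    - [[-0.3,0,0.5],0]
    - [[0,0,0],0]
    - [[0,0,0],0]
  grip: 40

```text
t: 18.43
tcp_pos: [0.487, 0.3078, 0.1681]
tcp_rot: [-90.1, 0.1, -65.0]
wrist_force: [-0.2, 0.3, 1.0]
finger_gap: 0.0373
```

```bash
python3 - <<'E'
from h import *
go((.487,.336,.06),-65)
im=shot('wrist','w18')[1]
E
```

```text
tcp [0.487  0.3078 0.1681] [-9.010e+01  7.000e-02 -6.496e+01] shift units [-0.85  3.6   0.4 ] turn units 0.01
```

View pics/w18.png

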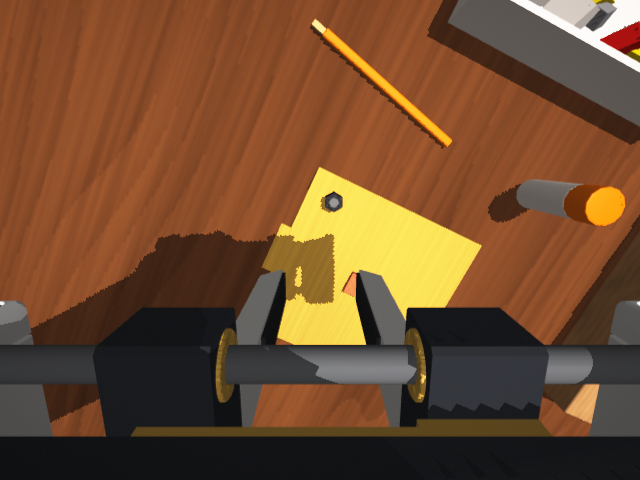

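```bash
python3 - <<'E'
from h import *
p=camera_params('wrist')
im=cv2.imread('pics/w18.png');crop(im,308,178,358,228,10,'w18c')
x=onz(p,(334,202),.018);print(x)
go((x[0],x[1],.06),-65)
E
```

```text
[0.48676188 0.3360534  0.018     ]
tcp [0.4873 0.3067 0.1683] [-9.008e+01  3.000e-02 -6.504e+01] shift units [-0.89  3.61  0.4 ] turn units -0.01
```

View pics/w18c.png

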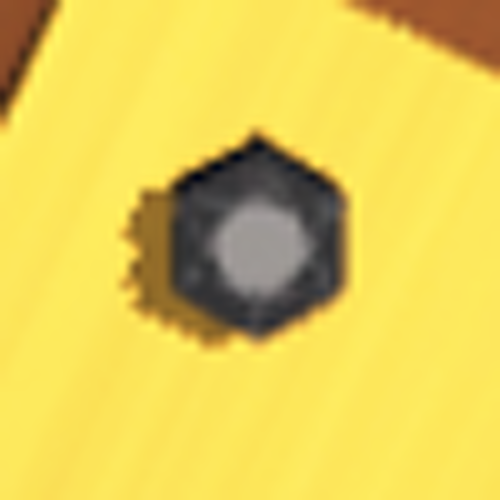

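Request:
drive_tool:
  motion:
    - [[-0.4,0.3,0.2],0]
    - [[-0.47,0.6,0.2],0]
    - [[0,0.8,0],0]
    - [[0,0.8,0],0]
    - [[0,0.8,0],0]
    - [[0,0.8,0],0]
    - [[0,0.6,0],0]
    - [[0,0.3,0],0]
    - [[0,0,0],0]
    - [[0,0,0],0]

```text
t: 19.32
tcp_pos: [0.4887, 0.3347, 0.0195]
tcp_rot: [-90.0, 0.0, -65.2]
wrist_force: [-0.0, 0.2, 0.6]
finger_gap: 0.0381
```

```bash
python3 - <<'E'
from h import *
go((.4867,.3359,.0068),-65)
im=shot('wrist')[1];crop(im,240,200,400,330,4,'w19c')
E
```

```text
tcp [0.4887 0.3347 0.0195] [-9.000e+01  1.000e-02 -6.519e+01] shift units [-0.06  0.42 -0.04] turn units -0.03
```

View pics/w19c.png

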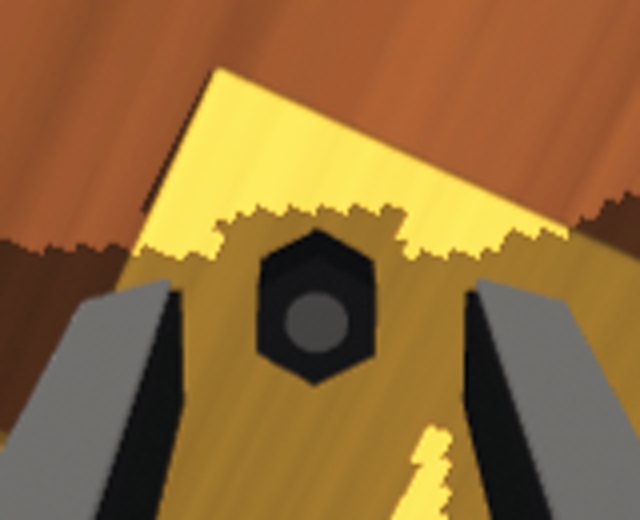

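Request:
drive_tool:
  motion:
    - [[-0.06,0.2,-0.03],0]
    - [[0,0.2,0],0]
    - [[0,0,0],0]

```text
t: 19.62
tcp_pos: [0.487, 0.3357, 0.0062]
tcp_rot: [-90.0, -0.0, -65.2]
wrist_force: [0.2, 0.2, -0.6]
finger_gap: 0.0378
```

Request:
drive_tool:
  motion:
    - [[0,0,0],0]
    - [[0,0,0],0]
    - [[0,0,0],0]
    - [[0,0,0],0]
    - [[0,0,0],0]
    - [[0,-0.5,0],0]
    - [[0,-0.8,0],0]
    - [[0,-0.9,0],0]
    - [[0,-0.9,0],0]
    - [[0,-0.8,0],0]
  grip: 0
  grip_force: 20

```text
t: 20.45
tcp_pos: [0.4873, 0.3362, 0.1267]
tcp_rot: [-89.9, 0.0, -65.2]
wrist_force: [0.5, -0.1, -0.7]
finger_gap: 0.0157
```

```bash
python3 - <<'E'
from h import *
go((.4602,-.0598,.15),-80.4)
E
```

```text
tcp [0.4873 0.3362 0.1267] [-8.995e+01  2.000e-02 -6.518e+01] shift units [11.6  -0.79 -6.36] turn units 2.54
```

Request:
drive_tool:
  motion:
    - [[0.5,-0.3,-0.3],0.3]
    - [[0.8,-0.4,-0.4],0.4]
    - [[0.9,-0.1,-0.4],0.4]
    - [[0.9,0,-0.4],0.4]
    - [[0.9,0,-0.4],0.4]
    - [[0.9,0,-0.3],0.4]
    - [[0.9,0,-0.3],0.2]
    - [[0.9,0,-0.3],0]
    - [[0.9,0,-0.2],0]
    - [[0.9,0,-0.2],0]

```text
t: 21.28
tcp_pos: [0.4615, 0.0626, 0.1489]
tcp_rot: [-89.9, -0.0, -80.2]
wrist_force: [0.6, -0.8, 0.2]
finger_gap: 0.0156
```

```bash
python3 - <<'E'
from h import *
go((.4602,-.0598,.15),-80.4)
E
```

```text
tcp [0.4615 0.0626 0.1489] [-8.995e+01 -2.000e-02 -8.018e+01] shift units [ 4.01 -0.03 -0.74] turn units 0.04
```

Request:
drive_tool:
  motion:
    - [[0.8,0,-0.2],0]
    - [[0.8,0,-0.2],0]
    - [[0.7,0,-0.2],0]
    - [[0.5,0,0],0]
    - [[0.3,0,0],0]
    - [[0,0,0],0]
    - [[0,0,0],0]

```text
t: 21.87
tcp_pos: [0.46, -0.0305, 0.1483]
tcp_rot: [-90.0, 0.0, -80.2]
wrist_force: [0.7, -0.6, 0.2]
finger_gap: 0.0158
```

```bash
python3 - <<'E'
from h import *
go((.4602,-.0598,.027),-80.4)
im=shot('wrist','w20')[1]
E
```

```text
tcp [ 0.46   -0.0305  0.1483] [-8.997e+01  1.000e-02 -8.020e+01] shift units [ 0.97  4.04 -0.16] turn units 0.03
```

View pics/w20.png

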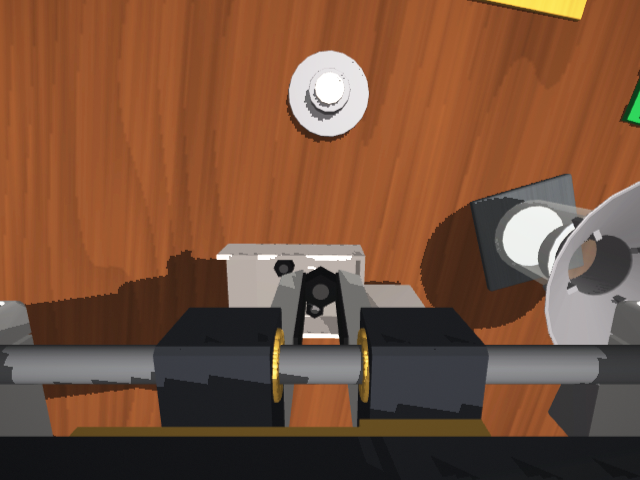

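Request:
drive_tool:
  motion:
    - [[0.4,0,-0.08],0]
    - [[0.5,0.2,-0.08],0]
    - [[0.07,0.6,0],0]
    - [[0,0.8,0],0]
    - [[0,0.8,0],0]
    - [[0,0.8,0],0]
    - [[0,0.6,0],0]
    - [[0,0.25,0],0]
    - [[0,0,0],0]
    - [[0,0,0],0]

```text
t: 22.75
tcp_pos: [0.4604, -0.0597, 0.0269]
tcp_rot: [-90.0, 0.0, -80.1]
wrist_force: [-0.7, 0.4, 0.0]
finger_gap: 0.0157
```

```bash
python3 - <<'E'
from h import *
go((.4602,-.0598,.027),-80.4)
E
```

```text
tcp [ 0.4604 -0.0597  0.0269] [-9.000e+01  2.000e-02 -8.014e+01] shift units [ 0.   -0.   -0.01] turn units 0.04
```

Request:
drive_tool:
  motion:
    - [[0,0,0],0]
    - [[0,0,0],0]
    - [[0,0,0],0]
    - [[0,-0.4,0],0]
    - [[0,-0.7,0],0]
    - [[0,-0.8,0],0]
    - [[0,-0.9,0],0]
    - [[0,-0.9,0],0]
    - [[0,-0.9,0],0]
    - [[0,-0.8,0],0]
  grip: 29

```text
t: 23.58
tcp_pos: [0.4602, -0.0604, 0.1906]
tcp_rot: [-89.9, -0.0, -80.2]
wrist_force: [0.1, -0.4, -0.6]
finger_gap: 0.0276
```

```bash
python3 - <<'E'
from h import *
print(state()['joints'].round(1))
im=shot('wrist','w21')[1]
E
```

```text
[ 34.3  10.4 -33.7 114.6   6.9  56.8   7. ]
```

View pics/w21.png

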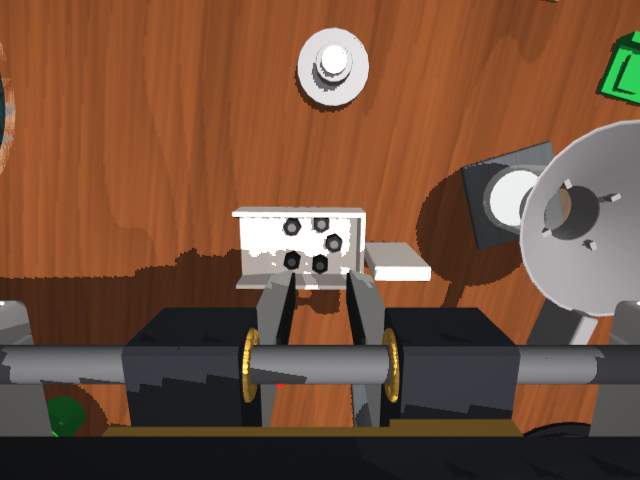

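Request:
drive_tool:
  motion:
    - [[0,0,0.2],-1]
    - [[0.1,0,0.2],-1]
    - [[0.1,0,0.2],-1]
    - [[0.2,0,0.2],-1]
    - [[0.2,0,0.2],-1]
    - [[0.2,0,0.1],-1]
    - [[0.2,0,0.1],-1]
    - [[0.2,0,0.1],-1]
    - [[0.2,0,0],-1]
    - [[0.2,0,0],-1]
  grip: 40

```text
t: 24.47
tcp_pos: [0.5256, -0.0776, 0.1886]
tcp_rot: [-90.0, -0.0, -19.9]
wrist_force: [1.2, -0.2, -0.0]
finger_gap: 0.0375
```

Request:
drive_tool:
  motion:
    - [[0,0,0],-1]
    - [[0,0,0],-1]
    - [[0,0,0],-1]
    - [[0,0,0],-1]
    - [[0,0,0],-1]
    - [[0,0,0],0]
    - [[0,0,0],0]

```text
t: 25.05
tcp_pos: [0.5252, -0.0776, 0.1885]
tcp_rot: [-90.0, -0.0, 9.6]
wrist_force: [0.5, 0.1, 0.0]
finger_gap: 0.0374
```

```bash
python3 - <<'E'
from h import *
go((.5268,-.0699,.17),9.6)
im=shot('wrist','w22')[1]
E
```

```text
tcp [ 0.5252 -0.0776  0.1885] [-9.00e+01 -1.00e-02  9.59e+00] shift units [0.09 0.62 0.24] turn units -0.0
```

View pics/w22.png

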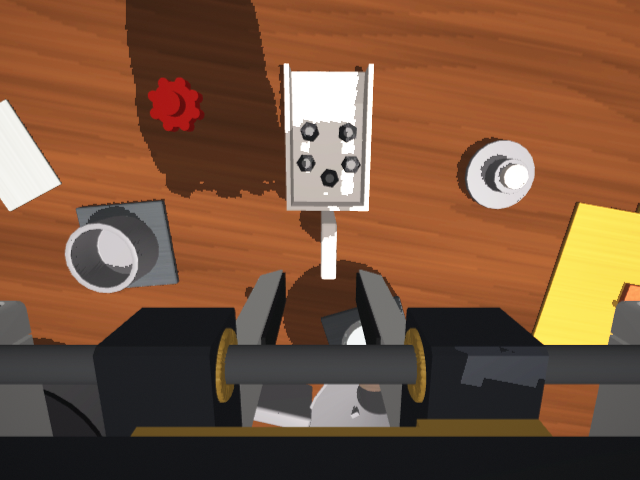

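```bash
python3 - <<'E'
from h import *
p=camera_params('wrist')
print('fin outer',onz(p,(328.5,279),.105),'stand',onz(p,(102.5,258),.053),'lid',onz(p,(515,176),.046))
im=cv2.imread('pics/w22.png');crop(im,270,50,390,290,2.5,'w22c')
c,s=np.cos(np.radians(9.6)),np.sin(np.radians(9.6))
f=onz(p,(328.5,279),.105);print('grip from fin',f[:2]-.023*np.array([c,s]))
E
```

```text
fin outer [ 0.54862526 -0.06724887  0.105     ] stand [ 0.58098872 -0.27164868  0.053     ] lid [0.44577596 0.08490255 0.046     ]
grip from fin [ 0.52594735 -0.07108455]
```

View pics/w22c.png

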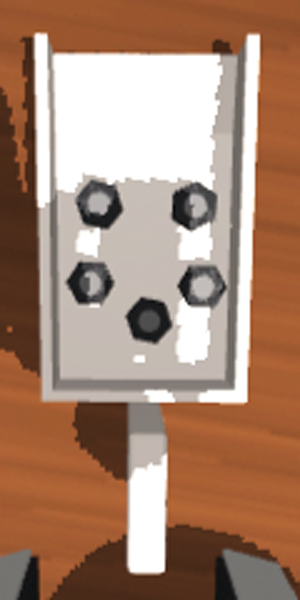

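Request:
drive_tool:
  motion:
    - [[0.06,0.4,0.23],0]
    - [[0,0.8,0],0]
    - [[0,0.9,0],0]
    - [[0,0.9,0],0]
    - [[0,0.8,0],0]
    - [[0,0.5,0],0]
    - [[0,0.3,0],0]
    - [[0,0,0],0]
    - [[0,0,0],0]

```text
t: 25.85
tcp_pos: [0.5262, -0.0701, 0.0508]
tcp_rot: [-90.0, -0.0, 9.7]
wrist_force: [-0.5, -0.2, 1.4]
finger_gap: 0.0377
```

```bash
python3 - <<'E'
from h import *
go((.5264,-.0705,.05),9.6)
im=shot('wrist','w23')[1]
E
```

```text
tcp [ 0.5262 -0.0701  0.0508] [-9.00e+01 -1.00e-02  9.73e+00] shift units [ 0.01  0.03 -0.01] turn units 0.02
```

View pics/w23.png

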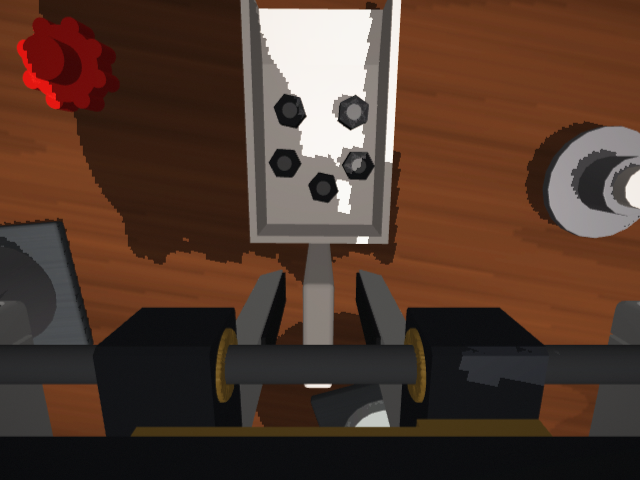

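Grip the fin hard and lift.

Request:
drive_tool:
  motion:
    - [[0,0,0],0]
    - [[0,0,0],0]
    - [[0,0,0],0]
    - [[0,0,0],0]
    - [[0,0,0],0]
    - [[0,0,0],0]
  grip: 0
  grip_force: 60

```text
t: 26.4
tcp_pos: [0.5261, -0.0704, 0.0507]
tcp_rot: [-90.0, -0.0, 9.8]
wrist_force: [-1.0, -0.8, 7.0]
finger_gap: 0.0119
```

Request:
drive_tool:
  motion:
    - [[0,-0.1,0],0]
    - [[0,-0.3,0],0]
    - [[0,-0.4,0],0]
    - [[0,-0.5,0],0]
    - [[0,-0.5,0],0]
    - [[0,-0.3,0],0]
    - [[0,0,0],0]

```text
t: 26.98
tcp_pos: [0.5269, -0.0704, 0.1156]
tcp_rot: [-90.1, -0.2, 9.8]
wrist_force: [0.5, 0.5, -0.9]
finger_gap: 0.0117
```

```bash
python3 - <<'E'
from h import *
im=shot('wrist','w24')[1];S=shot('side')[1];crop(S,240,150,440,280,4,'s24')
E
```

```text
(no output)
```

View pics/w24.png

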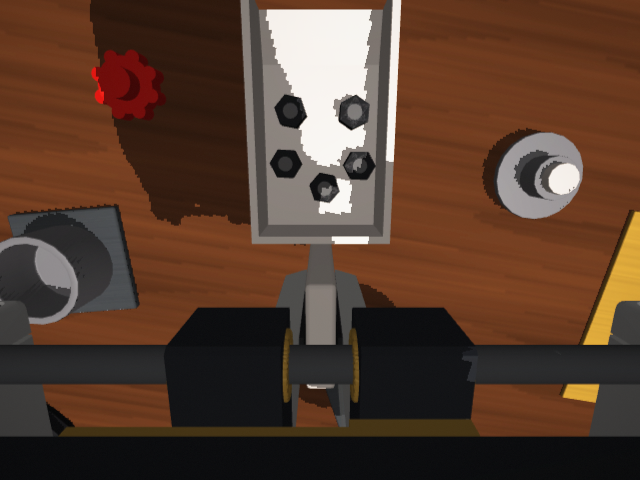

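View pics/s24.png

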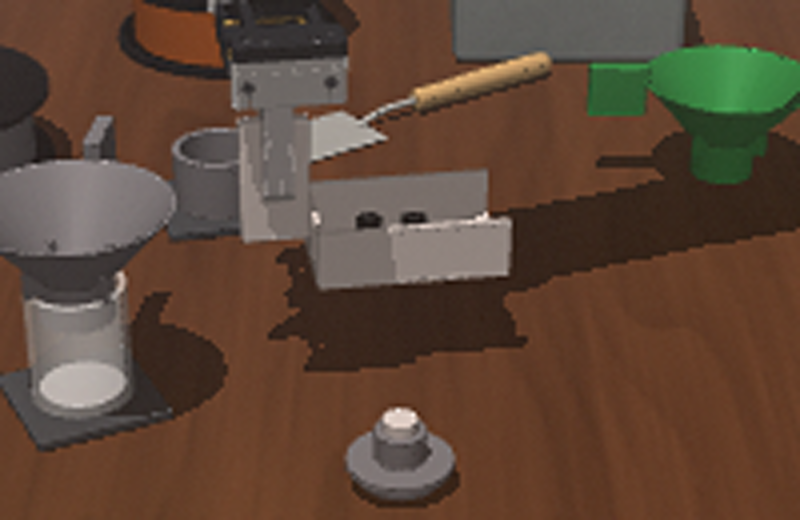

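Request:
drive_tool:
  motion:
    - [[0,-0.2,0],0]
    - [[0,-0.4,0],0]
    - [[0,-0.5,0],0]
    - [[0,-0.6,0],0]
    - [[0,-0.6,0],0]
    - [[0,-0.6,0],0]
    - [[0,-0.6,0],0]
    - [[0,-0.5,0],0]
    - [[0,-0.4,0],0]
    - [[0,-0.2,0],0]

```text
t: 27.92
tcp_pos: [0.5263, -0.0702, 0.2531]
tcp_rot: [-90.0, -0.1, 9.8]
wrist_force: [0.4, 0.0, -2.0]
finger_gap: 0.0117
```

Request:
drive_tool:
  motion:
    - [[0.1,0,0],0]
    - [[0.25,0,0.1],0]
    - [[0.4,0,0.1],0]
    - [[0.5,0,0.15],0]
    - [[0.5,0,0.15],0]
    - [[0.5,0,0.15],0]
    - [[0.5,0,0.15],0]
    - [[0.5,0,0.1],0]
    - [[0.4,0,0.1],0]
    - [[0.2,0,0],0]

```text
t: 28.75
tcp_pos: [0.6355, -0.0195, 0.2497]
tcp_rot: [-89.9, 0.1, 9.9]
wrist_force: [1.2, 1.1, -2.3]
finger_gap: 0.0115
```

```bash
python3 - <<'E'
from h import *
go((.7232,.0119,.257),9.7)
im=shot('wrist','w25')[1]
E
```

```text
tcp [ 0.6355 -0.0195  0.2497] [-89.91   0.09   9.87] shift units [ 3.06 -0.25  0.53] turn units 0.03
```

View pics/w25.png

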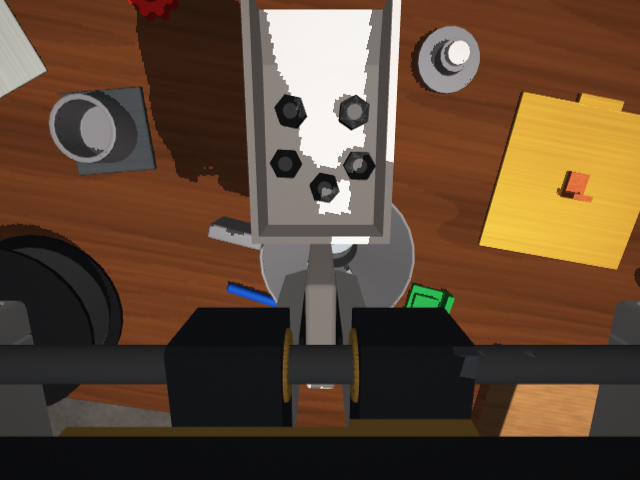

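Request:
drive_tool:
  motion:
    - [[0.2,0,0],0]
    - [[0.4,-0.1,0.1],0]
    - [[0.5,-0.1,0.15],0]
    - [[0.5,-0.05,0.15],0]
    - [[0.5,0,0.1],0]
    - [[0.4,0,0.05],0]
    - [[0.3,0,0],0]
    - [[0.2,0,0],0]
    - [[0.05,0,0],0]
    - [[0,0,0],0]

```text
t: 29.63
tcp_pos: [0.7219, 0.0106, 0.2585]
tcp_rot: [-90.0, 0.0, 9.8]
wrist_force: [-0.4, -0.1, -1.8]
finger_gap: 0.0117
```

```bash
python3 - <<'E'
from h import *
go((.7232,.0119,.257),9.7)
im=shot('wrist','w26')[1];S=shot('side')[1];crop(S,180,90,400,260,3.6,'s26');C=shot('scene','sc26')
E
```

```text
tcp [0.7219 0.0106 0.2585] [-8.999e+01  3.000e-02  9.780e+00] shift units [0.05 0.05 0.04] turn units 0.01
```

View pics/w26.png

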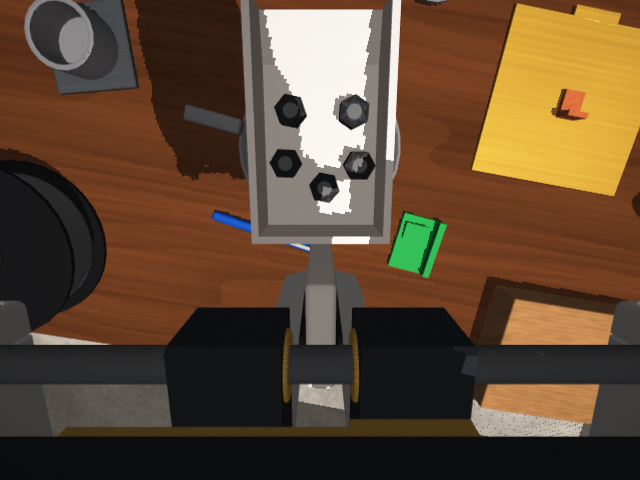

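View pics/s26.png

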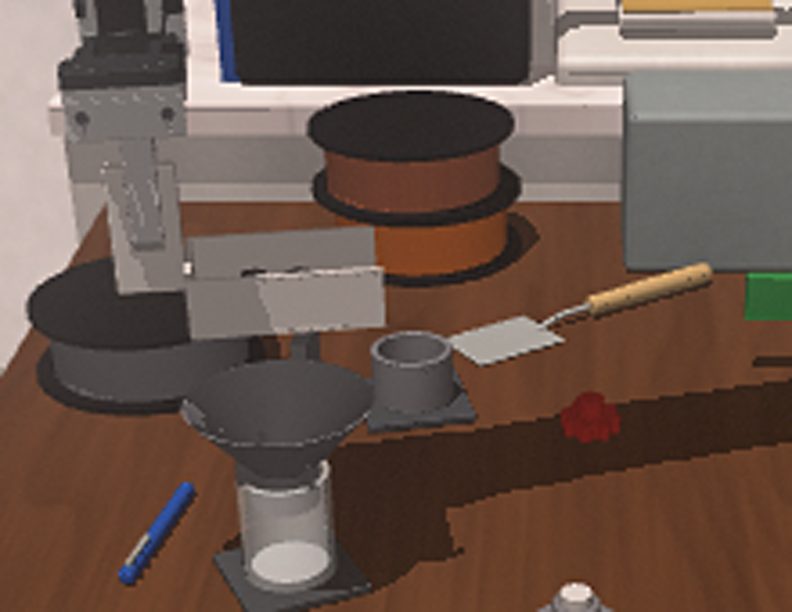

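View pics/sc26.png

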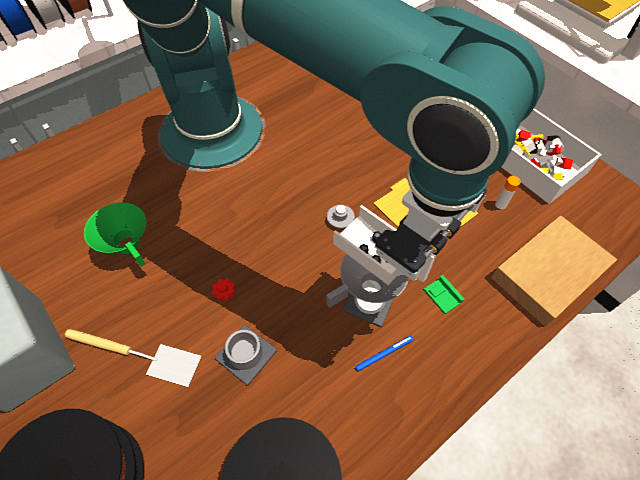

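Request:
drive_tool:
  motion:
    - [[0,0,0],0]
    - [[0,0,0],0]
  grip_force: 20

```text
t: 29.95
tcp_pos: [0.7218, 0.0104, 0.259]
tcp_rot: [-90.0, -0.0, 9.8]
wrist_force: [-0.4, 0.7, -2.6]
finger_gap: 0.0121
```

```bash
cat > sv.py <<'E'
from h import *
import sys
S=shot('side')[1];crop(S,190,120,330,240,3,'s_'+sys.argv[1]);W=shot('wrist')[1]
cv2.imwrite('pics/m_'+sys.argv[1]+'.png',np.hstack([cv2.imread('pics/s_'+sys.argv[1]+'.png'),cv2.resize(W[0:300,170:470],(360,360))]))
s=state();print(s['t'],s['tcp_pos'].round(4),s['wrist_force'].round(2),s['finger_gap'])
E
python3 sv.py 27
```

```text
30.05 [0.7218 0.0106 0.259 ] [ 0.46  0.51 -0.57] 0.011681236413491931
```

View pics/m_27.png

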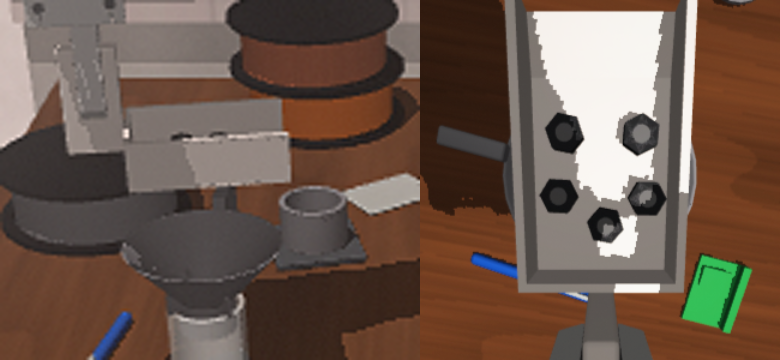

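No tilt yet at 20 N. Reduce further.

Request:
drive_tool:
  motion:
    - [[0,0,0],0]
    - [[0,0,0],0]
  grip_force: 12

```text
t: 30.22
tcp_pos: [0.722, 0.0107, 0.2589]
tcp_rot: [-90.0, -0.0, 9.8]
wrist_force: [-1.1, 1.0, -2.8]
finger_gap: 0.0121
```

```bash
python3 sv.py 28
```

```text
30.3167 [0.722  0.0107 0.2588] [ 0.31  0.25 -2.24] 0.011881936351487469
```

View pics/m_28.png

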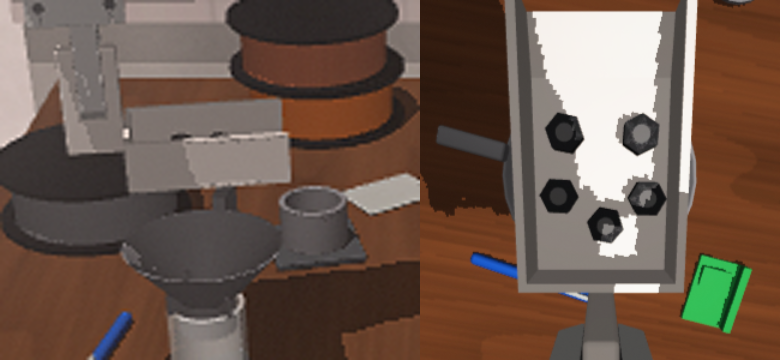

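Request:
drive_tool:
  motion:
    - [[0,0,0],0]
    - [[0,0,0],0]
  grip_force: 8

```text
t: 30.48
tcp_pos: [0.722, 0.0107, 0.2588]
tcp_rot: [-90.0, 0.0, 9.8]
wrist_force: [-0.3, 1.3, -1.6]
finger_gap: 0.0122
```

```bash
python3 sv.py 29
```

```text
30.5833 [0.722  0.0107 0.2588] [ 0.07  0.66 -2.04] 0.012017972768193514
```

View pics/m_29.png

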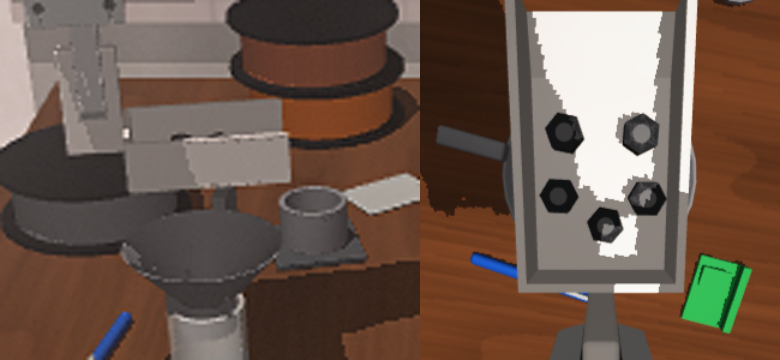

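Request:
drive_tool:
  motion:
    - [[0,0,0],0]
    - [[0,0,0],0]
  grip_force: 6

```text
t: 30.75
tcp_pos: [0.722, 0.0107, 0.2588]
tcp_rot: [-90.0, 0.0, 9.8]
wrist_force: [-0.2, -0.1, -1.9]
finger_gap: 0.012
```

```bash
python3 sv.py 30
```

```text
30.85 [0.722  0.0107 0.2588] [-0.57  1.54 -1.25] 0.012204227586288077
```

View pics/m_30.png

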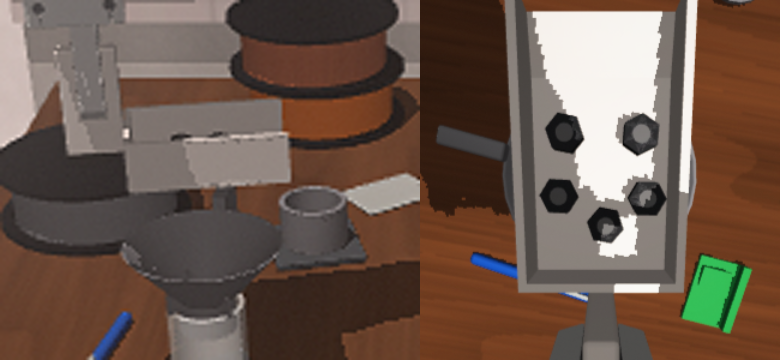

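Request:
drive_tool:
  motion:
    - [[0,0,0],0]
    - [[0,0,0],0]
  grip_force: 4.5

```text
t: 31.02
tcp_pos: [0.7219, 0.0107, 0.2588]
tcp_rot: [-90.0, 0.0, 9.8]
wrist_force: [0.7, 0.9, -1.6]
finger_gap: 0.0122
```

```bash
python3 sv.py 31
```

```text
31.1167 [0.722  0.0107 0.2588] [ 0.6  -0.21 -2.26] 0.011764314119586615
```

View pics/m_31.png

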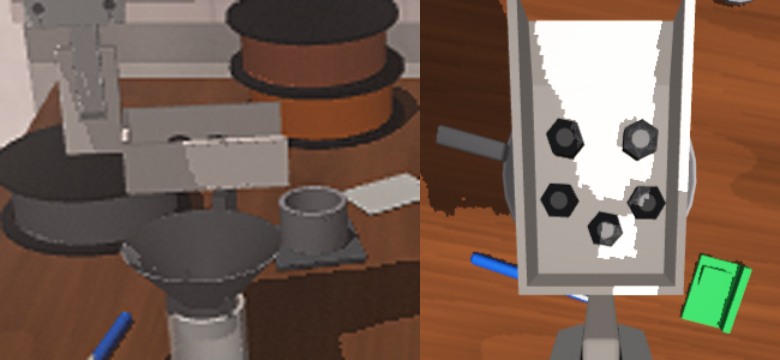

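Request:
drive_tool:
  motion:
    - [[0,0,0],0]
    - [[0,0,0],0]
    - [[0,0,0],0]

```text
t: 31.37
tcp_pos: [0.722, 0.0107, 0.2588]
tcp_rot: [-90.0, 0.0, 9.8]
wrist_force: [-0.9, 0.5, -2.7]
finger_gap: 0.0122
```

```bash
python3 sv.py 32
```

```text
31.4667 [0.722  0.0107 0.2588] [-0.01 -0.12 -1.7 ] 0.012055295328913722
```

View pics/m_32.png

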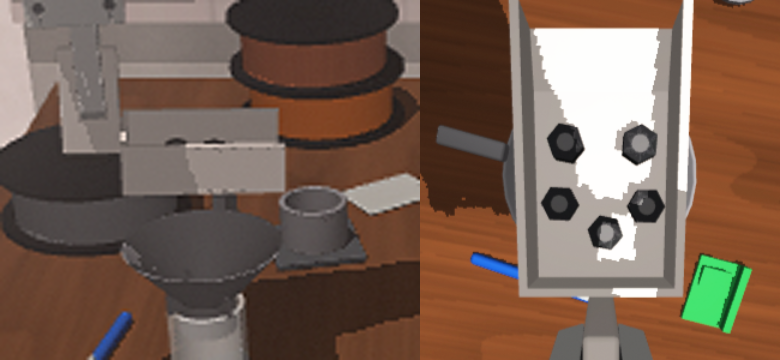

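Request:
drive_tool:
  motion:
    - [[0,0,0],0]
    - [[0,0,0],0]
    - [[0,0,0],0]
    - [[0,0,0],0]
    - [[0,0,0],0]
    - [[0,0,0],0]
  grip_force: 4

```text
t: 31.97
tcp_pos: [0.722, 0.0107, 0.2588]
tcp_rot: [-90.0, 0.0, 9.8]
wrist_force: [-0.3, -1.2, -1.9]
finger_gap: 0.0122
```

```bash
python3 sv.py 33
```

```text
32.0667 [0.722  0.0107 0.2588] [ 0.24  0.19 -1.78] 0.011951008720633566
```

View pics/m_33.png

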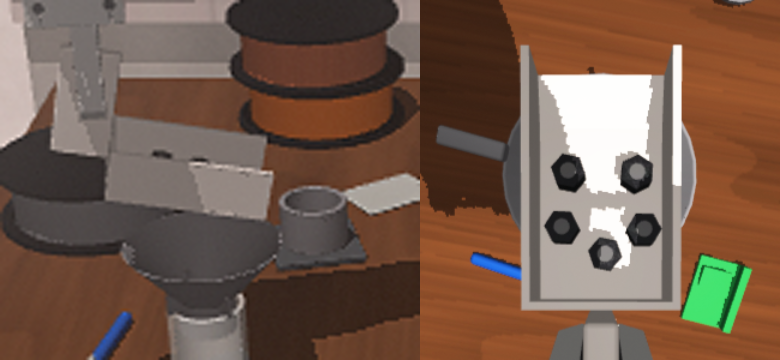

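Request:
drive_tool:
  motion:
    - [[0,0,0],0]
    - [[0,0,0],0]
    - [[0,0,0],0]

```text
t: 32.32
tcp_pos: [0.722, 0.0107, 0.2588]
tcp_rot: [-90.0, 0.0, 9.8]
wrist_force: [-0.4, -0.3, -1.4]
finger_gap: 0.0119
```

```bash
python3 sv.py 34
```

```text
32.4167 [0.722  0.0107 0.2588] [ 0.06 -0.15 -2.59] 0.012185709182483627
```

View pics/m_34.png

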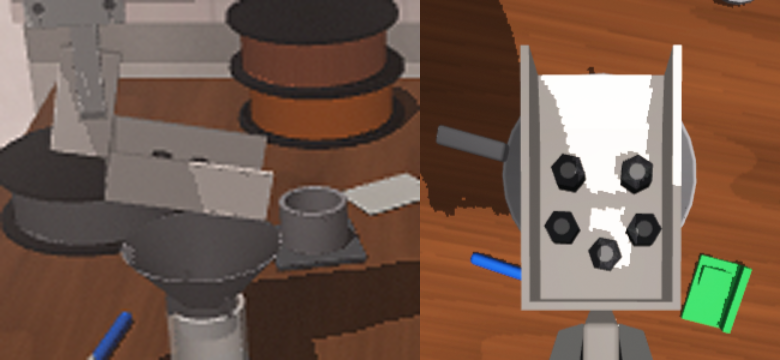

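Request:
drive_tool:
  motion:
    - [[0,0,0],0]
    - [[0,0,0],0]
    - [[0,0,0],0]
  grip_force: 3.4

```text
t: 32.67
tcp_pos: [0.722, 0.0107, 0.2588]
tcp_rot: [-90.0, 0.0, 9.8]
wrist_force: [-0.9, -0.4, -1.6]
finger_gap: 0.012
```

```bash
python3 sv.py 35
```

```text
32.7667 [0.722  0.0108 0.2589] [ 0.41  0.06 -2.03] 0.011965690380949943
```

View pics/m_35.png

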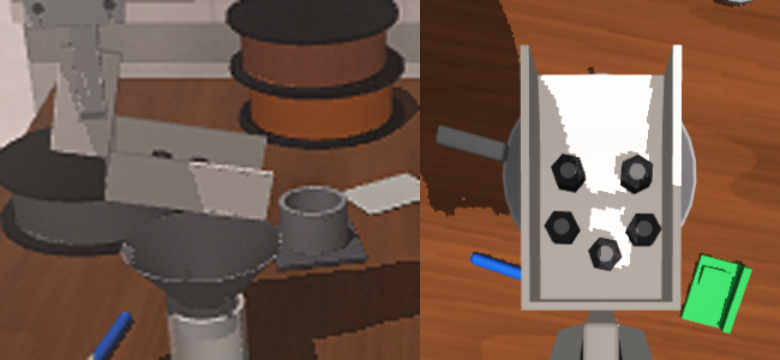

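Request:
drive_tool:
  motion:
    - [[0,0,0],0]
    - [[0,0,0],0]
    - [[0,0,0],0]
    - [[0,0,0],0]
  grip_force: 3

```text
t: 33.1
tcp_pos: [0.722, 0.0107, 0.2588]
tcp_rot: [-90.0, 0.0, 9.8]
wrist_force: [0.2, 1.0, -1.0]
finger_gap: 0.0119
```

```bash
python3 sv.py 36
```

```text
33.2 [0.722  0.0107 0.2588] [-0.76  0.21 -2.53] 0.012001220204731022
```

View pics/m_36.png

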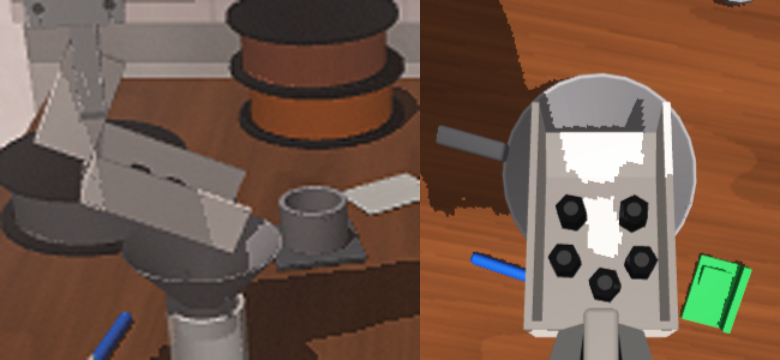

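Request:
drive_tool:
  motion:
    - [[0,0,0],0]
    - [[0,0,0],0]
    - [[0,0,0],0]
    - [[0,0,0],0]

```text
t: 33.53
tcp_pos: [0.722, 0.0107, 0.2588]
tcp_rot: [-90.0, 0.0, 9.8]
wrist_force: [0.4, 0.7, -1.6]
finger_gap: 0.0121
```

```bash
python3 sv.py 37
```

```text
33.6333 [0.722  0.0107 0.2588] [-0.21 -0.7  -2.62] 0.011859474866904413
```

View pics/m_37.png

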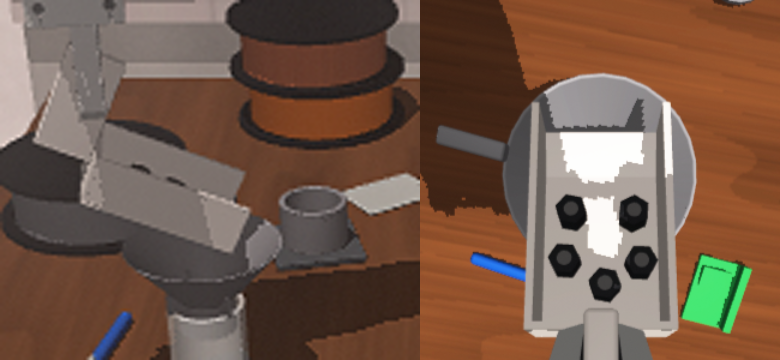

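Request:
drive_tool:
  motion:
    - [[0,0.2,0],0]
    - [[0,0.3,0],0]
    - [[0,0.3,0],0]
    - [[0,-1,0],0]
    - [[0,-1,0],0]
    - [[0,-0.4,0],0]
    - [[0,-0.1,0],0]
    - [[0,0,0],0]
    - [[0,0,0],0]

```text
t: 34.38
tcp_pos: [0.7216, 0.0105, 0.3079]
tcp_rot: [-90.0, 0.1, 9.8]
wrist_force: [0.7, -0.7, -2.1]
finger_gap: 0.0114
```

```bash
python3 sv.py 38
```

```text
34.4833 [0.7216 0.0105 0.3079] [-1.42  1.   -1.21] 0.011960063059923705
```

View pics/m_38.png

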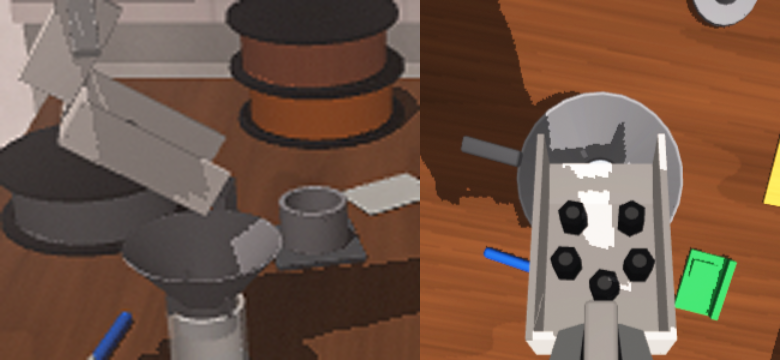

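Request:
drive_tool:
  motion:
    - [[0,0.3,0],0]
    - [[0,0.5,0],0]
    - [[0,0.5,0],0]
    - [[0,0.5,0],0]
    - [[0,0.3,0],0]
    - [[0,-1,0],0]
    - [[0,-1,0],0]
    - [[0,-0.4,0],0]
    - [[0,0,0],0]
    - [[0,0,0],0]

```text
t: 35.32
tcp_pos: [0.722, 0.0108, 0.3181]
tcp_rot: [-90.0, 0.0, 9.8]
wrist_force: [-0.1, -0.1, -2.4]
finger_gap: 0.0117
```

```bash
python3 sv.py 39
```

```text
35.4167 [0.7216 0.0105 0.3168] [-0.36 -0.64 -2.12] 0.011898943741590291
```

View pics/m_39.png

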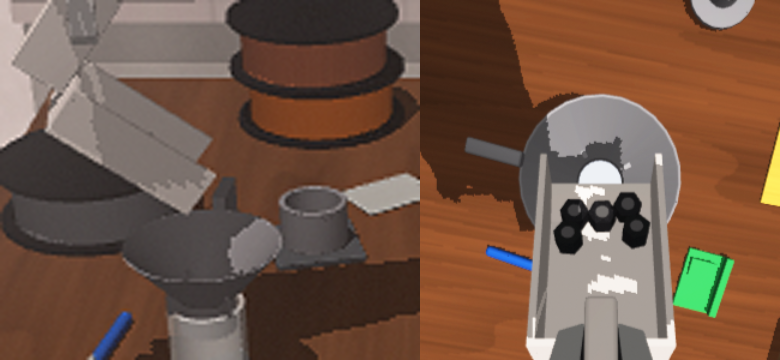

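Request:
drive_tool:
  motion:
    - [[0.1,0.2,0],0]
    - [[0.2,0.3,0],0]
    - [[0.2,0.4,0],0]
    - [[0.2,0.4,0],0]
    - [[0.2,0.3,0],0]
    - [[0.1,0.2,0],0]
    - [[0,0,0],0]

```text
t: 36.0
tcp_pos: [0.7516, 0.0159, 0.2624]
tcp_rot: [-90.0, 0.1, 9.8]
wrist_force: [0.7, -0.9, -1.9]
finger_gap: 0.0122
```

```bash
python3 sv.py 40
```

```text
36.1 [0.7516 0.016  0.2647] [-0.65 -0.29 -1.86] 0.011835847165345822
```

View pics/m_40.png

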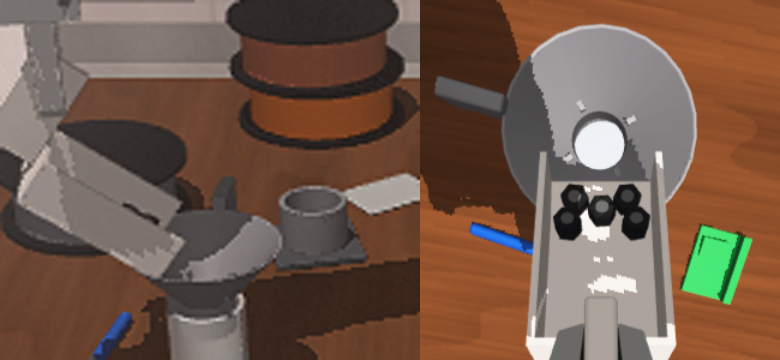

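Request:
drive_tool:
  motion:
    - [[-1,0,0],0]
    - [[-0.7,0,0],0]
    - [[0,0,0],0]
    - [[0,0,0],0]

```text
t: 36.43
tcp_pos: [0.701, 0.0066, 0.2663]
tcp_rot: [-90.1, -0.1, 9.8]
wrist_force: [0.3, -0.5, -1.3]
finger_gap: 0.0115
```

```bash
python3 sv.py 41
```

```text
36.5333 [0.7018 0.0071 0.2656] [-0.53  0.16 -1.86] 0.011738607757298168
```

View pics/m_41.png

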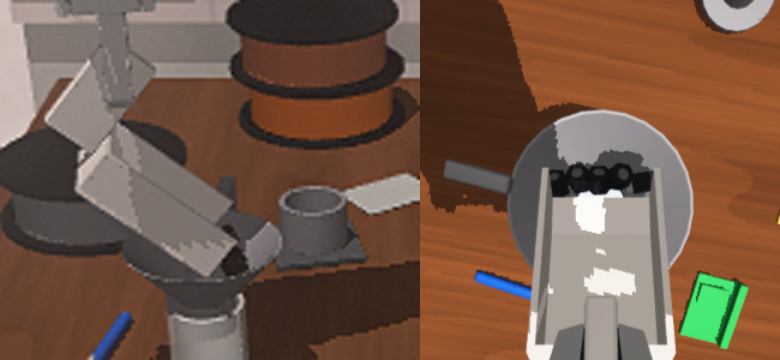

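Request:
drive_tool:
  motion:
    - [[0,0,0],0]
    - [[0,0,0],0]
    - [[1,-0.1,0],0]
    - [[0.3,0,0],0]
    - [[0,0,0],0]
    - [[0,0,0],0]
  grip_force: 40

```text
t: 37.03
tcp_pos: [0.7398, 0.0143, 0.2671]
tcp_rot: [-90.0, 0.0, 9.8]
wrist_force: [-0.1, -0.0, -1.3]
finger_gap: 0.0119
```

```bash
python3 sv.py 42
```

```text
37.1333 [0.7394 0.0139 0.2677] [ 0.26  0.19 -0.66] 0.01190418100729517
```

View pics/m_42.png

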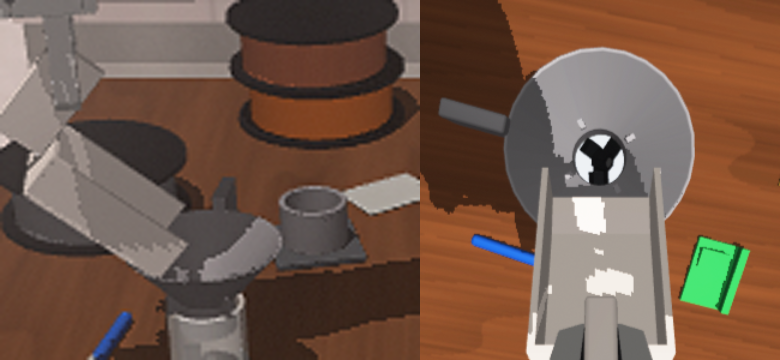

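```bash
python3 - <<'E'
from h import *
im=shot('wrist','w43')[1];crop(im,270,60,380,190,5,'w43c');S=shot('side','sd43')[1];crop(S,200,170,320,270,6,'s43c')
E
```

```text
(no output)
```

View pics/w43c.png

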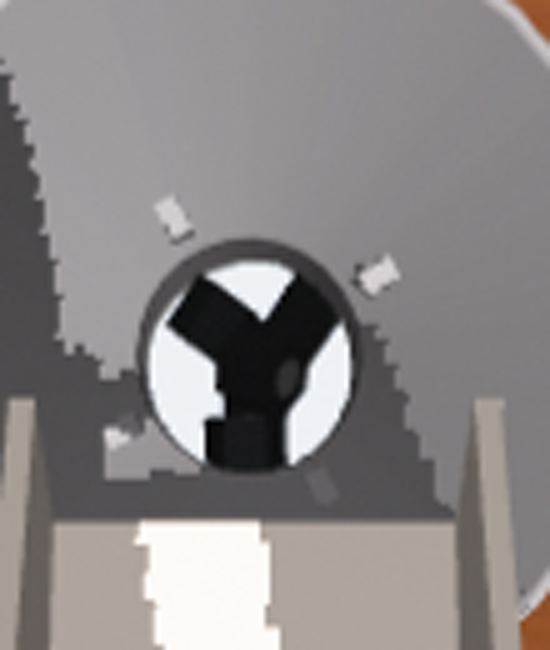

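View pics/s43c.png

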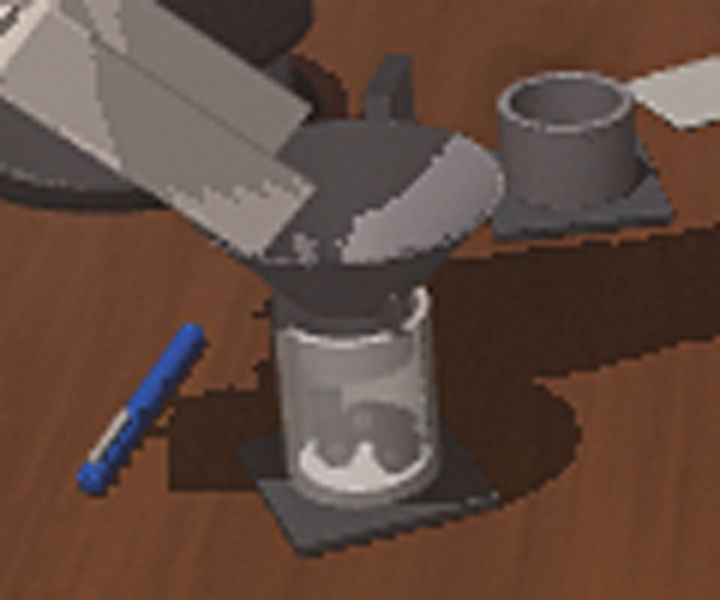

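Request:
drive_tool:
  motion:
    - [[0,-0.3,0],0]
    - [[0,-0.7,0],0]
    - [[0,-0.9,0],0]
    - [[0,-0.9,0],0]
    - [[0,-0.4,0],0]
    - [[-0.3,0,0],0]
    - [[-0.6,0,-0.1],0]
    - [[-0.8,0,-0.2],0]
    - [[-0.9,0,-0.2],0]
    - [[-0.9,0,-0.2],0]
  grip_force: 60

```text
t: 38.07
tcp_pos: [0.6384, -0.0251, 0.3633]
tcp_rot: [-90.0, 0.0, 9.8]
wrist_force: [0.6, -0.4, -0.8]
finger_gap: 0.0116
```

Request:
drive_tool:
  motion:
    - [[-0.9,0,-0.2],0]
    - [[-0.9,0,-0.2],0]
    - [[-0.9,0,-0.2],0]
    - [[-0.9,0,-0.1],0]
    - [[-0.9,0,-0.1],0]
    - [[-0.9,0,0],0]
    - [[-0.7,0,0],0]
    - [[-0.4,0,0],0]
    - [[-0.1,0,0],0]
    - [[0,0,0],0]

```text
t: 38.9
tcp_pos: [0.4483, -0.0824, 0.3642]
tcp_rot: [-90.1, -0.0, 9.7]
wrist_force: [-0.5, -0.7, -0.7]
finger_gap: 0.0116
```

```bash
python3 - <<'E'
from h import *
go((.439,-.084,.14),9.7)
p,S=shot('side','sd44');crop(S,240,80,480,260,3.3,'s44');W=shot('wrist','w44')
E
```

```text
tcp [ 0.4483 -0.0824  0.3642] [-9.01e+01 -1.00e-02  9.72e+00] shift units [-0.32  7.47  0.01] turn units 0.0
```

View pics/s44.png

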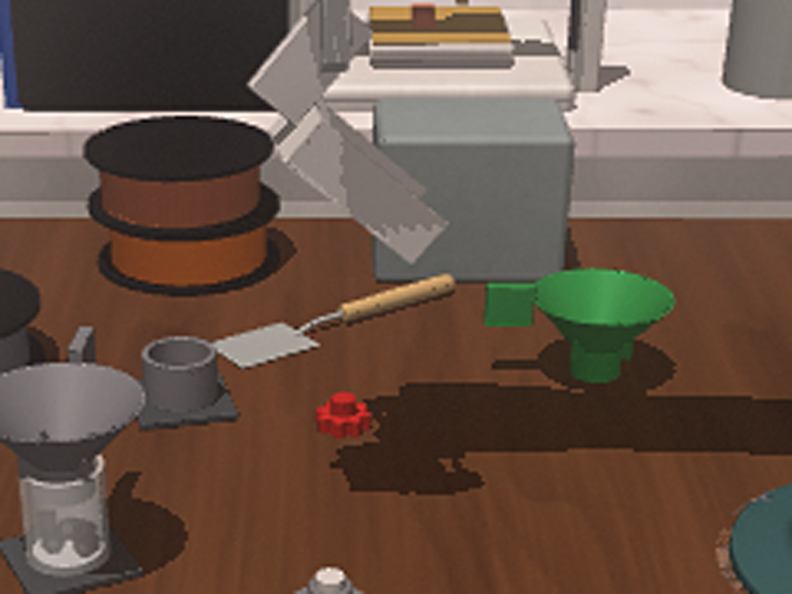

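View pics/w44.png

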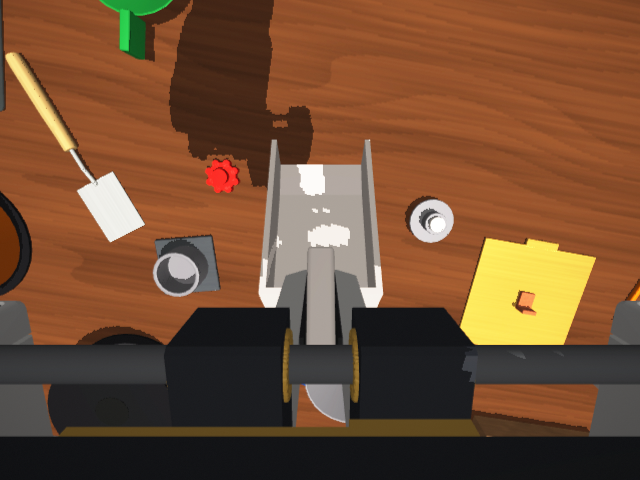

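Request:
drive_tool:
  motion:
    - [[0,0.4,0],0]
    - [[0,0.8,0],0]
    - [[0,1,0],0]
    - [[0,1,0],0]
    - [[0,1,0],0]
    - [[0,1,0],0]
    - [[0,0.8,0],0]
    - [[0,0.5,0],0]
    - [[0,0.3,0],0]
    - [[0,0,0],0]

```text
t: 39.83
tcp_pos: [0.4486, -0.0813, 0.1582]
tcp_rot: [-89.8, 0.1, 9.9]
wrist_force: [-0.7, -0.3, -1.3]
finger_gap: 0.0115
```

```bash
python3 - <<'E'
from h import *
go((.439,-.084,.135),9.7)
p,S=shot('side','sd45');crop(S,260,80,460,260,4,'s45')
E
```

```text
tcp [ 0.4486 -0.0813  0.1582] [-89.85   0.11   9.85] shift units [-0.33  0.77 -0.04] turn units 0.03
```

View pics/s45.png

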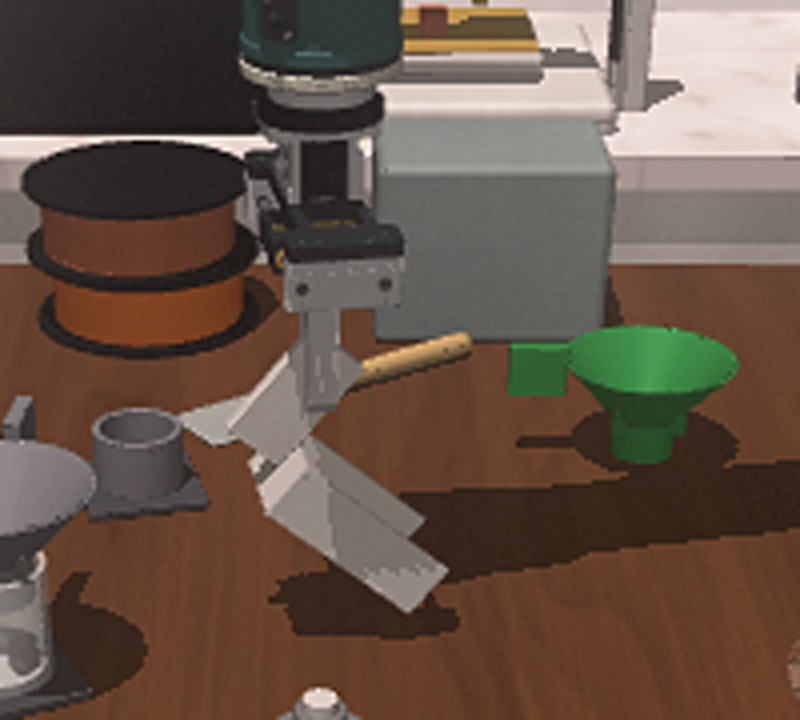

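Request:
drive_tool:
  motion:
    - [[0,0,0],0]
    - [[0,0.25,0],0]
    - [[0,0.25,0],0]
    - [[0,0.25,0],0]
    - [[0,0.2,0],0]
    - [[0,0.1,0],0]
    - [[0,0,0],0]
  grip_force: 8

```text
t: 40.47
tcp_pos: [0.4498, -0.0821, 0.1282]
tcp_rot: [-90.0, -0.1, 9.8]
wrist_force: [4.0, -0.0, 3.8]
finger_gap: 0.0119
```

Request:
drive_tool:
  motion:
    - [[0.3,0.25,0],0]
    - [[0.35,0.25,0],0]
    - [[0.35,0.3,0],0]
    - [[0.3,0.3,0],0]
    - [[0.3,0.35,0],0]
    - [[0.25,0.35,0],0]
    - [[0,0,0],0]

```text
t: 41.05
tcp_pos: [0.504, -0.0721, 0.0726]
tcp_rot: [-89.9, 0.0, 9.8]
wrist_force: [-0.8, -0.2, -1.6]
finger_gap: 0.0121
```

```bash
python3 - <<'E'
from h import *
go((.527,-.07,.0515),9.7)
p,S=shot('side','sd46');crop(S,260,80,460,260,4,'s46')
E
```

```text
tcp [ 0.504  -0.0721  0.0726] [-8.992e+01  4.000e-02  9.820e+00] shift units [ 0.77  0.7  -0.06] turn units 0.02
```

View pics/s46.png

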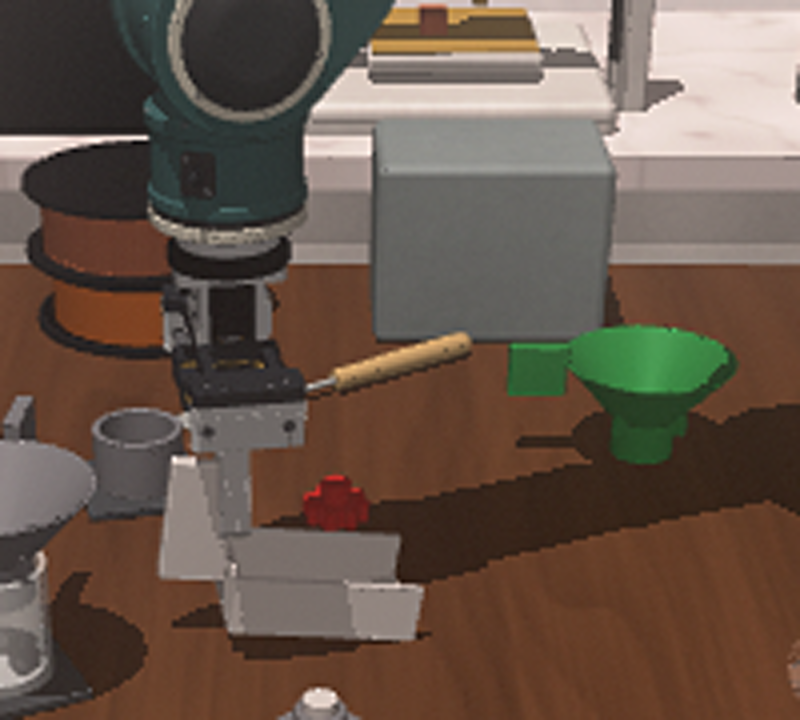

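Request:
drive_tool:
  motion:
    - [[0.1,0.2,0],0]
    - [[0.1,0.2,0],0]
    - [[0,0.15,0],0]
    - [[0,0.1,0],0]
    - [[0,0,0],0]

```text
t: 41.52
tcp_pos: [0.5089, -0.0716, 0.0542]
tcp_rot: [-90.0, 0.0, 9.8]
wrist_force: [-0.2, -0.2, -1.0]
finger_gap: 0.0119
```

```bash
python3 - <<'E'
from h import *
go((.527,-.07,.0515),9.7)
p,S=shot('side','sd47');crop(S,260,80,460,260,4,'s47')
E
```

```text
tcp [ 0.5089 -0.0716  0.0542] [-8.998e+01  5.000e-02  9.800e+00] shift units [ 0.6   0.09 -0.05] turn units 0.02
```

View pics/s47.png

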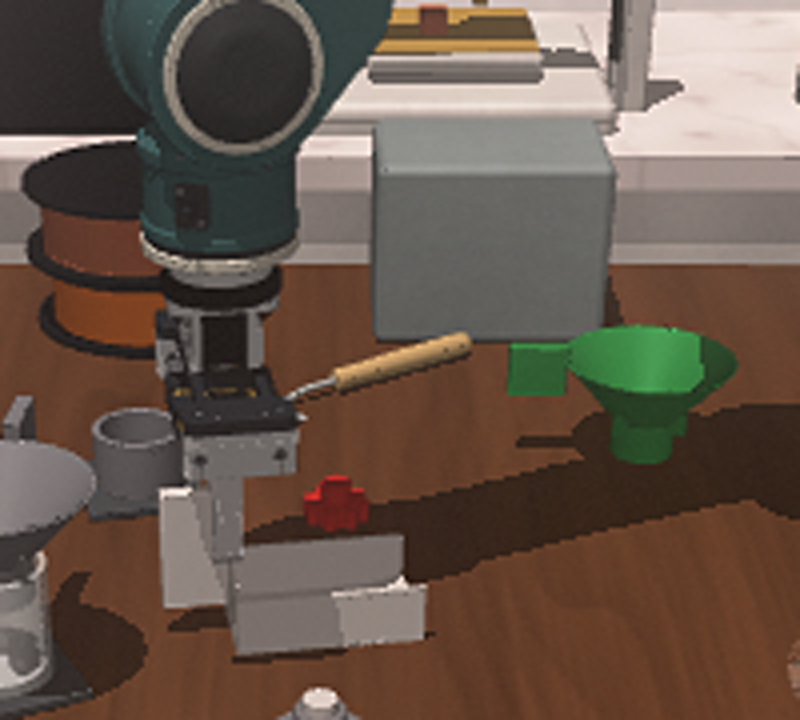

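Request:
drive_tool:
  motion:
    - [[0,0.07,0],0]
    - [[0,0.07,0],0]
    - [[0,0.07,0],0]
    - [[0,0,0],0]
  grip_force: 4

```text
t: 41.9
tcp_pos: [0.5094, -0.0716, 0.0485]
tcp_rot: [-90.0, -0.0, 9.8]
wrist_force: [0.3, -0.1, -1.2]
finger_gap: 0.0119
```

Request:
drive_tool:
  motion:
    - [[0,0,0],0]
    - [[0,0,0],0]
    - [[0,0,0],0]
    - [[0,0,0],0]
  grip: 40

```text
t: 42.23
tcp_pos: [0.5093, -0.0717, 0.0486]
tcp_rot: [-90.0, 0.0, 9.8]
wrist_force: [0.1, 0.1, -1.0]
finger_gap: 0.0349
```

Request:
drive_tool:
  motion:
    - [[0,-0.3,0],0]
    - [[0,-0.6,0],0]
    - [[0,-0.9,0],0]
    - [[0,-0.9,0],0]
    - [[0,-0.9,0],0]
    - [[0,-0.9,0],0]
    - [[0,-0.9,0],0]
    - [[0,-0.4,0],0]
    - [[0,0,0],0]

```text
t: 42.98
tcp_pos: [0.5104, -0.0717, 0.2254]
tcp_rot: [-90.1, -0.2, 9.8]
wrist_force: [0.7, -0.1, -0.7]
finger_gap: 0.0373
```

```bash
python3 - <<'E'
from h import *
go((.641,-.0873,.25),-95.2); print(state()['joints'].round(1))
p,S=shot('side','sd48');crop(S,200,130,440,290,3.3,'s48');shot('scene','sc48');shot('wrist','w48')
E
```

```text
tcp [ 0.5104 -0.0717  0.2254] [-90.12  -0.19   9.79] shift units [ 4.2  -0.8  -1.25] turn units 17.5
[ 45.5  16.7 -48.4 105.5  14.   63.6  91.8]
```

View pics/s48.png

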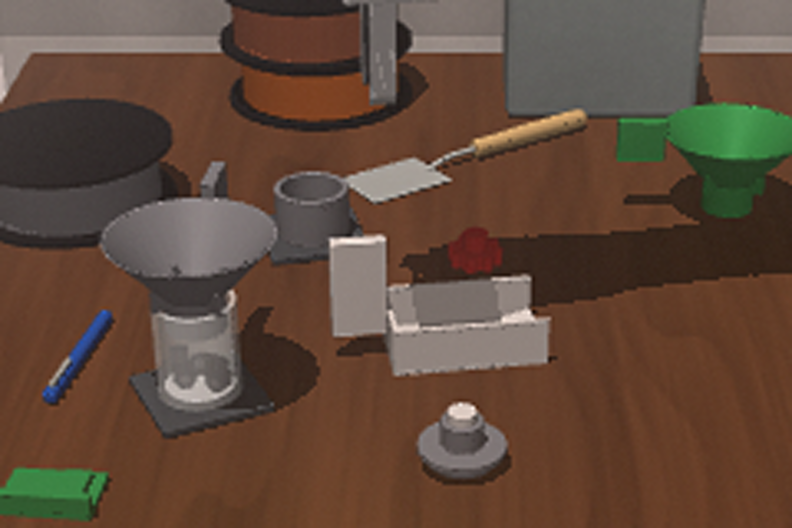

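View pics/w48.png

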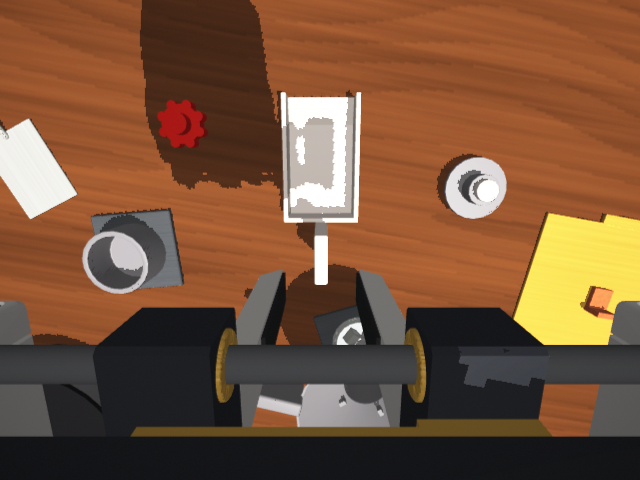

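View pics/sc48.png

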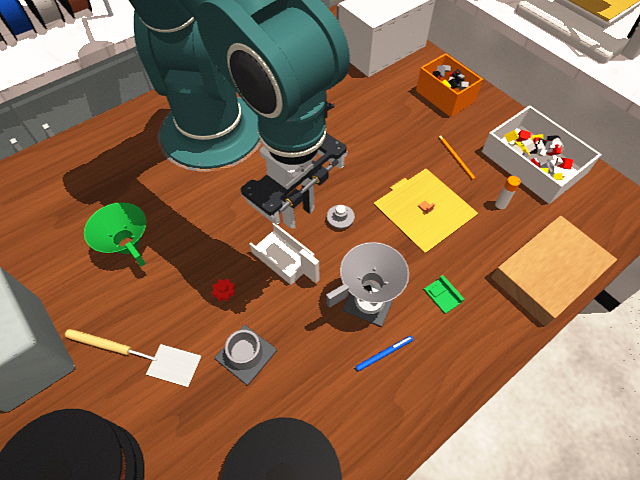

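Request:
drive_tool:
  motion:
    - [[0,-0.2,0],1]
    - [[0,-0.2,0],1]
    - [[0,-0.2,0],1]
    - [[0,-0.2,0],1]
    - [[0,0,0],1]
    - [[0,0,0],1]
    - [[0,0,0],1]
    - [[0,0,0],1]
    - [[0,0,0],1]
    - [[0,0,0],1]

```text
t: 43.97
tcp_pos: [0.5087, -0.0716, 0.245]
tcp_rot: [-90.1, 0.1, -50.5]
wrist_force: [0.2, -0.5, -0.1]
finger_gap: 0.0375
```

Request:
drive_tool:
  motion:
    - [[0,0,0.4],1]
    - [[0,0,0.5],1]
    - [[0,0,0.5],1]
    - [[0,0,0.5],1]
    - [[0,0,0.5],1]
    - [[0,0,0.5],1]
    - [[0,0,0.5],1]
    - [[0,0,0.3],0.5]
    - [[0,0,0],0]
    - [[0,0,0],0]

```text
t: 44.8
tcp_pos: [0.6109, -0.0355, 0.2449]
tcp_rot: [-90.1, 0.0, -95.1]
wrist_force: [-0.5, -0.0, -0.0]
finger_gap: 0.0374
```

```bash
python3 - <<'E'
from h import *
go((.641,-.12,.25),-95.2)
shot('wrist','w49')
E
```

```text
tcp [ 0.6109 -0.0355  0.2449] [-9.015e+01  2.000e-02 -9.507e+01] shift units [ 2.72 -0.17  1.25] turn units 0.02
```

View pics/w49.png

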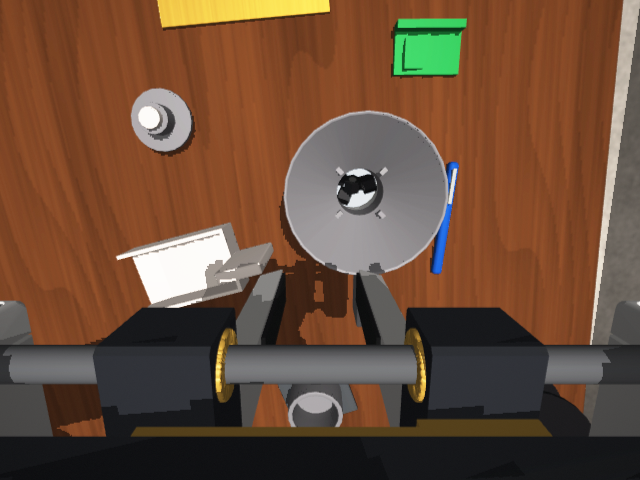

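Request:
drive_tool:
  motion:
    - [[0.5,0,0.2],0]
    - [[0.8,0,0.3],0]
    - [[0.8,0,0.3],0]
    - [[0.7,0,0.3],0]
    - [[0.5,0,0.15],0]
    - [[0,0,0],0]
    - [[0,0,0],0]

```text
t: 45.43
tcp_pos: [0.6394, -0.1385, 0.2462]
tcp_rot: [-90.0, 0.0, -95.2]
wrist_force: [0.3, 1.0, -0.3]
finger_gap: 0.0372
```

```bash
python3 - <<'E'
from h import *
go((.641,-.12,.25),-95.2)
shot('wrist','w50')
E
```

```text
tcp [ 0.6394 -0.1385  0.2462] [-9.003e+01  2.000e-02 -9.524e+01] shift units [-0.62 -0.13 -0.  ] turn units -0.01
```

View pics/w50.png

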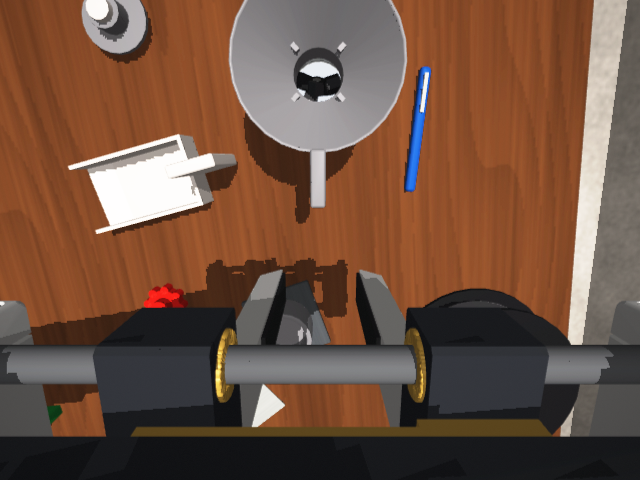

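```bash
python3 - <<'E'
from h import *
p=camera_params('wrist')
o=onz(p,(318.2,207.5),.153);i=onz(p,(318.2,150),.153);print(o,i,np.linalg.norm(o-i),np.degrees(np.arctan2(*(o-i)[1::-1])))
e=(i-o)/np.linalg.norm(i-o);g=o+.019*e;print('grip',g, 'centre',o+.107*e)
go((g[0],g[1],.1266),None)
E
```

```text
[ 0.63999838 -0.10793163  0.153     ] [ 0.64390187 -0.06517128  0.153     ] 0.042938146683117656 -95.21594114354264
grip [ 0.64172566 -0.0890103   0.153     ] centre [ 0.64972571 -0.0013747   0.153     ]
tcp [ 0.6394 -0.1372  0.2464] [-9.003e+01  3.000e-02 -9.516e+01] shift units [-1.61  3.99 -0.07] turn units 0
```

Request:
drive_tool:
  motion:
    - [[-0.5,0,-0.03],0]
    - [[-0.6,0.2,-0.04],0]
    - [[-0.5,0.5,0],0]
    - [[0,0.8,0],0]
    - [[0,0.8,0],0]
    - [[0,0.8,0],0]
    - [[0,0.6,0],0]
    - [[0,0.4,0],0]
    - [[0,0.1,0],0]
    - [[0,0,0],0]

```text
t: 46.32
tcp_pos: [0.6419, -0.0886, 0.1204]
tcp_rot: [-90.0, 0.0, -95.1]
wrist_force: [0.4, 0.1, 1.0]
finger_gap: 0.0374
```

```bash
python3 - <<'E'
from h import *
go((.6417,-.089,.118),-95.2)
shot('wrist','w51')
E
```

```text
tcp [ 0.6419 -0.0886  0.1204] [-9.004e+01  3.000e-02 -9.514e+01] shift units [ 0.01  0.08 -0.01] turn units 0.01
```

View pics/w51.png

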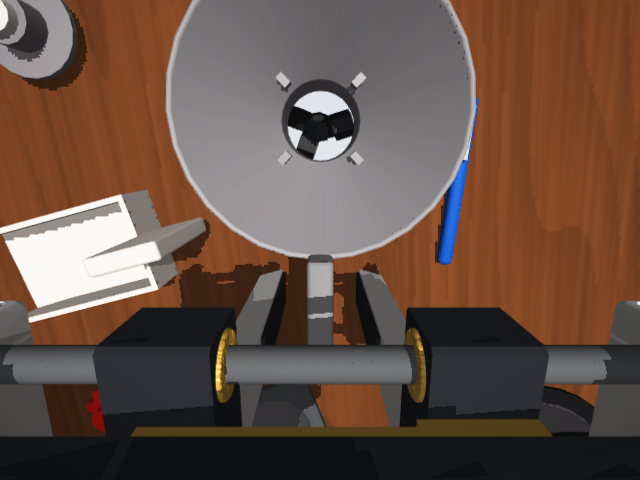

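Close and lift.

Request:
drive_tool:
  motion:
    - [[0,0,0],0]
    - [[0,0,0],0]
    - [[0,0,0],0]
    - [[0,0,0],0]
    - [[0,0,0],0]
    - [[0,0,0],0]
  grip: 0
  grip_force: 60

```text
t: 46.87
tcp_pos: [0.6422, -0.0899, 0.1209]
tcp_rot: [-90.0, -0.0, -95.2]
wrist_force: [-0.1, -0.7, 2.7]
finger_gap: 0.0119
```

Request:
drive_tool:
  motion:
    - [[0,-0.2,0],0]
    - [[0,-0.3,0],0]
    - [[0,-0.4,0],0]
    - [[0,-0.4,0],0]
    - [[0,-0.4,0],0]
    - [[0,-0.4,0],0]
    - [[0,-0.4,0],0]
    - [[0,-0.3,0],0]
    - [[0,0,0],0]
    - [[0,0,0],0]

```text
t: 47.7
tcp_pos: [0.6422, -0.0898, 0.2049]
tcp_rot: [-90.0, -0.0, -95.2]
wrist_force: [-0.4, -0.8, -2.0]
finger_gap: 0.0115
```

```bash
python3 - <<'E'
from h import *
p,im=shot('wrist','w52');D=shot('side')[1];crop(D,215,130,335,270,4.2,'d52');crop(im,150,0,490,270,2.3,'w52c')
go((.6,-.3,.2),-128)
E
```

```text
tcp [ 0.6417 -0.0898  0.2038] [-90.06   0.   -95.2 ] shift units [ 7.1   0.13 -0.75] turn units 5.47
```

View pics/d52.png

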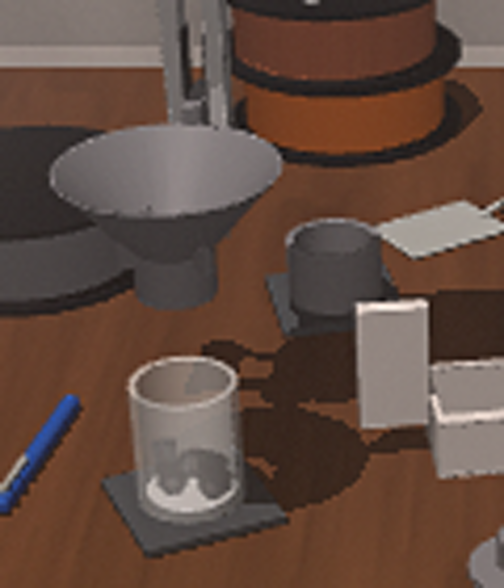

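View pics/w52c.png

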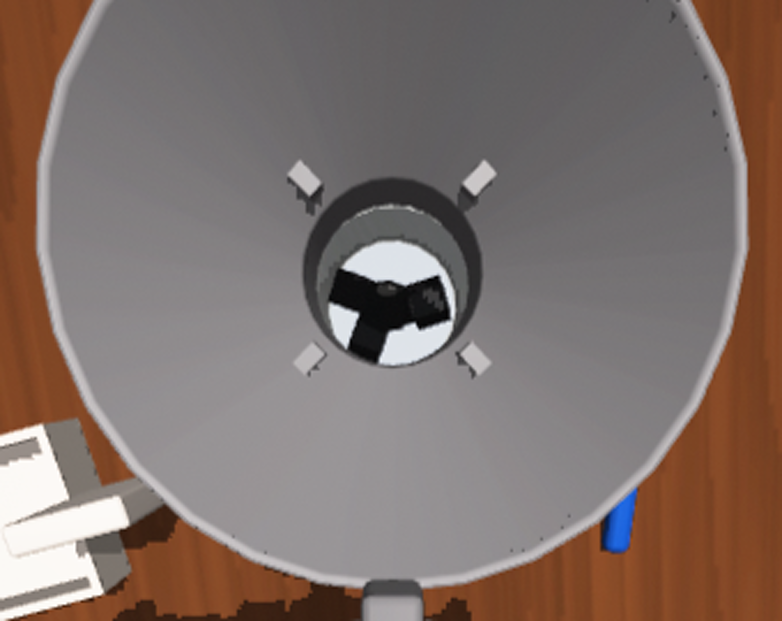

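```bash
python3 - <<'E'
from h import *
S=cv2.imread('pics/sc48.png');crop(S,210,315,285,390,8,'st48')
D=cv2.imread('pics/sd48.png');crop(D,275,175,315,215,12,'st48d')
E
```

```text
(no output)
```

View pics/st48.png

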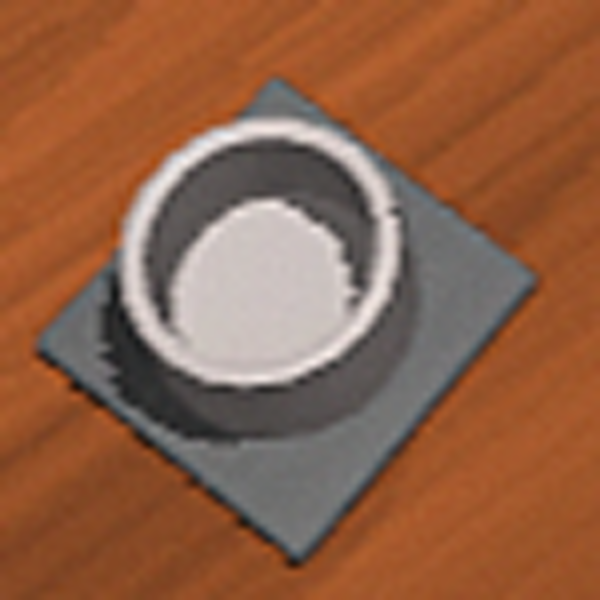

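View pics/st48d.png

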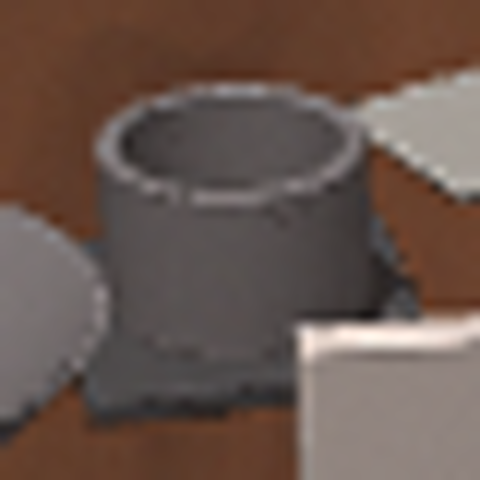

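Request:
drive_tool:
  motion:
    - [[0.3,0,0],0.3]
    - [[0.5,0,0],0.6]
    - [[0.6,0,0],0.7]
    - [[0.6,0,0],0.7]
    - [[0.6,0,0],0.7]
    - [[0.6,0,0],0.7]
    - [[0.6,0,0],0.7]
    - [[0.6,0,0],0.7]
    - [[0.6,0,0],0.5]
    - [[0.3,0,0],0]

```text
t: 48.63
tcp_pos: [0.583, -0.238, 0.2041]
tcp_rot: [-90.0, -0.1, -129.2]
wrist_force: [-0.5, -1.2, -1.5]
finger_gap: 0.0117
```

```bash
python3 - <<'E'
from h import *
ps,pd=camera_params('scene'),camera_params('side')
q=lambda u,v:((u+.5)/8-.5+210,(v+.5)/8-.5+315); d=lambda u,v:((u+.5)/12-.5+275,(v+.5)/12-.5+175)
C=[onz(ps,q(*a),.008) for a in((275,80),(537,280),(298,555),(40,345))]
print('foot',np.mean(C,0),(C[0]+C[2])/2,(C[1]+C[3])/2,'rim',onz(ps,q(261,252),.053),'side rim',onz(pd,d(232,143),.053))
c=np.array([.582,-.2735]);y=np.radians(-128.9);t=c+.0876*np.array([np.cos(y),np.sin(y)])
go((t[0],t[1],.2),-128.9)
E
```

```text
foot [ 0.58407374 -0.2711705   0.008     ] [ 0.58346634 -0.27132398  0.008     ] [ 0.58468114 -0.27101701  0.008     ] rim [ 0.58424287 -0.2714011   0.053     ] side rim [ 0.58479351 -0.27298423  0.053     ]
tcp [ 0.583  -0.238   0.2041] [-9.0030e+01 -7.0000e-02 -1.2916e+02] shift units [3.86 0.14 0.74] turn units -0.04
```

Request:
drive_tool:
  motion:
    - [[0.4,0,0.1],0]
    - [[0.6,0,0.1],0]
    - [[0.6,0,0.15],0]
    - [[0.6,0,0.15],0]
    - [[0.6,0.1,0.1],0]
    - [[0.5,0.1,0.1],0]
    - [[0.3,0,0.05],0]
    - [[0.2,0,0],0]
    - [[0,0,0],0]
    - [[0,0,0],0]

```text
t: 49.47
tcp_pos: [0.5312, -0.3375, 0.1987]
tcp_rot: [-90.0, 0.0, -128.7]
wrist_force: [-0.3, 0.2, -1.2]
finger_gap: 0.0119
```

```bash
python3 - <<'E'
from h import *
go((.5272,-.3424,.2),-128.9)
p,im=shot('wrist','w53');crop(im,260,60,380,190,4.5,'w53c')
E
```

```text
tcp [ 0.5312 -0.3375  0.1987] [-9.0000e+01  3.0000e-02 -1.2875e+02] shift units [ 0.21 -0.04 -0.  ] turn units 0.03
```

View pics/w53c.png

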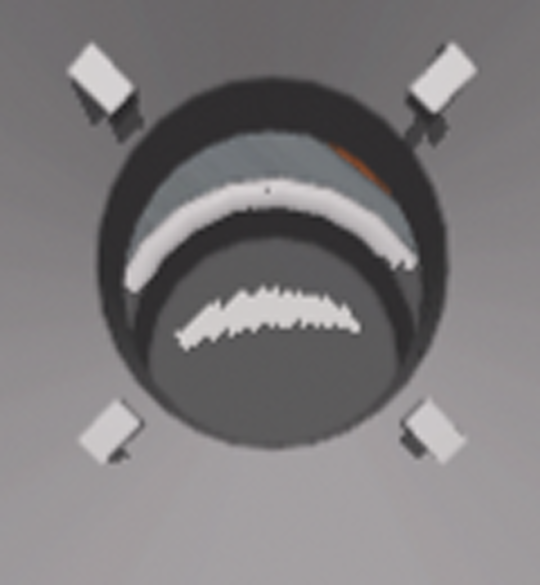

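```bash
python3 - <<'E'
from h import *
p=camera_params('wrist');c=lambda u,v:((u+.5)/4.5-.5+260,(v+.5)/4.5-.5+60)
e=np.array([np.cos(np.radians(51.25)),np.sin(np.radians(51.25))])
for u in (268,276):
  a=onz(p,c(u,178),.053)[:2];b=onz(p,c(u,207),.053)[:2];print(u,a-.034*e,b-.028*e)
s=state();print('funnel centre',s['tcp_pos'][:2]+.0876*e)
# chord method: points on outer arc
pts=[onz(p,c(*q),.053)[:2] for q in((127,275),(160,222),(200,192),(268,178),(330,190),(375,218),(410,250))]
A=np.array([[2*x,2*y,1] for x,y in pts]);k=np.linalg.lstsq(A,[x*x+y*y for x,y in pts],rcond=None)[0];print('fit',k[:2],np.sqrt(k[2]+k[0]**2+k[1]**2))
E
```

```text
268 [ 0.58112395 -0.27302742] [ 0.58162264 -0.27240786]
276 [ 0.58231428 -0.27398104] [ 0.58281775 -0.27336529]
funnel centre [ 0.58621252 -0.26884914]
fit [ 0.58326558 -0.27180734] 0.03186107686173578
```

Request:
drive_tool:
  motion:
    - [[0.1,0.1,0],0]
    - [[0.1,0.3,0],0]
    - [[0,0.5,0],0]
    - [[0,0.5,0],0]
    - [[0,0.5,0],0]
    - [[0,0.4,0],0]
    - [[0,0.2,0],0]
    - [[0,0.1,0],0]
    - [[0,0,0],0]
    - [[0,0,0],0]

```text
t: 50.35
tcp_pos: [0.5273, -0.3429, 0.121]
tcp_rot: [-90.0, 0.0, -128.8]
wrist_force: [0.6, -0.1, -1.4]
finger_gap: 0.0117
```

```bash
python3 - <<'E'
from h import *
go((.5274,-.3416,.0859),-128.9)
p,im=shot('wrist','w54');crop(im,260,50,380,180,4.5,'w54c')
S=shot('side')[1];crop(S,250,150,330,220,7,'d54')
C=shot('scene')[1];crop(C,190,290,290,390,6,'c54')
E
```

```text
tcp [ 0.5273 -0.3429  0.121 ] [-8.997e+01  1.000e-02 -1.288e+02] shift units [-0.04  1.17 -0.03] turn units 0.02
```

View pics/w54c.png

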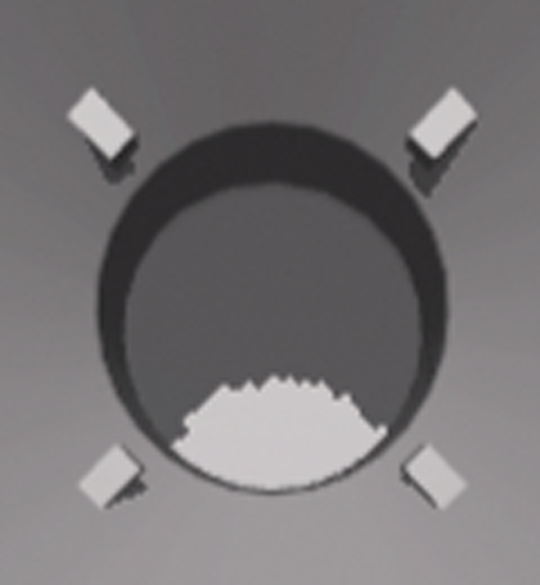

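View pics/d54.png

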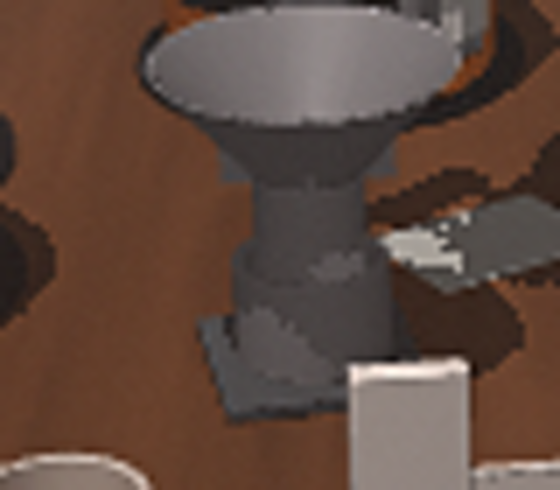

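View pics/c54.png

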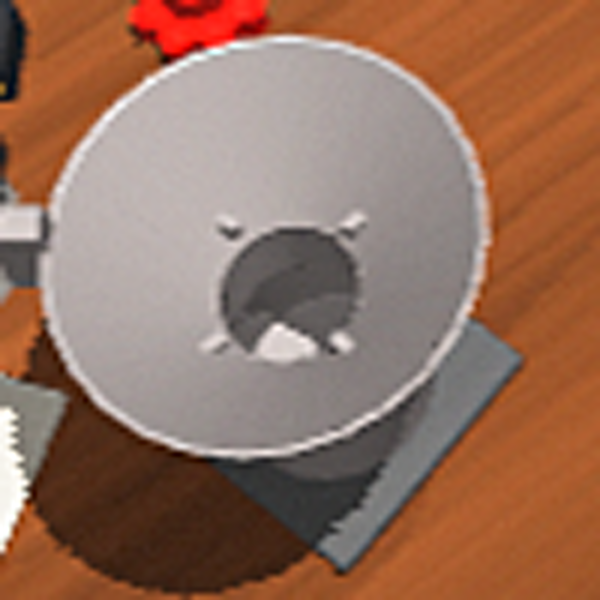

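Request:
drive_tool:
  motion:
    - [[-0.05,0.1,-0.03],0]
    - [[0,0.15,0],0]
    - [[0,0.15,0],0]
    - [[0,0.1,0],0]
    - [[0,0,0],0]

```text
t: 50.92
tcp_pos: [0.5268, -0.3409, 0.1045]
tcp_rot: [-90.1, -0.0, -128.8]
wrist_force: [-0.5, -0.2, -1.6]
finger_gap: 0.0118
```

Request:
drive_tool:
  motion:
    - [[0,0.15,0],0]
    - [[0,0.15,0],0]
    - [[0,0.15,0],0]
    - [[0,0.05,0],0]
    - [[0,0,0],0]

```text
t: 51.33
tcp_pos: [0.527, -0.3409, 0.0899]
tcp_rot: [-90.1, -0.0, -128.8]
wrist_force: [-0.8, -0.1, -1.3]
finger_gap: 0.0117
```

Request:
drive_tool:
  motion:
    - [[0,0.07,0],0]
    - [[0,0.05,0],0]
    - [[0,0,0],0]

```text
t: 51.58
tcp_pos: [0.5272, -0.341, 0.0867]
tcp_rot: [-90.0, -0.0, -128.8]
wrist_force: [-0.7, -0.5, -1.4]
finger_gap: 0.0117
```

Request:
drive_tool:
  motion:
    - [[0,0,0],0]
    - [[0,0,0],0]
    - [[0,0,0],0]
    - [[0,0,0],0]
    - [[0,0,0],0]
  grip: 40

```text
t: 52.0
tcp_pos: [0.5273, -0.3411, 0.0871]
tcp_rot: [-90.0, 0.0, -128.8]
wrist_force: [-0.2, -0.0, -0.6]
finger_gap: 0.037
```

Request:
drive_tool:
  motion:
    - [[0,-0.3,0],0]
    - [[0,-0.6,0],0]
    - [[0,-0.9,0],0]
    - [[0,-0.9,0],0]
    - [[0,-0.9,0],0]
    - [[0,-0.6,0],0]
    - [[0,0,0],0]

```text
t: 52.58
tcp_pos: [0.5288, -0.3418, 0.2179]
tcp_rot: [-89.7, 0.0, -128.8]
wrist_force: [0.5, 0.2, 0.4]
finger_gap: 0.0379
```

```bash
python3 - <<'E'
from h import *
go((.446,.085,.22),-90); print(state()['joints'].round(1))
S=shot('side','sd55')[1];crop(S,250,130,350,220,7,'d55')
shot('scene','sc55')
E
```

```text
tcp [ 0.5288 -0.3418  0.2179] [-8.9660e+01  3.0000e-02 -1.2881e+02] shift units [ -9.36  -0.13 -11.07] turn units -6.47
[ 43.7  24.6 -18.4  90.8   8.3  65.6 -15.3]
```

View pics/d55.png

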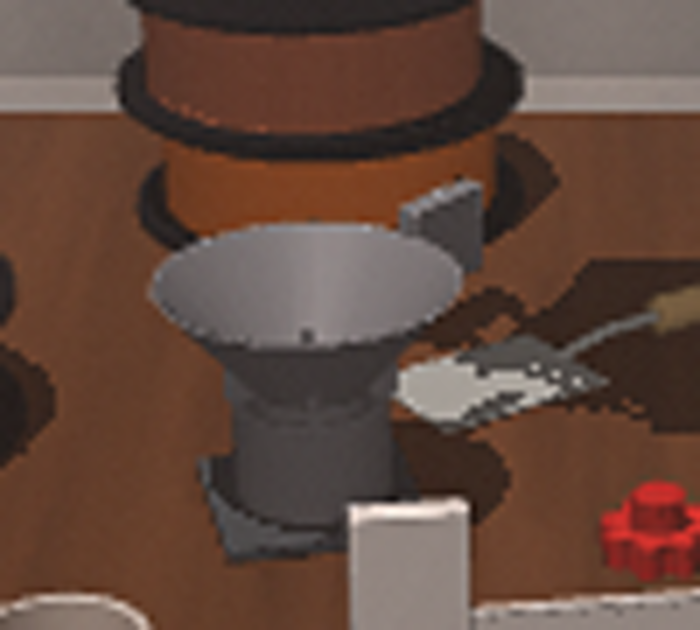

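View pics/sc55.png

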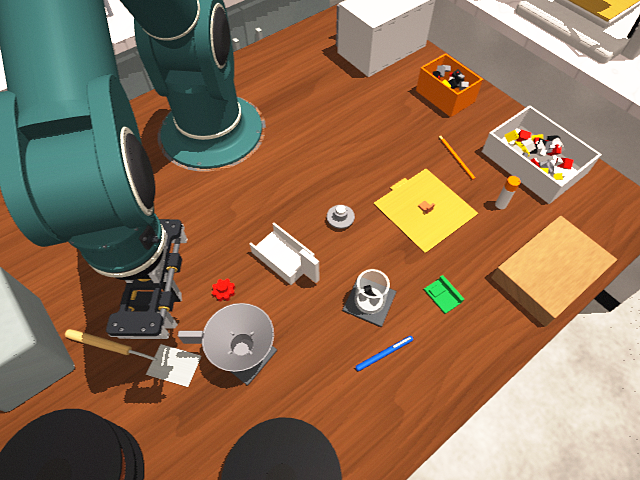

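Request:
drive_tool:
  motion:
    - [[-0.6,-0.3,0],-0.6]
    - [[-0.9,-0.3,0],-0.7]
    - [[-0.9,-0.3,0],-0.7]
    - [[-0.9,-0.3,0],-0.7]
    - [[-0.9,-0.3,0],-0.7]
    - [[-0.9,-0.2,0],-0.7]
    - [[-0.9,0,0],-0.7]
    - [[-0.9,0,0],-0.7]
    - [[-0.9,0,0],-0.7]
    - [[-0.9,0,0],-0.3]

```text
t: 53.52
tcp_pos: [0.6137, -0.0989, 0.263]
tcp_rot: [-90.1, 0.0, -89.5]
wrist_force: [0.3, -0.2, 0.8]
finger_gap: 0.0374
```

Request:
drive_tool:
  motion:
    - [[0,0,0],0]
    - [[0,0,0],0]
  grip: 60

```text
t: 53.68
tcp_pos: [0.6137, -0.0987, 0.2635]
tcp_rot: [-90.1, 0.0, -89.6]
wrist_force: [-0.0, -0.8, -0.7]
finger_gap: 0.0476
```

```bash
python3 - <<'E'
from h import *
go((.446,.05,.2),-90)
shot('wrist','w56')
E
```

```text
tcp [ 0.6137 -0.0987  0.2635] [-9.005e+01  3.000e-02 -8.961e+01] shift units [-4.99  2.12 -5.55] turn units 0.06
```

View pics/w56.png

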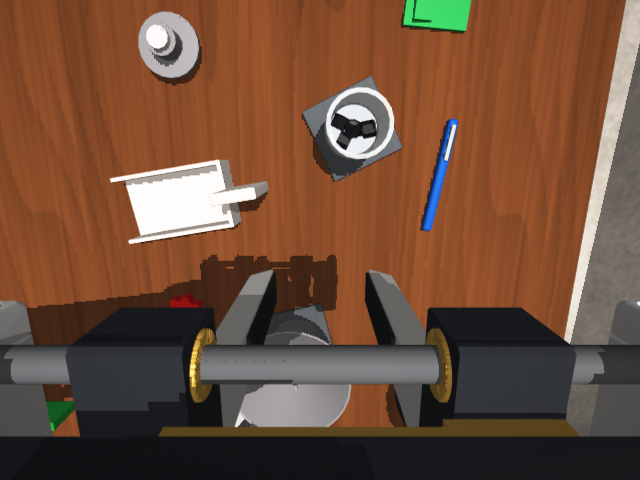

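```bash
python3 - <<'E'
from h import *
p=camera_params('wrist');im=cv2.imread('pics/w56.png');crop(im,315,80,405,170,7,'w56c')
# jar rim fit: outer bright ring
print('rim c',onz(p,(360.5,122.5),.088),'lid',onz(p,(157.5,37),.046))
E
```

```text
rim c [ 0.65056863 -0.00119801  0.088     ] lid [0.44753032 0.08374811 0.046     ]
```

View pics/w56c.png

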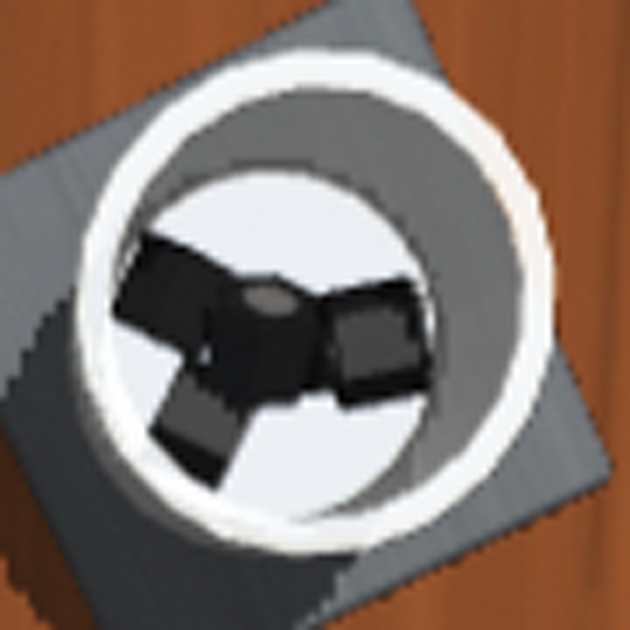

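Request:
drive_tool:
  motion:
    - [[-0.3,0.1,-0.4],0]
    - [[-0.5,0.2,-0.6],0]
    - [[-0.6,0.2,-0.7],0]
    - [[-0.6,0.2,-0.7],0]
    - [[-0.6,0.2,-0.7],0]
    - [[-0.6,0.2,-0.7],0]
    - [[-0.5,0.2,-0.7],0]
    - [[-0.5,0.2,-0.5],0]
    - [[-0.3,0.1,-0.4],0]
    - [[0,0,-0.1],0]
  grip: 64

```text
t: 54.57
tcp_pos: [0.4467, 0.0344, 0.2154]
tcp_rot: [-90.1, -0.0, -89.8]
wrist_force: [-0.1, 0.0, 0.6]
finger_gap: 0.0601
```

Request:
drive_tool:
  motion:
    - [[0,0,0],0]
    - [[0,0,0],0]

```text
t: 54.73
tcp_pos: [0.4491, 0.0327, 0.2162]
tcp_rot: [-90.0, -0.0, -89.9]
wrist_force: [0.3, -0.6, 0.5]
finger_gap: 0.0601
```

```bash
python3 - <<'E'
from h import *
go((.447,.05,.2),-90)
p,im=shot('wrist','w57')
E
```

```text
tcp [0.4491 0.0327 0.2162] [-8.997e+01 -1.000e-02 -8.990e+01] shift units [-0.58  0.54 -0.07] turn units 0.02
```

View pics/w57.png

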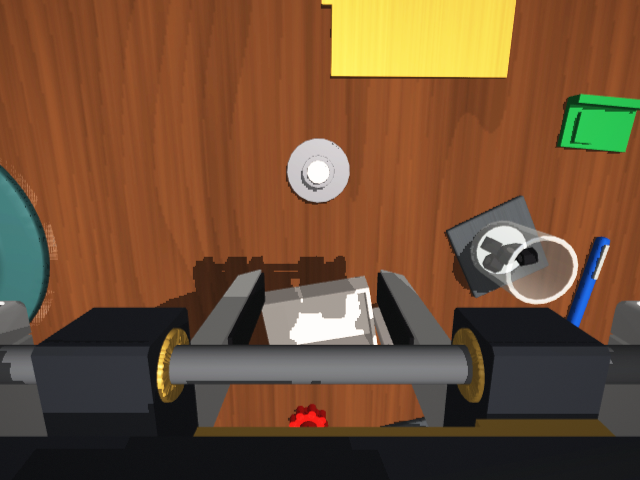

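```bash
python3 - <<'E'
from h import *
p=camera_params('wrist');im=cv2.imread('pics/w57.png');c=im[155:190,300:335]
m=(c.min(2)>225).astype(np.uint8);n,l,st,ce=cv2.connectedComponentsWithStats(m);k=1+st[1:,4].argmax();print(st[k],ce[k]+[300,155])
b=onz(p,ce[k]+[300,155],.046);print('button',b)
print('disc',onz(p,(318.5,171),.018))
crop(im,280,130,360,210,6,'w57c')
go((b[0],b[1],.022),-90)
E
```

```text
[  7   5  22  23 385] [317.89350649 171.45714286]
button [0.44624224 0.08635254 0.046     ]
disc [0.44665265 0.08572183 0.018     ]
tcp [0.4492 0.0328 0.2161] [-8.998e+01  1.000e-02 -8.990e+01] shift units [-1.78  6.47 -0.1 ] turn units 0.02
```

View pics/w57c.png

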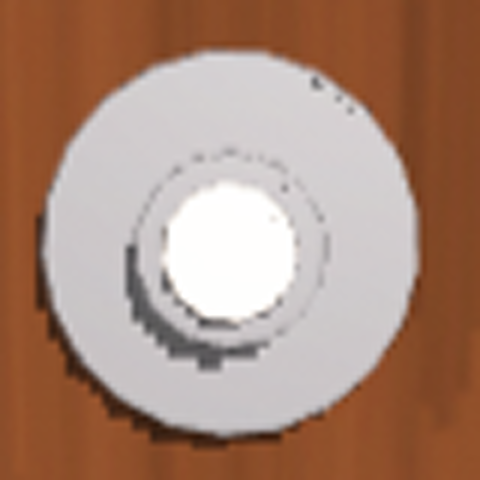

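Request:
drive_tool:
  motion:
    - [[-0.5,0,-0.1],0]
    - [[-0.7,0.2,0],0]
    - [[-0.58,0.6,0],0]
    - [[0,0.9,0],0]
    - [[0,0.9,0],0]
    - [[0,0.9,0],0]
    - [[0,0.9,0],0]
    - [[0,0.5,0],0]
    - [[0,0,0],0]
    - [[0,0,0],0]

```text
t: 55.62
tcp_pos: [0.4454, 0.0871, 0.0687]
tcp_rot: [-90.1, 0.0, -89.8]
wrist_force: [1.0, -0.1, 1.1]
finger_gap: 0.0601
```

```bash
python3 - <<'E'
from h import *
go((.4463,.086,.022),-90)
p,im=shot('wrist','w58')
E
```

```text
tcp [0.4454 0.0871 0.0687] [-9.009e+01  3.000e-02 -8.984e+01] shift units [0.04 1.56 0.03] turn units 0.03
```

View pics/w58.png

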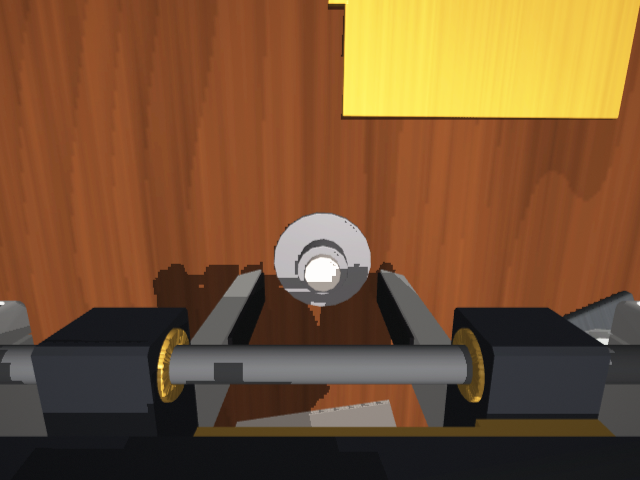

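Request:
drive_tool:
  motion:
    - [[0.04,0.3,0.03],0]
    - [[0,0.5,0],0]
    - [[0,0.4,0],0]
    - [[0,0.25,0],0]
    - [[0,0.07,0],0]
    - [[0,0,0],0]
    - [[0,0,0],0]

```text
t: 56.25
tcp_pos: [0.4464, 0.0862, 0.0237]
tcp_rot: [-90.0, 0.0, -89.8]
wrist_force: [1.0, 0.1, 0.3]
finger_gap: 0.0602
```

Request:
drive_tool:
  motion:
    - [[0,0,0],0]
    - [[0,0,0],0]
    - [[0,0,0],0]
    - [[0,0,0],0]
    - [[0,0,0],0]
    - [[0,0,0],0]
  grip: 0
  grip_force: 35

```text
t: 56.75
tcp_pos: [0.4462, 0.086, 0.0235]
tcp_rot: [-90.0, -0.0, -89.8]
wrist_force: [-0.2, -0.3, 3.6]
finger_gap: 0.0311
```

Request:
drive_tool:
  motion:
    - [[0,-0.3,0],0]
    - [[0,-0.6,0],0]
    - [[0,-0.8,0],0]
    - [[0,-0.8,0],0]
    - [[0,-0.8,0],0]
    - [[0,-0.8,0],0]
    - [[0,-0.5,0],0]
    - [[0,-0.2,0],0]
    - [[0,0,0],0]

```text
t: 57.5
tcp_pos: [0.4467, 0.086, 0.1686]
tcp_rot: [-89.9, -0.0, -89.8]
wrist_force: [-0.1, 0.4, -0.8]
finger_gap: 0.0308
```

```bash
python3 - <<'E'
from h import *
go((.6498,-.001,.2),-90)
p,im=shot('wrist','w59');S=shot('side')[1];crop(S,270,150,400,280,4.5,'d59')
E
```

```text
tcp [0.4467 0.086  0.1686] [-8.988e+01 -1.000e-02 -8.981e+01] shift units [ 2.92 -1.03  6.76] turn units 0.03
```

View pics/d59.png

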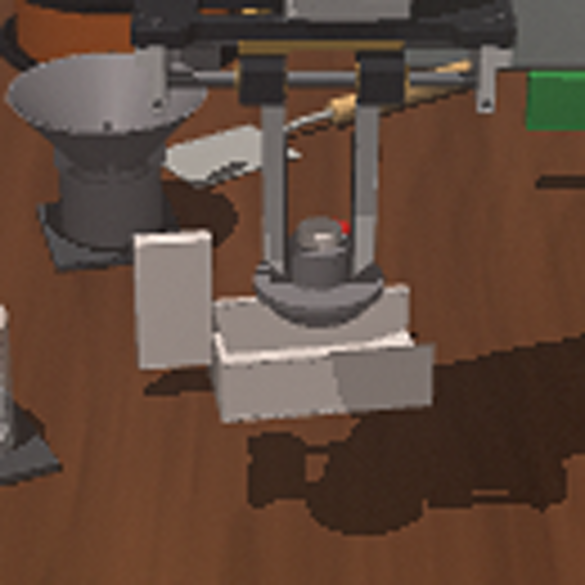

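View pics/w59.png

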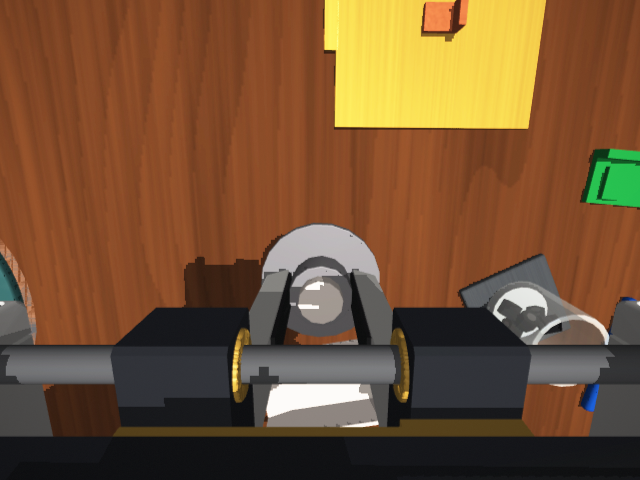

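Request:
drive_tool:
  motion:
    - [[0.1,-0.1,0.3],0]
    - [[0.3,-0.2,0.6],0]
    - [[0.3,-0.1,0.8],0]
    - [[0.4,0,0.8],0]
    - [[0.4,0,0.8],0]
    - [[0.4,0,0.8],0]
    - [[0.4,0,0.8],0]
    - [[0.3,0,0.8],0]
    - [[0.2,0,0.6],0]
    - [[0.1,0,0.3],0]

```text
t: 58.43
tcp_pos: [0.646, -0.0018, 0.1774]
tcp_rot: [-90.1, 0.0, -89.9]
wrist_force: [0.0, 0.3, -0.7]
finger_gap: 0.0314
```

Request:
drive_tool:
  motion:
    - [[0,0,0],0]
    - [[0,0,0],0]
    - [[0,0,0],0]

```text
t: 58.68
tcp_pos: [0.6436, 0.0004, 0.179]
tcp_rot: [-90.1, 0.0, -89.8]
wrist_force: [0.6, -0.9, -0.7]
finger_gap: 0.0315
```

```bash
python3 - <<'E'
from h import *
go((.6498,-.001,.12),-90)
p,im=shot('wrist','w60');S=shot('side')[1];crop(S,220,140,300,270,5,'d60')
E
```

```text
tcp [6.436e-01 4.000e-04 1.790e-01] [-9.005e+01  1.000e-02 -8.976e+01] shift units [0.05 1.97 0.21] turn units 0.04
```

View pics/d60.png

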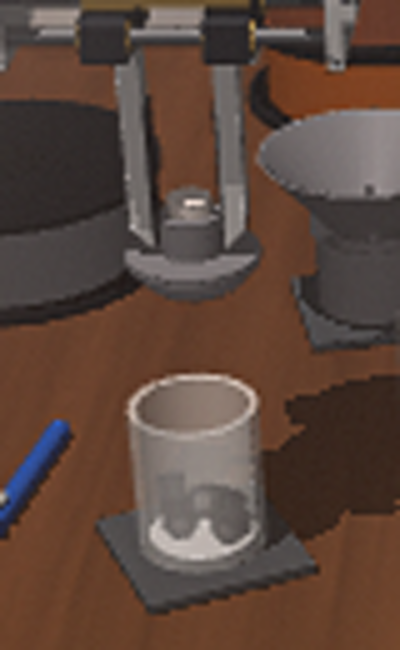

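View pics/w60.png

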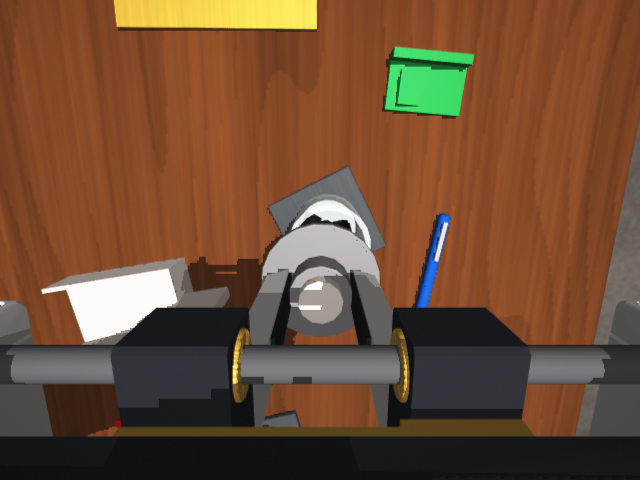

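Request:
drive_tool:
  motion:
    - [[0.03,0.2,0.1],0]
    - [[0.02,0.4,0.1],0]
    - [[0,0.5,0],0]
    - [[0,0.4,0],0]
    - [[0,0.25,0],0]
    - [[0,0.1,0],0]
    - [[0,0,0],0]
    - [[0,0,0],0]

```text
t: 59.45
tcp_pos: [0.6506, -0.0017, 0.1241]
tcp_rot: [-90.0, 0.0, -89.8]
wrist_force: [0.5, -0.4, -1.0]
finger_gap: 0.0311
```

```bash
python3 - <<'E'
from h import *
go((.6498,-.001,.0995),-90)
p,im=shot('wrist','w61');S=shot('side')[1];crop(S,230,160,290,250,7,'d61')
E
```

```text
tcp [ 0.6506 -0.0017  0.1241] [-8.999e+01  1.000e-02 -8.980e+01] shift units [-0.02  0.82 -0.03] turn units 0.03
```

View pics/d61.png

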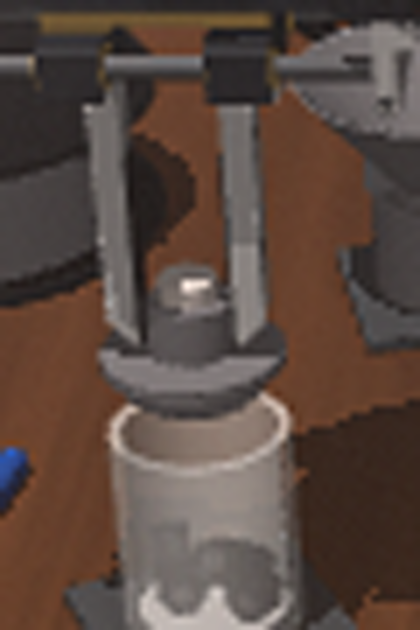

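Request:
drive_tool:
  motion:
    - [[-0.02,0.15,-0.03],0]
    - [[0,0.15,0],0]
    - [[0,0.15,0],0]
    - [[0,0.1,0],0]
    - [[0,0,0],0]

```text
t: 59.97
tcp_pos: [0.6492, -0.0011, 0.1065]
tcp_rot: [-90.1, 0.0, -89.8]
wrist_force: [0.1, 0.1, -1.1]
finger_gap: 0.0312
```

Request:
drive_tool:
  motion:
    - [[0,0.07,0],0]
    - [[0,0.07,0],0]
    - [[0,0.06,0],0]
    - [[0,0,0],0]

```text
t: 60.3
tcp_pos: [0.6495, -0.0011, 0.101]
tcp_rot: [-90.0, 0.0, -89.8]
wrist_force: [1.4, 1.2, -0.8]
finger_gap: 0.031
```

```bash
python3 - <<'E'
from h import *
go((.6498,-.001,.0995),-90);print(state()['wrist_force'].round(2))
S=shot('side')[1];crop(S,230,160,290,250,7,'d62')
E
```

```text
tcp [ 0.6495 -0.0011  0.101 ] [-9.001e+01  1.000e-02 -8.980e+01] shift units [-0.    0.05  0.01] turn units 0.03
[ 1.38  1.15 -0.83]
```

View pics/d62.png

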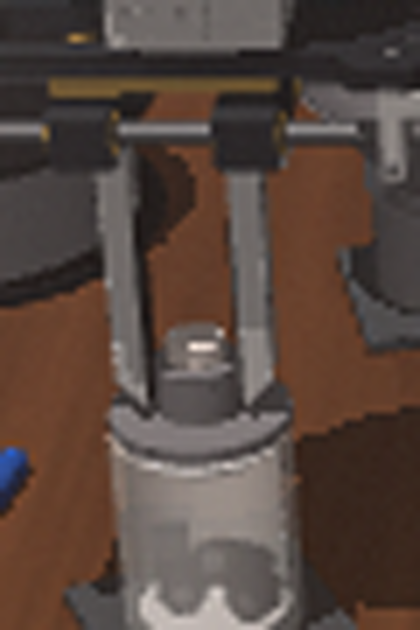

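Request:
drive_tool:
  motion:
    - [[0,0.05,0],0]
    - [[0,0.02,0],0]
    - [[0,0,0],0]
    - [[0,0,0],0]

```text
t: 60.68
tcp_pos: [0.6496, -0.0011, 0.0995]
tcp_rot: [-90.0, 0.0, -89.8]
wrist_force: [-1.1, 0.8, 4.9]
finger_gap: 0.0311
```

Request:
drive_tool:
  motion:
    - [[0,0,0],0]
    - [[0,0,0],0]
    - [[0,0,0],0]
    - [[0,0,0],0]
    - [[0,0,0],0]
  grip: 55

```text
t: 61.1
tcp_pos: [0.6495, -0.0012, 0.0991]
tcp_rot: [-90.0, 0.0, -89.8]
wrist_force: [-0.4, -0.4, 0.6]
finger_gap: 0.0514
```

Request:
drive_tool:
  motion:
    - [[0,-0.3,0],0]
    - [[0,-0.6,0],0]
    - [[0,-0.7,0],0]
    - [[0,-0.7,0],0]
    - [[0,-0.4,0],0]
    - [[0,0,0],0]

```text
t: 61.6
tcp_pos: [0.6508, -0.001, 0.1834]
tcp_rot: [-89.8, -0.0, -89.8]
wrist_force: [-0.2, -0.7, -0.9]
finger_gap: 0.0514
```

```bash
python3 - <<'E'
from h import *
go((.6498,-.001,.14),-90)
S=shot('side')[1];crop(S,220,160,300,260,6,'d63');p,im=shot('wrist','w63');C=shot('scene')[1];crop(C,330,240,420,340,6,'c63')
E
```

```text
tcp [ 0.6508 -0.001   0.1834] [-8.977e+01 -1.000e-02 -8.981e+01] shift units [-0.    1.45 -0.04] turn units 0.03
```

View pics/d63.png

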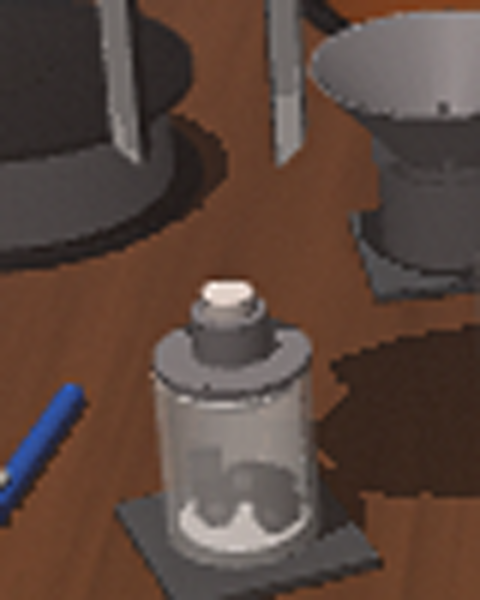

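View pics/w63.png

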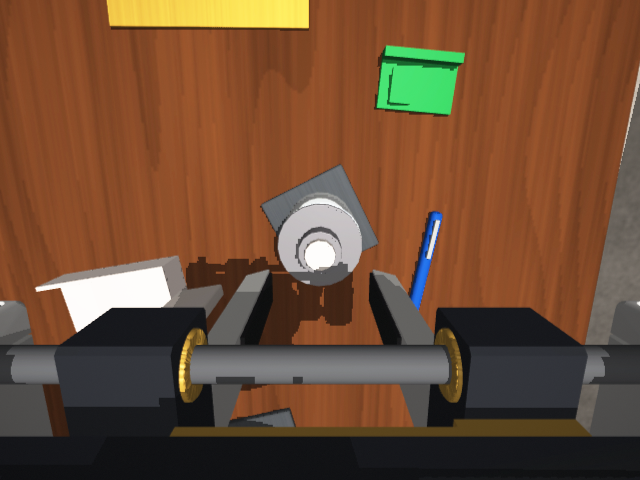

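Request:
drive_tool:
  motion:
    - [[0,0,-0.04],0]
    - [[0,0,0],0]
    - [[0,0,0],0]
    - [[0,0,0],0]
    - [[0,0,0],0]
    - [[0,0,0],0]
    - [[0,0,0],0]
    - [[0,0,0],0]
  grip: 0
  grip_force: 20

```text
t: 62.42
tcp_pos: [0.6484, -0.0012, 0.1802]
tcp_rot: [-90.0, 0.0, -89.8]
wrist_force: [0.2, 0.3, -0.1]
finger_gap: 0.0022
```

Request:
drive_tool:
  motion:
    - [[0,0.3,0],0]
    - [[0,0.5,0],0]
    - [[0,0.5,0],0]
    - [[0,0.3,0],0]
    - [[0,0.2,0],0]
    - [[0,0,0],0]
    - [[0,0,0],0]

```text
t: 63.0
tcp_pos: [0.6484, -0.0011, 0.1263]
tcp_rot: [-90.0, 0.0, -89.8]
wrist_force: [-0.7, 0.3, 0.1]
finger_gap: 0.0008
```

```bash
python3 - <<'E'
from h import *
go((.6497,-.0011,.116),-90);print(state()['wrist_force'].round(2))
S=shot('side')[1];crop(S,220,160,300,260,6,'d64');p,im=shot('wrist','w64')
E
```

```text
tcp [ 0.6484 -0.0011  0.1263] [-9.001e+01  1.000e-02 -8.980e+01] shift units [0.   0.34 0.04] turn units 0.03
[-0.7   0.34  0.14]
```

View pics/d64.png

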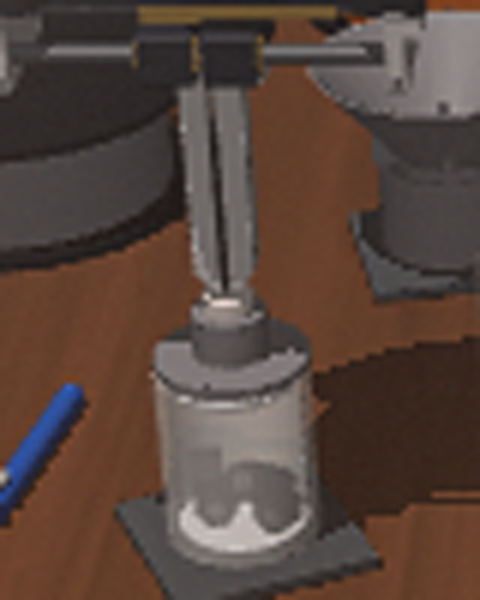

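View pics/w64.png

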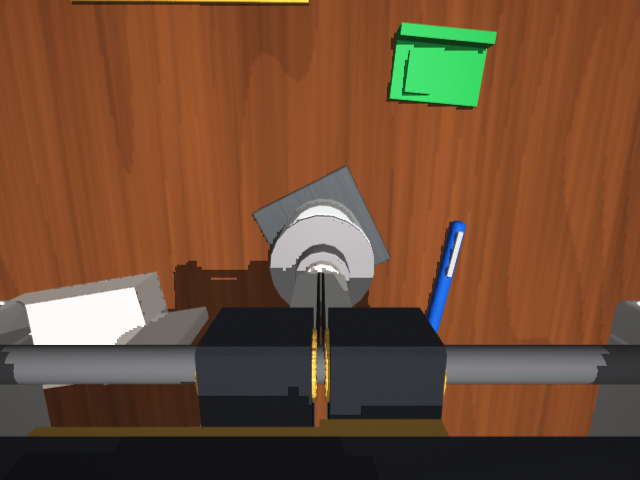

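Fingertips sit right over the button. Press in small steps.

Request:
drive_tool:
  motion:
    - [[0,0.06,0.03],0]
    - [[0,0.07,0],0]
    - [[0,0.07,0],0]
    - [[0,0.07,0],0]
    - [[0,0,0],0]
    - [[0,0,0],0]

```text
t: 63.6
tcp_pos: [0.6493, -0.0011, 0.1181]
tcp_rot: [-90.0, 0.0, -89.8]
wrist_force: [0.6, 0.2, 0.7]
finger_gap: 0.0006
```

Request:
drive_tool:
  motion:
    - [[0,0.05,0],0]
    - [[0,0.05,0],0]
    - [[0,0,0],0]

```text
t: 63.85
tcp_pos: [0.6494, -0.0011, 0.1162]
tcp_rot: [-90.0, -0.0, -89.8]
wrist_force: [-5.3, -0.8, 16.0]
finger_gap: 0.0003
```

Request:
drive_tool:
  motion:
    - [[0,0.05,0],0]
    - [[0,0,0],0]
    - [[0,0,0],0]

```text
t: 64.1
tcp_pos: [0.6495, -0.0011, 0.1159]
tcp_rot: [-89.9, -0.0, -89.8]
wrist_force: [-13.0, -1.4, 34.2]
finger_gap: 0.0005
```

Request:
drive_tool:
  motion:
    - [[0,-0.2,0],0]
    - [[0,-0.4,0],0]
    - [[0,-0.7,0],0]
    - [[0,-0.8,0],0]
    - [[0,-0.8,0],0]
    - [[0,-0.8,0],0]
    - [[0,-0.5,0],0]
    - [[0,0,0],0]
    - [[0,0,0],0]

```text
t: 64.85
tcp_pos: [0.6494, -0.0011, 0.2403]
tcp_rot: [-89.9, -0.0, -89.8]
wrist_force: [-0.7, 0.8, 0.0]
finger_gap: 0.0002
```

```bash
python3 - <<'E'
from h import *
print(state()['wrist_force'].round(2),state()['t'])
S=shot('side','sd65')[1];crop(S,220,160,300,260,6,'d65');p,im=shot('wrist','w65');shot('scene','sc65')
E
```

```text
[-0.74  0.84  0.04] 64.85
```

View pics/d65.png

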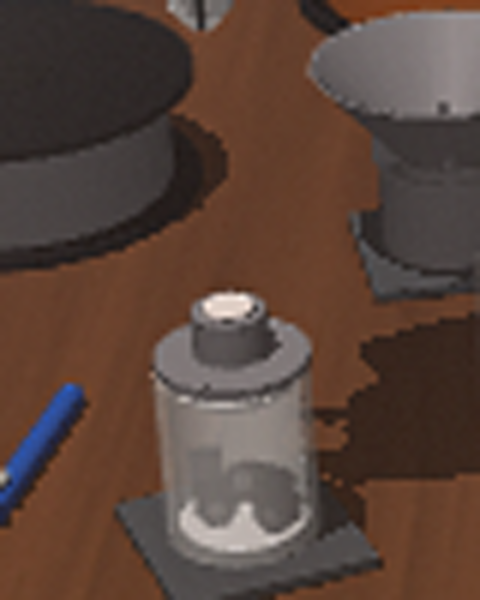

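View pics/sc65.png

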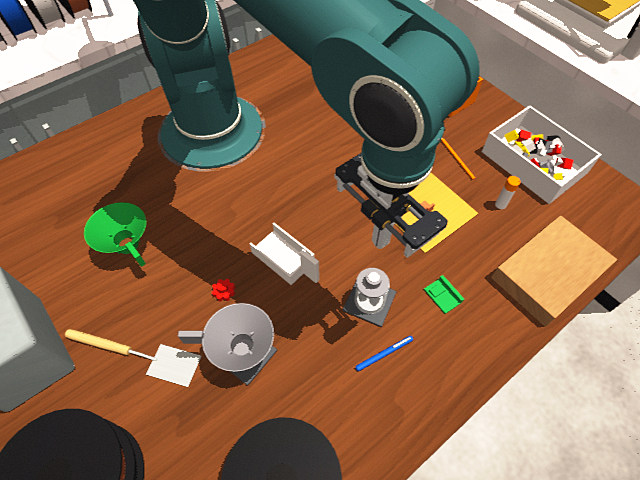

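View pics/w65.png

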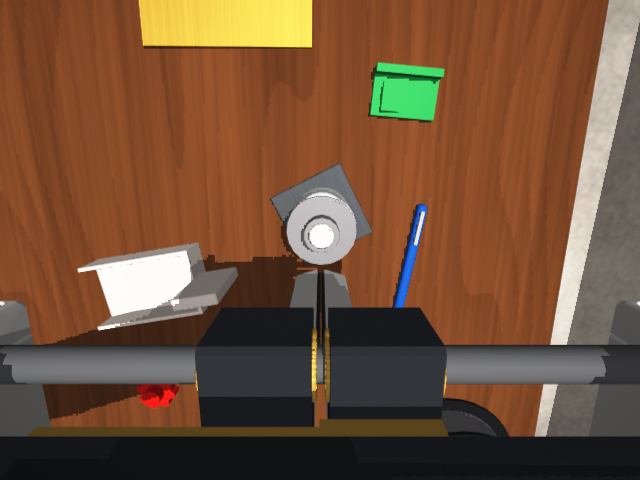

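```bash
python3 -c "
from rig import *
job_done()"
```

```text
the job is handed in; nothing more can be done
```

The job is handed in at about 65 s of the 210 s allowed. There were two spacers on the plate and three in the scoop. I poured all five through the funnel, put the funnel back in its stand, stood the scoop upright on the table near where it began, and seated the lid before pressing the button.

- **Spacers:** The last pictures show the plate, scoop and table clear of spacers. The clear view into the jar shows four for certain and most likely the fifth, because the pieces overlap.
- **Funnel:** My first try at the jar caught the rim and tilted the funnel about 10° in the grip. I lifted off, corrected the aim by about 3 mm, and it then seated level. It is back level in its stand.
- **Pour:** The tool cannot tilt, so I loosened the grip to let the scoop swing nose down, then used short jerks to tip the pieces out. The scoop came out empty.
- **Lid and button:** The lid lies flat on the rim. The fingertips stopped at z = 0.116, the fully-down height. The wrist force on the last press reached 34 N upward, about 37 N in all. In the picture the button stands just above the boss.
- **Other things:** I did not touch anything else on the bench.

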